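# Check-weigh a batch of valve bodies on a beam scale

## Task

Take the orange scraper and push all the blue chips off the weighing plate into the yellow tray beside it, never touching the chips with your fingers. Then put all the black valve bodies on the cleared plate and, once they are all on, slide the poise along the beam until the red pointer rests within the green band at the middle of the gauge. Leave the batch on the scale in balance with the poise let go and the scraper standing on its rubber pad, and do not disturb the other things on the bench.

Things in the scene. Friction and masses are not known exactly. Their poses are not given: they have to be found in the camera images.
- scale: Grey bench beam scale, fixed (mm). Origin on the table. Weighing plate centred at y = +170, chip tray beyond; notched beam runs along -y, 130 up. Pivot pillar at y = -10: 50 (y) by 55 (x), top 165 up. Bed under the beam 28 high, 100 wide, to y = -360. White gauge plate at y = -325: 55 wide, 182 high, 4 thick, 26 to the -x side of the beam.
- plate: Steel weighing plate of the scale, 200 (x) by 240 (y) by 8 thick; a lip 4 wide, 8 high runs outside its -x, +x and -y edges, the +y edge is open. Axes as the scale's. Origin at the centre of its top face, 60 above the table when the pointer is centred (2.4 higher or lower at most). Where the load lies does not change the reading. Its +y edge overhangs the chip tray by 10.
- chip_tray: Yellow sheet-metal tray fixed to the scale below the plate's +y edge, 260 (x) by 130 (y); origin at the centre of its underside, axes as the scale's. Walls 3 thick: 36 high at the plate, 45 at the ends, 75 at the far (+y) side. What is pushed over the plate's +y edge drops into it.
- beam (a joint): Tilt of the notched beam, rad: 0 = pointer centred, positive = pointer high (load too heavy: slide the poise outward), negative = pointer low (poise too far out). Stops at -0.08 and 0.08. Between the stops it changes 0.0063 rad per mm of poise travel (outward lowers it); it settles in about 1 s.
- pointer (a point): Tip of the red pointer at the beam's outer end, 345 from the pivot, 130 above the table when centred. The green band on the gauge (12 high) marks the centre, with a black line through it.
- poise (a joint): Place of the brass poise along the beam, m: 0 = zero notch (75 from the pivot), grows outward to 0.175. A black notch every 10 mm, longer every 50; the notches are marks only, the poise stays wherever it is left. About 2 N moves it. It balances 0.1 kg on the plate per 10 mm.
- poise_grip (a point): Middle of the red crossbar on top of the poise: round bar 18 in diameter, 46 long along the scale's x, about 168 above the table (up to 20 higher or lower as the beam tilts). Pinch it from above, across the bar (along the beam). The brass block (40 x 34 x 40, around the beam) begins 22 below the bar's centre.
- pad: Black rubber pad lying on the table, 200 (x) by 80 (y) by 4 thick, fixed; the scraper's home. Origin at the centre of its underside.
- scraper: Orange scraper block with a wooden grip, 0.22 kg: blade block 170 long (x), 40 thick (y), 28 high; grip on top 66 (x) by 24 (y), from 26 to 72 above the underside. Origin at the centre of its underside, z up when it stands on its blade.
- casting0: Black valve body with a brass nipple, 78 long (x) by 40 (y) by 40 (z) in all: block 64 x 40 x 40 from x = -39 to 25, nipple 20 in diameter from x = 25 to 39. Origin at the very middle. About 0.22 kg (0.19 to 0.25, differing). Four to six of them lie on the table, the rest are absent.
- casting1: Black valve body with a brass nipple, 78 long (x) by 40 (y) by 40 (z) in all: block 64 x 40 x 40 from x = -39 to 25, nipple 20 in diameter from x = 25 to 39. Origin at the very middle. About 0.22 kg (0.19 to 0.25, differing). Four to six of them lie on the table, the rest are absent.
- casting2: Black valve body with a brass nipple, 78 long (x) by 40 (y) by 40 (z) in all: block 64 x 40 x 40 from x = -39 to 25, nipple 20 in diameter from x = 25 to 39. Origin at the very middle. About 0.22 kg (0.19 to 0.25, differing). Four to six of them lie on the table, the rest are absent.
- casting3: Black valve body with a brass nipple, 78 long (x) by 40 (y) by 40 (z) in all: block 64 x 40 x 40 from x = -39 to 25, nipple 20 in diameter from x = 25 to 39. Origin at the very middle. About 0.22 kg (0.19 to 0.25, differing). Four to six of them lie on the table, the rest are absent.
- casting4: Black valve body with a brass nipple, 78 long (x) by 40 (y) by 40 (z) in all: block 64 x 40 x 40 from x = -39 to 25, nipple 20 in diameter from x = 25 to 39. Origin at the very middle. About 0.22 kg (0.19 to 0.25, differing). Four to six of them lie on the table, the rest are absent.
- casting5: Black valve body with a brass nipple, 78 long (x) by 40 (y) by 40 (z) in all: block 64 x 40 x 40 from x = -39 to 25, nipple 20 in diameter from x = 25 to 39. Origin at the very middle. About 0.22 kg (0.19 to 0.25, differing). Four to six of them lie on the table, the rest are absent.
- chip0: Blue plastic chip (trimmed moulding waste) on the weighing plate, 34 (x) by 20 (y) by 8 thick, 12 g, origin at the centre of its underside. Two to four are there, the rest absent.
- chip1: Blue plastic chip (trimmed moulding waste) on the weighing plate, 34 (x) by 20 (y) by 8 thick, 12 g, origin at the centre of its underside. Two to four are there, the rest absent.
- chip2: Blue plastic chip (trimmed moulding waste) on the weighing plate, 34 (x) by 20 (y) by 8 thick, 12 g, origin at the centre of its underside. Two to four are there, the rest absent.
- chip3: Blue plastic chip (trimmed moulding waste) on the weighing plate, 34 (x) by 20 (y) by 8 thick, 12 g, origin at the centre of its underside. Two to four are there, the rest absent.
- grease_jar: White jar standing on the table, 60 in diameter, 85 high; a bystander, leave it alone. Origin under its centre.
- parts_cup: Grey cup behind the scale, 76 in diameter, 70 high; a bystander, leave it alone. Origin under its centre.
Not all that is in view belongs to the job. Of the things shaped like the scraper, the orange one is meant.

How it is judged:
By the outcome, as a careful person would: the job done as asked, in the order asked, and still so for the second after the job is handed in, with the robot touching nothing.
Of casting0, casting1, casting2, casting3, casting4, casting5 only 4 to 6 are there at a start; the rules pass over those that are not, and their reading is None.
Of chip0, chip1, chip2, chip3 only 2 to 4 are there at a start; the rules pass over those that are not, and their reading is None.
At some moment in a run one of casting0, casting1, casting2, casting3, casting4, casting5 may be knocked a few centimetres aside while the robot is not near it.
Once in a run the grip may slacken for a moment while it holds something.
It also fails if it takes over 210 s, if anything falls off the work surface, if the arm or the gripper's body presses on something with over 40 N, if the wrist force passes 120 N, or if a joint passes its speed limit or range.

## Robot

A 6-joint arm with a two-finger parallel gripper is mounted at the origin on the work surface. World frame = base frame: x ahead of the robot, y to its left, z up, the work surface at z = 0. Lengths are in m, angles in rad, forces in N, time in s.
With the tool pointing down it reaches from about 0.3 to 0.875 m from the base axis. Payload 4.2 kg.
Tool frame: the origin (TCP) lies at the very end of the fingers, on their centre line; the grasp point (between the pads) lies 19 mm behind it; z points along the fingers, x is the direction in which the jaws open and shut, and the axes are right-handed (so a half turn about z gives the same grasp; the last joint's range is limited). The gripper opens to 85 mm and grips with 20 to 120 N. Pads are 22 mm wide; open, the fingers measure 114 mm over their backs; the gripper's body (76 mm by 85 mm) begins 54 mm behind the grasp point. The pads swing forward as they close: fully open they stand 13 mm farther back than shut.
Start: joints at [-0.02, 0.32, 1.565, -0, 1.257, -0.02], TCP at [0.575, 0, 0.198] pointing down, gripper open.
Joint ranges: [-3.11, 3.11], [-0.84, 2.01], [0.21, 2.61], [-1.34, 4.49], [0.05, 2.63], [-2.56, 2.56]. Speed limits (rad/s): [2.57, 2.57, 3.14, 3.14, 3.14, 3.14].

## Interface

Orientations are given as a unit quaternion [x, y, z, w].
In Python, from bench import ctrl gives the robot as it stands. The module is installed in compiled form; this text tells all that it offers.
- The arm moves only by the tool play_rows, never from a script. Its argument "targets" is a list that holds one entry, the list of rows, each a list of 6 numbers: the shift along the tool's x, y, z in mm, then the turn, a rotation vector about the tool's x, y, z in rad. In form: [[[dx, dy, dz, ax, ay, az], ...]]. A call has exactly 10 rows; each row shifts and turns the commanded pose from where the row before left it, along the tool's axes as they then stand; what a row does not reach is not made up. A row lasts 1/10 s, in which the tool goes at most 50 mm and 8.59 degrees, less where a joint would pass 70% of its speed; a pose out of reach is approached as far as the arm can. A call is refused whole if a number of a shift passes 50 or a number of a turn 0.15, either way. A call with a gripper value outside its range is refused whole. "claw" is the gripper command: -1 is fully open, 1 is shut, values between are in proportion, set as the call begins (left out, the last holds). The fingers move at their own pace and stop on an object; "force" is the grip in N (left out, the last holds). Time passes only in rows, so rows that do not move let the fingers close, or fill a call up. It gives the time, the measured TCP pose, the force and the opening at its end, in the units of the state.
- ctrl.read_state(): the state, without advancing time (a new reading comes with each control period).
- ctrl.capture(name): name is "scene" or "side" or "wrist"; returns the picture (480x640x3 uint8, red, green, blue); there is no depth.
- ctrl.calibration(name): a dict with "camera_matrix" (3x3 intrinsics, pixels), "xyz" and "attitude" of the camera in the world. Camera axes: x right, y up, looking along -z (the intrinsics and any distortion apply to the point x, -y, -z); pixel columns grow to the right and rows downward; lengths in m; the calibration is good to about 2 mm. A picture is of the moment at which its call begins: read the wrist's pose just before it. calibration takes no time and is no camera call; for the wrist camera it gives the pose at the moment of the call.
- ctrl.close_job(): hands the job in, once; it reports no verdict.
The state is a dict: "time_s": time; "q": joint angles; "dq": joint speeds; "effort": joint torques, N m; "tool_pos": TCP position; "orientation": TCP orientation; "contact_force": force on the tool from outside, world axes, zero at the start; "ft_torque": the same for the moment, N m; "gripper_width": opening from 0.0 (shut) to 1.0 (fully open).
Only numpy, scipy, OpenCV 4.12 (cv2) and the standard library are available. Lean on these libraries where they do the work, as an engineer would, in place of code of your own. Each camera call takes 0.05 s, during which the arm holds its last target.

## Working session

There is one attempt and no reset: what is moved stays moved. The work goes in short steps, Python scripts to look and compute and a tool call to move; the robot and the scene stay as the last step left them, time stands still between calls to the robot, and variables do not carry over. Pictures are saved under pics/ and viewed, and the job is handed in when it is done.

Besides the shell and the picture viewer there is one more tool, called after ">>>" in YAML: its name, and indented under it one key for each argument. play_rows: Moves the arm, as the interface text tells. Its arguments: {"type":"object","properties":{"targets":{"type":"array"},"claw":{"type":"number"},"force":{"type":"number"}},"required":["targets"]}

```bash
mkdir -p pics; ls; python3 - <<'E'
from bench import ctrl
import cv2
print(ctrl.read_state())
for n in ["scene","side","wrist"]:
    c=ctrl.calibration(n); print(n,c)
    im=ctrl.capture(n); cv2.imwrite(f"pics/{n}0.png",im[:,:,::-1])
E
```

```text
pics
{'time_s': 0.0, 'q': array([-1.99901743e-02,  3.20283382e-01,  1.56567347e+00,  3.07800701e-05,
        1.25742051e+00, -1.99784708e-02]), 'dq': array([-0.00130386, -0.00012448, -0.00091066,  0.00045879,  0.00088446,
       -0.00019265]), 'effort': array([ 7.05825660e-04, -4.15526962e+01, -2.34157133e+01, -1.88356019e-06,
        8.09230405e-03,  1.54784908e-05]), 'tool_pos': array([5.74456908e-01, 2.75834968e-05, 1.96789375e-01]), 'orientation': array([ 9.99999602e-01, -1.06091225e-05, -8.91884031e-04, -3.24652695e-05]), 'contact_force': array([-0.19585717,  0.52197581, -0.1504538 ]), 'ft_torque': array([ 0.08857813,  0.03266162, -0.03601611]), 'gripper_width': 0.999147976019008}
scene {'camera_matrix': array([[475.87475554,   0.        , 313.61304751],
       [  0.        , 475.87475554, 241.95738443],
       [  0.        ,   0.        ,   1.        ]]), 'xyz': array([ 1.30874756, -0.60501064,  0.78800698]), 'attitude': array([0.41533535, 0.22070363, 0.40724211, 0.78290505])}
side {'camera_matrix': array([[604.96604409,   0.        , 327.92516717],
       [  0.        , 604.96604409, 237.69371152],
       [  0.        ,   0.        ,   1.        ]]), 'xyz': array([0.13008219, 1.12602605, 1.07028675]), 'attitude': array([-0.07199454,  0.43759867,  0.88668746, -0.13080342])}
wrist {'camera_matrix': array([[353.11516882,   0.        , 324.86314681],
       [  0.        , 353.11516882, 240.6205825 ],
       [  0.        ,   0.        ,   1.        ]]), 'xyz': array([0.57535162, 0.07162673, 0.37244999]), 'attitude': array([-1.43085130e-01,  1.32533206e-03,  3.28080149e-04,  9.89709443e-01])}
```

View pics/scene0.png

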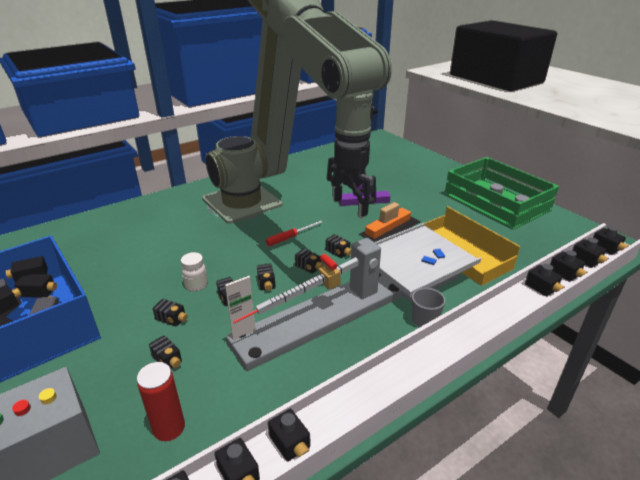

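View pics/side0.png

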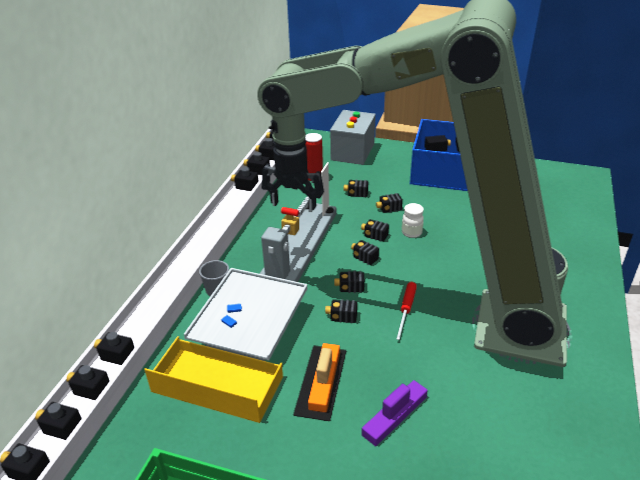

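View pics/wrist0.png

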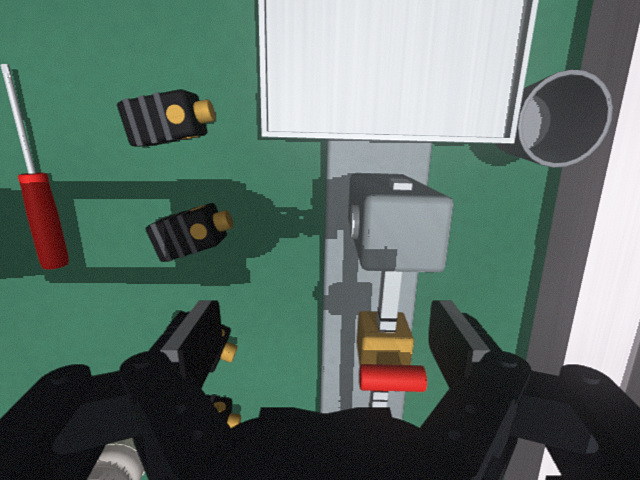

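>>> play_rows:
  targets:
    - [[-10, 0, -30, 0, 0, 0], [-10, 0, -30, 0, 0, 0], [-10, 0, -30, 0, 0, 0], [-10, 0, -30, 0, 0, 0], [-10, 0, -30, 0, 0, 0], [-10, 0, -30, 0, 0, 0], [-10, 0, -20, 0, 0, 0], [-5, 0, -10, 0, 0, 0], [0, 0, 0, 0, 0, 0], [0, 0, 0, 0, 0, 0]]
  claw: -1
  force: 60

```text
time_s: 1.15
tool_pos: [0.4999, 0.0, 0.4064]
orientation: [1.0, -0.0, -0.001, -0.0]
contact_force: [-0.1, -0.4, -0.6]
gripper_width: 0.997
```

```bash
cat > h.py <<'E'
from bench import ctrl
import numpy as np, cv2
from scipy.spatial.transform import Rotation as R
def shot(n,name):
    s=ctrl.read_state(); c=ctrl.calibration(n); im=ctrl.capture(n)[:,:,::-1].copy()
    cv2.imwrite(f"pics/{name}.png",im); np.savez(f"pics/{name}.npz",K=c["camera_matrix"],xyz=c["xyz"],att=c["attitude"])
    return im,load(name)[1]
def load(name):
    d=np.load(f"pics/{name}.npz"); return cv2.imread(f"pics/{name}.png"),(d["K"],d["xyz"],R.from_quat(d["att"]).as_matrix())
def proj(c,P):
    K,o,M=c; p=(np.atleast_2d(P)-o)@M; return np.c_[K[0,0]*p[:,0]/-p[:,2]+K[0,2],K[1,1]*p[:,1]/p[:,2]+K[1,2]]
def ray(c,uv):
    K,o,M=c; uv=np.atleast_2d(np.asarray(uv,float)); d=np.c_[(uv[:,0]-K[0,2])/K[0,0],-(uv[:,1]-K[1,2])/K[1,1],-np.ones(len(uv))]@M.T
    return o,d/np.linalg.norm(d,axis=1)[:,None]
def plane(c,uv,z):
    o,d=ray(c,uv); return o+d*((z-o[2])/d[:,2])[:,None]
def tri(c1,u1,c2,u2):
    o1,d1=ray(c1,u1);o2,d2=ray(c2,u2);d1=d1[0];d2=d2[0]
    A=np.array([[d1@d1,-d1@d2],[d1@d2,-d2@d2]]);b=np.array([(o2-o1)@d1,(o2-o1)@d2]);t=np.linalg.solve(A,b)
    a=o1+t[0]*d1;e=o2+t[1]*d2;return (a+e)/2,np.linalg.norm(a-e)
def st():
    s=ctrl.read_state();print("t",round(s["time_s"],2),"tcp",(s["tool_pos"]*1000).round(1),"rv",R.from_quat(s["orientation"]).as_matrix().round(3).tolist(),"F",s["contact_force"].round(1),"w",round(s["gripper_width"]*85,1));return s
def blobs(m,amin=20):
    m=m.astype(np.uint8);n,l,s,c=cv2.connectedComponentsWithStats(m);out=[]
    for i in range(1,n):
        if s[i,4]>=amin:
            cn=max(cv2.findContours((l==i).astype(np.uint8),cv2.RETR_EXTERNAL,cv2.CHAIN_APPROX_NONE)[0],key=len)
            out.append((s[i,4],c[i].round(1),cv2.minAreaRect(cn),cn))
    return out
def hsv(im,lo,hi): return cv2.inRange(cv2.cvtColor(im,cv2.COLOR_BGR2HSV),np.array(lo),np.array(hi))>0
E
python3 - <<'E'
from h import *
st(); shot("wrist","w1")
E
```

```text
t 1.15 tcp [499.9   0.  406.4] rv [[1.0, -0.0, -0.002], [-0.0, -1.0, 0.0], [-0.002, -0.0, -1.0]] F [-0.1 -0.4 -0.6] w 84.8
```

View pics/w1.png

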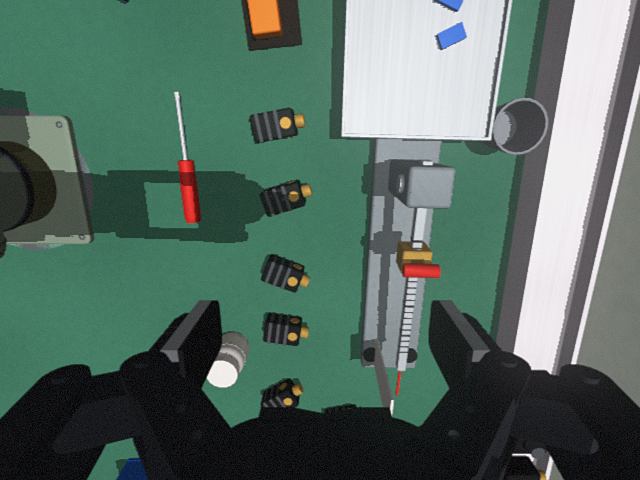

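```bash
python3 - <<'E'
from h import *
im,c=load("w1")
print("plate corners",plane(c,[[342,137],[490,139]],0.068).round(4).tolist())
print("pad corners",plane(c,[[250,49],[300,46]],0.004).round(4).tolist())
print("orange lower corners",plane(c,[[250,38],[285,36]],0.028).round(4).tolist())
h=cv2.cvtColor(im,cv2.COLOR_BGR2HSV)
brass=hsv(im,[12,120,120],[28,255,255])
for b in blobs(brass,15): 
    if 200<b[1][0]<360: print("brass",b[0],b[1],plane(c,b[1],0.03).round(3).tolist())
dark=(im.max(2)<75)&(h[:,:,1]<90)
for b in blobs(dark,150): print("dark",b[0],b[1],[np.round(x,1) for x in b[2]],plane(c,b[1],0.04).round(3).tolist())
# scene/side
import shutil
for n,f in [("side","side0"),("scene","scene0")]:
    cc=ctrl.calibration(n); np.savez(f"pics/{f}.npz",K=cc["camera_matrix"],xyz=cc["xyz"],att=cc["attitude"])
    im,c=load(f)
    for nm,lo,hi in [("orange",[5,180,150],[14,255,255]),("blue",[105,150,130],[118,255,255])]:
        for b in blobs(hsv(im,lo,hi),20): print(f,nm,b[0],b[1],[np.round(x,1) for x in b[2]],plane(c,b[1],0.028 if nm=="orange" else 0.068).round(3).tolist())
E
```

```text
plate corners [[0.5233, 0.0707, 0.068], [0.7301, 0.0681, 0.068]]
pad corners [[0.3889, 0.1949, 0.004], [0.4626, 0.1988, 0.004]]
orange lower corners [[0.3944, 0.2036, 0.028], [0.4435, 0.2061, 0.028]]
brass 929 [263.7  15.7] [[0.415, 0.23, 0.03]]
brass 112 [299.1 120.1] [[0.461, 0.095, 0.03]]
brass 108 [285.  122.4] [[0.44, 0.091, 0.03]]
brass 96 [306.  190.6] [[0.47, -0.01, 0.03]]
brass 26 [293.3 192.8] [[0.45, -0.013, 0.03]]
brass 72 [292.2 281. ] [[0.444, -0.162, 0.03]]
brass 73 [304.1 281.1] [[0.464, -0.163, 0.03]]
brass 66 [303.8 332.6] [[0.462, -0.261, 0.03]]
brass 59 [291.9 336.3] [[0.441, -0.268, 0.03]]
brass 57 [296.7 390.9] [[0.447, -0.384, 0.03]]
brass 51 [287.3 401.1] [[0.429, -0.407, 0.03]]
dark 1434 [277.3  27.7] [array([271.6,  22.7]), array([51.2, 55.3]), np.float64(84.0)] [[0.435, 0.213, 0.04]]
dark 150 [542.3  13.7] [array([542.2,  14.6]), array([ 8.3, 30.7]), np.float64(9.1)] [[0.791, 0.23, 0.04]]
dark 1273 [525.9 124.4] [array([524.3, 126.2]), array([39.4, 50.2]), np.float64(4.8)] [[0.792, 0.088, 0.04]]
dark 235 [ 12.7 111.2] [array([ 13.9, 111.3]), array([28.5,  9
[... 1940 characters left out ...]
0.068]]
scene0 blue 511 [70.  66.3] [array([70.6, 66.3]), array([  5., 112.]), np.float64(82.3)] [[-2.02, -0.111, 0.068]]
scene0 blue 375 [70.6 71.6] [array([71.5, 70.7]), array([  5., 122.]), np.float64(81.7)] [[-1.884, -0.136, 0.068]]
scene0 blue 905 [ 51.8 286.5] [array([ 29.5, 278.3]), array([72.2, 91. ]), np.float64(68.7)] [[0.219, -0.618, 0.068]]
scene0 blue 50 [438.7 252.9] [array([438.7, 252.9]), array([10.2,  5.6]), np.float64(53.1)] [[0.657, 0.24, 0.068]]
scene0 blue 51 [428.7 259.7] [array([428.8, 259.8]), array([12. ,  4.1]), np.float64(18.4)] [[0.664, 0.196, 0.068]]
scene0 blue 50 [ 22.8 303.5] [array([ 23. , 303.9]), array([7. , 8.5]), np.float64(18.4)] [[0.247, -0.685, 0.068]]
```

>>> play_rows:
  targets:
    - [[-10, -25, 15, 0, 0, 0], [-10, -25, 15, 0, 0, 0], [-10, -25, 15, 0, 0, 0], [-10, -25, 15, 0, 0, 0], [-10, -25, 15, 0, 0, 0], [-10, -25, 15, 0, 0, 0], [-10, -25, 15, 0, 0, 0], [-10, -20, 15, 0, 0, 0], [0, -15, 10, 0, 0, 0], [0, 0, 0, 0, 0, 0]]

```text
time_s: 2.2
tool_pos: [0.4194, 0.2109, 0.2753]
orientation: [1.0, 0.001, -0.002, 0.001]
contact_force: [0.5, -0.6, 0.5]
gripper_width: 1.001
```

```bash
python3 - <<'E'
from h import *
st(); shot("wrist","w2")
E
```

```text
t 2.2 tcp [419.4 210.9 275.3] rv [[1.0, 0.002, -0.004], [0.002, -1.0, -0.002], [-0.004, 0.002, -1.0]] F [ 0.5 -0.6  0.5] w 85.1
```

View pics/w2.png

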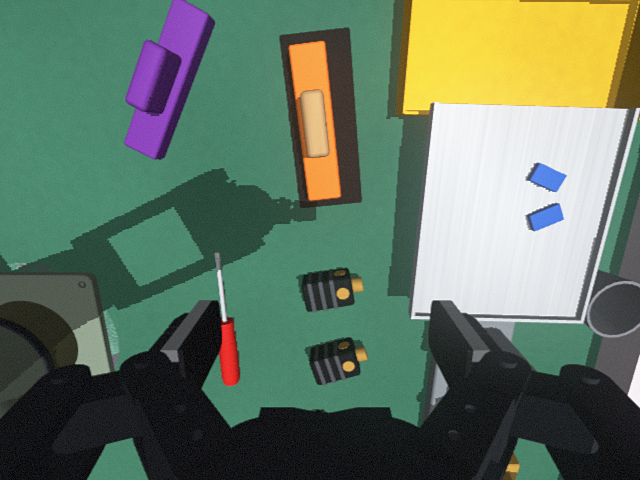

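```bash
python3 - <<'E'
from h import *
im,c=load("w2")
org=hsv(im,[5,190,120],[16,255,255]); wood=hsv(im,[10,60,120],[22,185,255])
for n,m,z in [("orange",org,.028),("wood",wood,.072)]:
    for b in blobs(m,200):
        print(n,b[0],b[1],b[2]); P=plane(c,cv2.boxPoints(b[2]),z); print(P.round(4).tolist(),"c",plane(c,b[2][0],z).round(4))
        e=P-np.roll(P,1,0); print("edges",np.linalg.norm(e,axis=1).round(4),np.degrees(np.arctan2(e[:,1],e[:,0])).round(1))
print("pad",plane(c,[[281,36],[349,29],[361,202],[301,207]],.004).round(4).tolist())
print("plate top corners +y edge", plane(c,[[434,103],[636,109]],.060).round(4).tolist(), "-y lip", plane(c,[[411,318],[580,322]],.068).round(4).tolist())
# triangulation checks
s,cs=load("side0"); sc,cc=load("scene0")
wood_s=[b for b in blobs(hsv(s,[10,60,100],[22,185,255]),60) if 300<b[1][0]<345 and 330<b[1][1]<400]
for b in wood_s: print("side wood",b[0],b[1],b[2])
blue=hsv(im,[105,150,100],[120,255,255])
B=[b for b in blobs(blue,60)]
for b in B: print("chip",b[1],plane(c,b[1],.068).round(4))
bs=[b for f in [(s,cs)] for b in blobs(hsv(s,[105,150,100],[120,255,255]),60) if b[1][1]>290]
for b,q in zip(B,bs[::-1]): print("tri chip",tri(c,b[1],cs,q[1]))
# plate corner tri with side: near-left corner of plate (+y,-x) side px ~ (266,357); w2 (434,103)
E
python3 - <<'E'
import cv2
im=cv2.imread('pics/side0.png')[230:430,140:400]
cv2.imwrite('pics/side0c.png',cv2.resize(im,None,fx=3,fy=3,interpolation=cv2.INTER_CUBIC))
E
```

```text
orange 671 [316.1 122.3] ((314.4766845703125, 120.52877807617188), (157.65528869628906, 36.95372772216797), 83.9909896850586)
[[0.3784, 0.3768, 0.028], [0.4178, 0.3805, 0.028], [0.438, 0.212, 0.028], [0.3937, 0.2072, 0.028]] c [[0.4065 0.2992 0.028 ]]
edges [0.1703 0.0396 0.1697 0.0446] [  95.2    5.4  -83.1 -173.7]
wood 3926 [315.2 111. ] ((314.665771484375, 120.32466125488281), (153.93898010253906, 32.9757080078125), 83.9909896850586)
[[0.385, 0.3658, 0.072], [0.4165, 0.3688, 0.072], [0.434, 0.2214, 0.072], [0.3986, 0.2175, 0.072]] c [[0.4081 0.2977 0.072 ]]
edges [0.1489 0.0317 0.1485 0.0356] [  95.3    5.5  -83.2 -173.8]
pad [[0.3685, 0.3903, 0.004], [0.4449, 0.3973, 0.004], [0.4646, 0.2016, 0.004], [0.3878, 0.1949, 0.004]]
plate top corners +y edge [[0.5311, 0.3154, 0.06], [0.7404, 0.31, 0.06]] -y lip [[0.5231, 0.0719, 0.068], [0.7275, 0.0676, 0.068]]
side wood 328 [323.4 365.6] ((323.22430419921875, 364.947509765625), (13.425293922424316, 35.457740783691406), 10.784297943115234)
chip [547.5 177.4] [[0.6569 0.2406 0.068 ]]
chip [546.3 217. ] [[0.6634 0.1972 0.068 ]]
tri chip (array([0.65940454, 0.24012489, 0.06446707]), np.float64(0.0005703996507093401))
tri chip (array([0.66560297, 0.19650079, 0.06493937]), np.float64(0.0003696625323471173))
```

View pics/side0c.png

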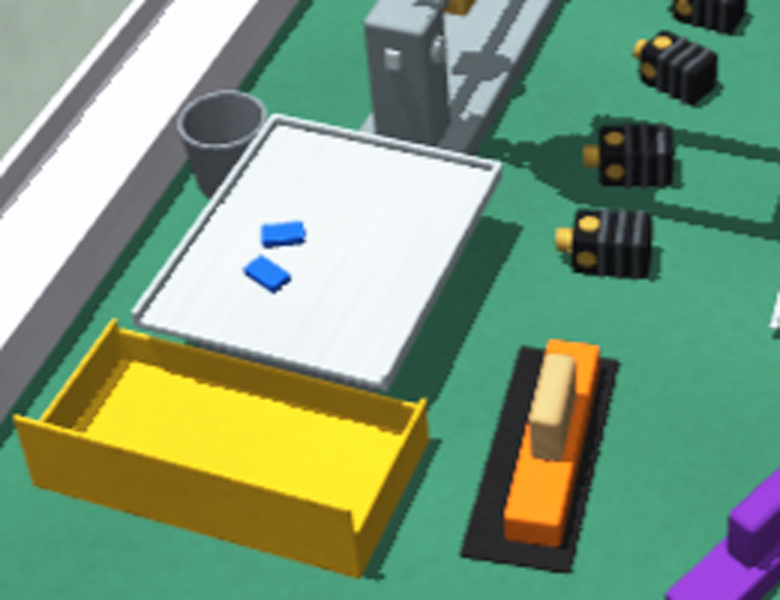

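```bash
python3 - <<'E'
import cv2
im=cv2.imread('pics/w2.png')[15:225,260:400]
cv2.imwrite('pics/w2c.png',cv2.resize(im,None,fx=4,fy=4,interpolation=cv2.INTER_NEAREST)[:600])
h=cv2.cvtColor(cv2.imread('pics/w2.png'),cv2.COLOR_BGR2HSV)
print(h[110,314],h[60,310],h[180,325])
E
```

```text
[ 18 108 234] [ 15 183 248] [ 15 179 249]
```

View pics/w2c.png

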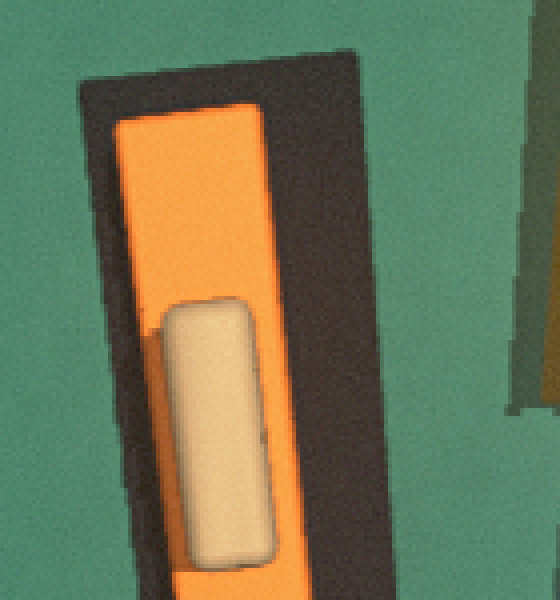

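```bash
python3 - <<'E'
from h import *
im,c=load("w2"); m=hsv(im,[15,70,150],[24,150,255]); m[:, :290]=0; m[:,350:]=0
s,cs=load("side0"); ms=hsv(s,[12,60,110],[24,150,255]); ms[:,:300]=0; ms[:,345:]=0; ms[:330]=0; ms[410:]=0
for n,cam,mm in [("w",c,m),("s",cs,ms)]:
    for b in blobs(mm,60):
        print(n,b[0],b[1],b[2]); P=plane(cam,cv2.boxPoints(b[2]),.076); print(P.round(4).tolist(),plane(cam,b[2][0],.076).round(4)); e=P-np.roll(P,1,0); print(np.linalg.norm(e,axis=1).round(4),np.degrees(np.arctan2(e[:,1],e[:,0])).round(1))
# grip top corners: w2 far(+y)-left etc.  w2: (302,92),(321.5,90),(328,155),(308,156.5)
side=[(318,349),(330.5,348),(326,378),(318,380)]
im4=cv2.resize(s[335:395,300:350],None,fx=10,fy=10,interpolation=cv2.INTER_NEAREST);cv2.imwrite("pics/s0d.png",im4)
E
```

```text
w 1409 [314.8 122.9] ((315.0076904296875, 123.06155395507812), (66.11051177978516, 22.078182220458984), 82.87498474121094)
[[0.3939, 0.3242, 0.076], [0.4155, 0.3268, 0.076], [0.4239, 0.2642, 0.076], [0.4013, 0.2613, 0.076]] [[0.4086 0.2949 0.076 ]]
[0.0633 0.0217 0.0632 0.0228] [  96.7    6.7  -82.3 -172.9]
s 345 [323.  363.6] ((322.5882263183594, 364.92376708984375), (11.835803031921387, 34.888301849365234), 10.491477012634277)
[[0.4113, 0.3601, 0.076], [0.4276, 0.2662, 0.076], [0.4013, 0.265, 0.076], [0.3866, 0.3585, 0.076]] [[0.4064 0.3138 0.076 ]]
[0.0248 0.0952 0.0263 0.0947] [   3.5  -80.2 -177.3   98.9]
```

View pics/s0d.png

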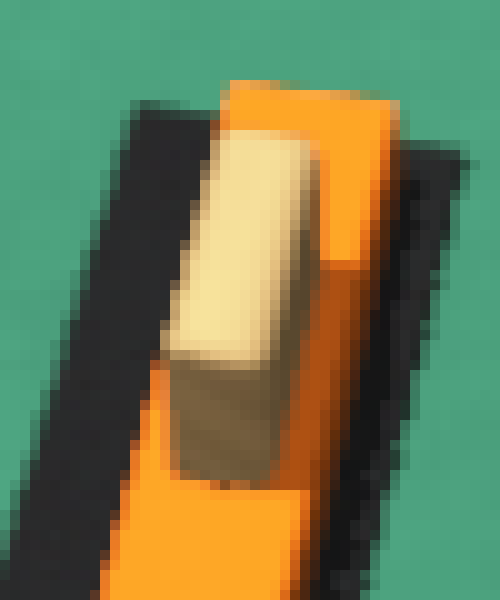

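```bash
python3 - <<'E'
from h import *
im,c=load("w2"); s,cs=load("side0")
print(tri(c,(315,123),cs,(324,359.7)))
E
```

```text
(array([0.40879795, 0.29525248, 0.071477  ]), np.float64(0.0007935757854025653))
```

>>> play_rows:
  targets:
    - [[-4, -28, 20, 0, 0, 0], [-4, -28, 20, 0, 0, 0], [-3, -28, 20, 0, 0, 0], [0, 0, 20, 0, 0, -0.105], [0, 0, 20, 0, 0, 0], [0, 0, 20, 0, 0, 0], [0, 0, 20, 0, 0, 0], [0, 0, 20, 0, 0, 0], [0, 0, 15, 0, 0, 0], [0, 0, 0, 0, 0, 0]]

```text
time_s: 3.25
tool_pos: [0.4091, 0.2925, 0.1012]
orientation: [0.999, 0.052, -0.001, 0.001]
contact_force: [-0.9, -0.2, 0.5]
gripper_width: 0.997
```

```bash
python3 - <<'E'
from h import *
st(); shot("wrist","w3")
E
```

```text
t 3.25 tcp [409.1 292.5 101.2] rv [[0.995, 0.104, -0.002], [0.104, -0.995, -0.002], [-0.003, 0.002, -1.0]] F [-0.9 -0.2  0.5] w 84.8
```

View pics/w3.png

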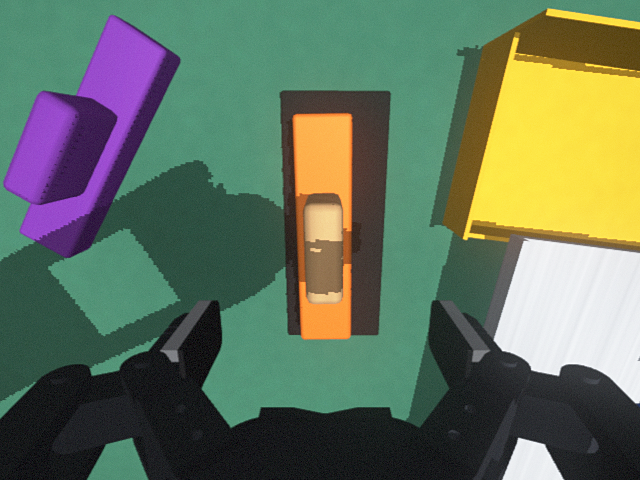

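```bash
python3 - <<'E'
from h import *
im,c=load("w3")
print(plane(c,[[323.5,254],[323.5,206],[323.5,303],[304,254],[343,254]],.076).round(4))
E
```

```text
[[0.4081 0.2963 0.076 ]
 [0.4051 0.3253 0.076 ]
 [0.4114 0.2641 0.076 ]
 [0.3964 0.2951 0.076 ]
 [0.4197 0.2975 0.076 ]]
```

>>> play_rows:
  targets:
    - [[0, 0, 10, 0, 0, 0], [0, 0, 10, 0, 0, 0], [0, 0, 10, 0, 0, 0], [0, 0, 10, 0, 0, 0], [0, 0, 10, 0, 0, 0], [0, 0, 8, 0, 0, 0], [0, 0, 0, 0, 0, 0], [0, 0, 0, 0, 0, 0], [0, 0, 0, 0, 0, 0], [0, 0, 0, 0, 0, 0]]

```text
time_s: 4.3
tool_pos: [0.4093, 0.2942, 0.0451]
orientation: [0.999, 0.052, 0.0, -0.0]
contact_force: [0.3, -0.3, -0.1]
gripper_width: 1.002
```

>>> play_rows:
  targets:
    - [[0, 0, 2, 0, 0, 0], [0, 0, 0, 0, 0, 0], [0, 0, 0, 0, 0, 0], [0, 0, 0, 0, 0, 0], [0, 0, 0, 0, 0, 0], [0, 0, 0, 0, 0, 0], [0, 0, 0, 0, 0, 0], [0, 0, 0, 0, 0, 0], [0, 0, 0, 0, 0, 0], [0, 0, 0, 0, 0, 0]]
  claw: 1
  force: 90

```text
time_s: 5.3
tool_pos: [0.409, 0.294, 0.0426]
orientation: [0.999, 0.052, 0.0, 0.0]
contact_force: [-0.0, 0.1, -1.1]
gripper_width: 0.001
```

```bash
python3 - <<'E'
from h import *
st(); im,_=shot("wrist","w4"); a,_=shot("side","s4"); cv2.imwrite("pics/s4c.png",cv2.resize(a[200:440,220:460],None,fx=2.5,fy=2.5))
E
```

```text
t 5.3 tcp [409.  294.   42.6] rv [[0.994, 0.105, 0.0], [0.105, -0.994, 0.0], [0.0, 0.0, -1.0]] F [-0.   0.1 -1.1] w 0.1
```

View pics/w4.png

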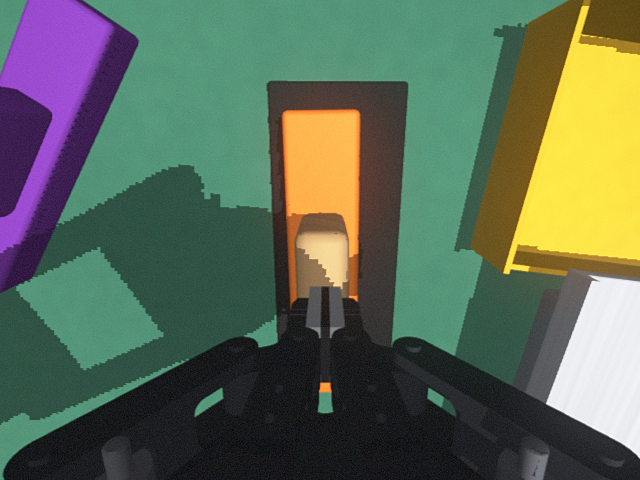

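View pics/s4c.png

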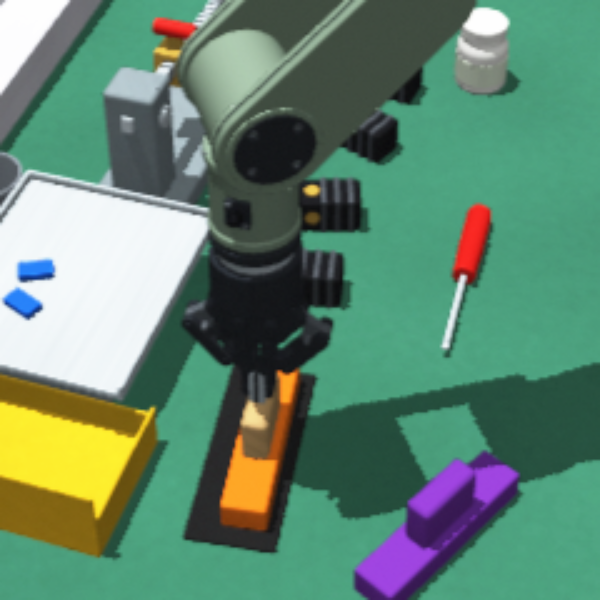

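```bash
python3 - <<'E'
from h import *
im,c=load("w4"); s,cs=load("side0"); a,_=load("s4")
b,cb=shot("scene","c4")
T=np.array([.409,.294,.0426])
for P in (T,T+[0,0,.019],[.4085,.296,.076],[.4085,.296,.004]):
    print(proj(c,P).round(1),proj(cs,P).round(1),proj(cb,P).round(1))
cv2.imwrite("pics/c4c.png",cv2.resize(b[130:290,300:500],None,fx=3.6,fy=3.6))
cv2.imwrite("pics/s4d.png",cv2.resize(a[320:420,280:380],None,fx=6,fy=6,interpolation=cv2.INTER_NEAREST))
print(c)
E
```

```text
[[324.2 276. ]] [[324.5 368.1]] [[388.8 215.6]]
[[324.1 291. ]] [[324.3 362.3]] [[389.4 210.2]]
[[323.4 300.4]] [[324.2 358.6]] [[390.1 205.8]]
[[323.9 250.1]] [[324.7 380.4]] [[388.2 226. ]]
(array([[353.11516882,   0.        , 324.86314681],
       [  0.        , 353.11516882, 240.6205825 ],
       [  0.        ,   0.        ,   1.        ]]), array([0.40198412, 0.36522411, 0.21819671]), array([[ 9.94463957e-01, -1.01032988e-01, -2.88751324e-02],
       [ 1.05074214e-01,  9.53735306e-01,  2.81688438e-01],
       [-9.20591198e-04, -2.83163031e-01,  9.59071348e-01]]))
```

View pics/c4c.png

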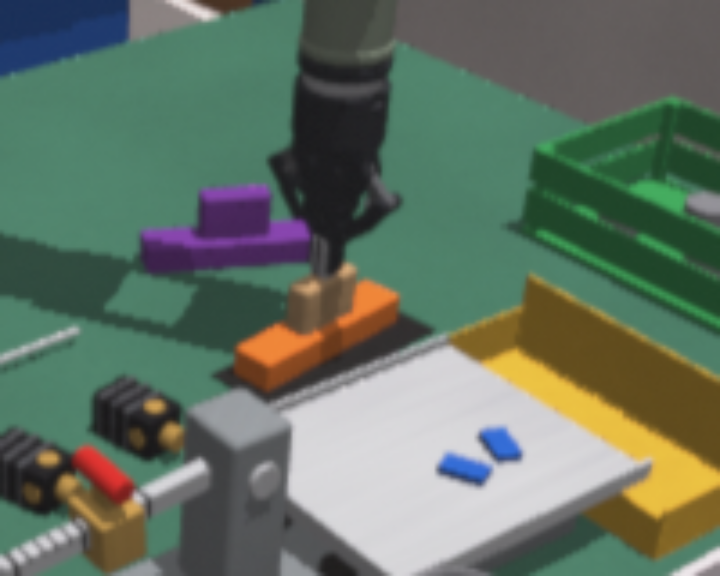

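View pics/s4d.png

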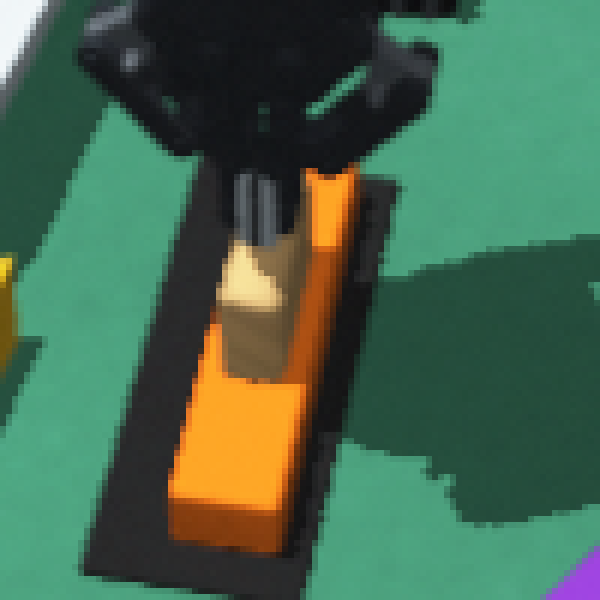

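```bash
python3 - <<'E'
from h import *
st()
im,c=load("w4"); cv2.imwrite("pics/w4c.png",cv2.resize(im[200:420,240:410],None,fx=2.7*1.3,fy=2.7,interpolation=cv2.INTER_NEAREST))
b,cb=load("c4"); cv2.imwrite("pics/c4d.png",cv2.resize(b[180:245,360:420],None,fx=9,fy=9,interpolation=cv2.INTER_NEAREST))
E
```

```text
t 5.45 tcp [409.  294.   42.6] rv [[0.994, 0.105, 0.0], [0.105, -0.994, -0.0], [0.0, 0.0, -1.0]] F [-0.6 -0.4  0.6] w 0.3
```

View pics/w4c.png

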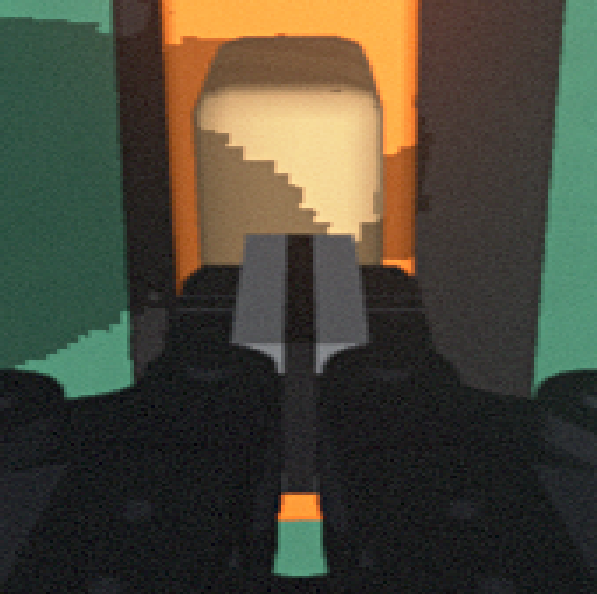

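View pics/c4d.png

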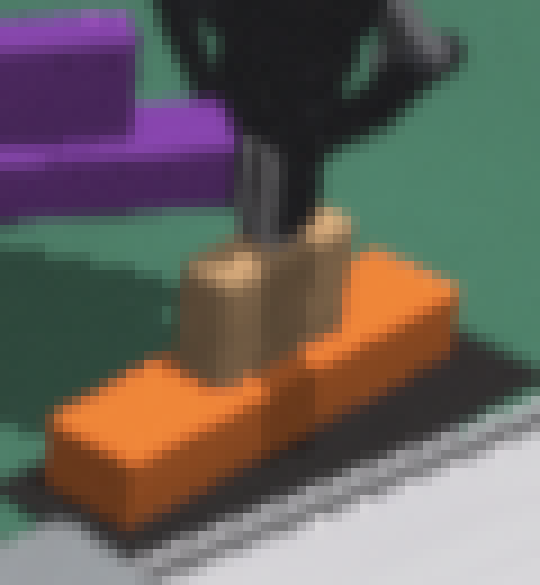

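>>> play_rows:
  targets:
    - [[0, 0, -5, 0, 0, 0], [0, 0, -5, 0, 0, 0], [0, 0, -5, 0, 0, 0], [0, 0, -5, 0, 0, 0], [0, 0, 0, 0, 0, 0], [0, 0, 0, 0, 0, 0], [0, 0, 0, 0, 0, 0], [0, 0, 0, 0, 0, 0], [0, 0, 0, 0, 0, 0], [0, 0, 0, 0, 0, 0]]

```text
time_s: 6.45
tool_pos: [0.409, 0.294, 0.0625]
orientation: [0.999, 0.052, -0.0, 0.0]
contact_force: [0.7, 0.5, 0.7]
gripper_width: -0.001
```

```bash
python3 - <<'E'
from h import *
st()
b,cb=shot("scene","c5"); cv2.imwrite("pics/c5d.png",cv2.resize(b[160:245,350:430],None,fx=7,fy=7,interpolation=cv2.INTER_NEAREST))
E
```

```text
t 6.45 tcp [409.  294.   62.5] rv [[0.994, 0.105, -0.0], [0.105, -0.994, -0.0], [-0.0, 0.0, -1.0]] F [0.7 0.5 0.7] w -0.1
```

View pics/c5d.png

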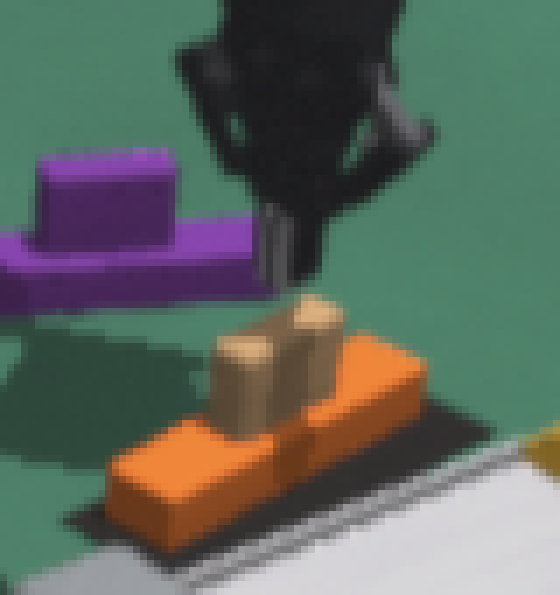

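```bash
python3 - <<'E'
from h import *
a,cs=shot("side","s5"); cv2.imwrite("pics/s5d.png",cv2.resize(a[320:420,280:380],None,fx=6,fy=6,interpolation=cv2.INTER_NEAREST))
_,cb=load("c5")
for z in (.06,.07,.08,.09,.1): print(z,proj(cb,[.409,.294,z]).round(1),proj(cs,[.409,.294,z]).round(1))
E
```

```text
0.06 [[389.3 210.6]] [[324.4 362.8]]
0.07 [[389.6 207.7]] [[324.3 359.7]]
0.08 [[389.9 204.9]] [[324.2 356.6]]
0.09 [[390.1 201.9]] [[324.1 353.4]]
0.1 [[390.4 199. ]] [[324.  350.2]]
```

View pics/s5d.png

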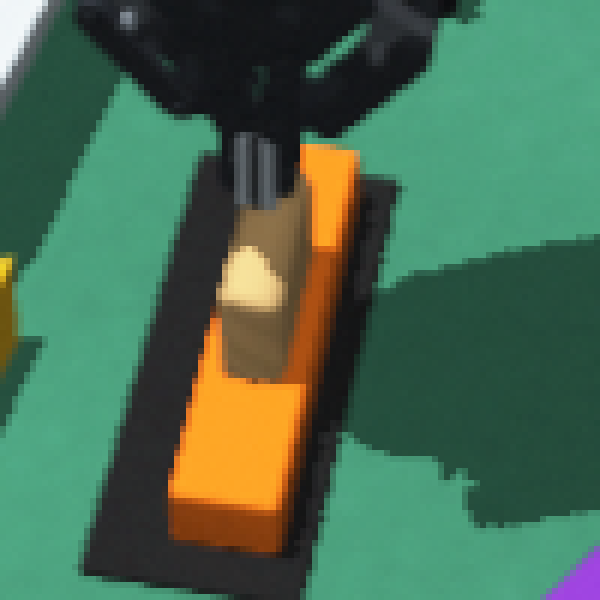

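```bash
python3 - <<'E'
from h import *
_,c=load("w4")
for z in (.0426,.05,.06,.07,.08): print(z,[proj(c,[.409,.294+d,z]).round(1).tolist()[0] for d in (-.011,0,.011)])
w,c5=shot("wrist","w5"); s=st()
for z in (.0626,.07,.08,.09,.1): print(z,[proj(c5,[.409,.294+d,z]).round(1).tolist()[0] for d in (-.011,0,.011)])
cv2.imwrite("pics/w5c.png",cv2.resize(w[200:420,240:410],None,fx=2.7*1.3,fy=2.7,interpolation=cv2.INTER_NEAREST))
E
```

```text
0.0426 [[322.1, 294.8], [324.2, 276.0], [326.4, 256.7]]
0.05 [[322.0, 300.9], [324.2, 281.5], [326.5, 261.4]]
0.06 [[321.8, 309.9], [324.1, 289.6], [326.5, 268.5]]
0.07 [[321.6, 319.9], [324.1, 298.6], [326.6, 276.5]]
0.08 [[321.4, 331.2], [324.0, 308.8], [326.7, 285.5]]
t 6.6 tcp [409.  294.   62.5] rv [[0.994, 0.105, -0.0], [0.105, -0.994, -0.0], [-0.0, 0.0, -1.0]] F [-0.1 -0.5  0.9] w -0.0
0.0626 [[322.2, 294.8], [324.3, 276.0], [326.5, 256.7]]
0.07 [[322.0, 300.9], [324.2, 281.5], [326.5, 261.5]]
0.08 [[321.9, 309.9], [324.2, 289.6], [326.6, 268.6]]
0.09 [[321.7, 320.0], [324.1, 298.7], [326.7, 276.5]]
0.1 [[321.4, 331.3], [324.1, 308.9], [326.8, 285.5]]
```

View pics/w5c.png

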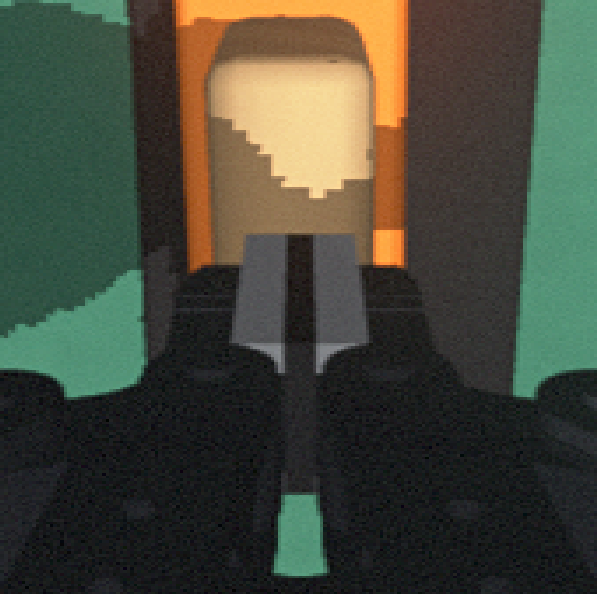

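```bash
python3 - <<'E'
from h import *
_,c5=load("w5");_,cs=load("s5")
print(tri(c5,(325,286.7),cs,(322.9,354.5)))
E
```

```text
(array([0.40864131, 0.30283915, 0.09625701]), np.float64(0.00036984324060644836))
```

>>> play_rows:
  targets:
    - [[0, 0, 0, 0, 0, 0], [0, 0, 0, 0, 0, 0], [0, 0, 0, 0, 0, 0], [0, 0, 0, 0, 0, 0], [0, 0, 8, 0, 0, 0], [0, 0, 10, 0, 0, 0], [0, 0, 10, 0, 0, 0], [0, 0, 10, 0, 0, 0], [0, 0, 10, 0, 0, 0], [0, 0, 5, 0, 0, 0]]
  claw: -1

```text
time_s: 7.6
tool_pos: [0.4084, 0.2936, 0.0082]
orientation: [0.999, 0.052, -0.001, 0.001]
contact_force: [-0.1, -0.0, -0.4]
gripper_width: 1.001
```

```bash
python3 - <<'E'
from h import *
st(); shot("wrist","w6")
E
```

```text
t 7.6 tcp [408.4 293.6   8.2] rv [[0.994, 0.105, -0.002], [0.105, -0.994, -0.001], [-0.002, 0.001, -1.0]] F [-0.1 -0.  -0.4] w 85.1
```

View pics/w6.png

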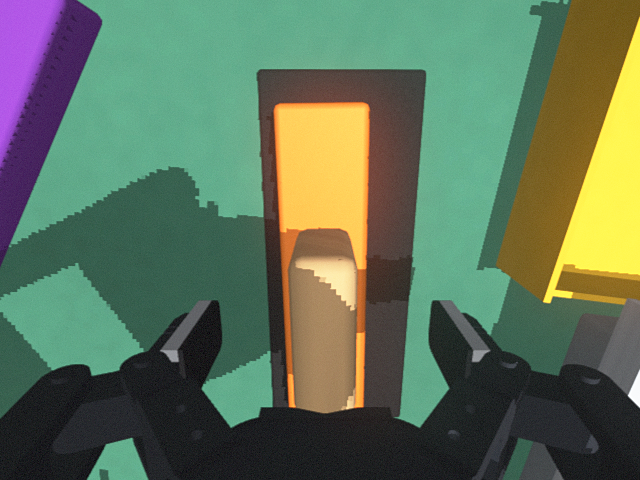

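>>> play_rows:
  targets:
    - [[0, 0, 0, 0, 0, 0], [0, 0, 0, 0, 0, 0], [0, 0, 0, 0, 0, 0], [0, 0, 0, 0, 0, 0], [0, 0, 0, 0, 0, 0], [0, 0, 0, 0, 0, 0], [0, 0, 0, 0, 0, 0], [0, 0, 0, 0, 0, 0], [0, 0, 0, 0, 0, 0], [0, 0, 0, 0, 0, 0]]
  claw: 1
  force: 90

```text
time_s: 8.65
tool_pos: [0.4093, 0.2942, 0.0101]
orientation: [0.999, 0.052, 0.0, -0.0]
contact_force: [-1.6, -1.5, 6.0]
gripper_width: 0.262
```

>>> play_rows:
  targets:
    - [[0, 0, -8, 0, 0, 0], [0, 0, -12, 0, 0, 0], [0, 0, -12, 0, 0, -0.144], [0, 0, -12, 0, 0, -0.144], [0, 0, -12, 0, 0, -0.144], [0, 0, -12, 0, 0, -0.144], [0, 0, -12, 0, 0, -0.144], [0, 0, -12, 0, 0, -0.144], [0, 0, -4, 0, 0, -0.144], [0, 0, 0, 0, 0, -0.144]]

```text
time_s: 9.65
tool_pos: [0.4094, 0.2943, 0.1071]
orientation: [0.807, 0.59, 0.001, 0.0]
contact_force: [-0.4, 0.0, -2.4]
gripper_width: 0.266
```

```bash
cat >> h.py <<'E'
def go(target,yaw=None):
    """print tool-frame shift (mm) to world target from current pose; yaw = desired world angle of tool x"""
    s=st(); M=R.from_quat(s["orientation"]).as_matrix(); d=(np.array(target)-s["tool_pos"])*1000
    print("shift tool",(M.T@d).round(1), "tool-x yaw deg",np.degrees(np.arctan2(M[1,0],M[0,0])).round(2), "q",s["q"].round(2))
    if yaw is not None: print("turn az",-np.radians((yaw-np.degrees(np.arctan2(M[1,0],M[0,0])))).round(3))
E
python3 - <<'E'
from h import *
go([.627,.125,.11],88.5)
shot("scene","c6")
shot("wrist","w7")
E
```

```text
t 9.65 tcp [409.4 294.3 107.1] rv [[0.303, 0.953, 0.002], [0.953, -0.303, 0.001], [0.002, 0.001, -1.0]] F [-0.4  0.  -2.4] w 22.6
shift tool [-95.4 258.6  -2.7] tool-x yaw deg 72.36 q [ 0.6   0.29  1.86 -0.    0.99 -0.66]
turn az -0.282
```

View pics/c6.png

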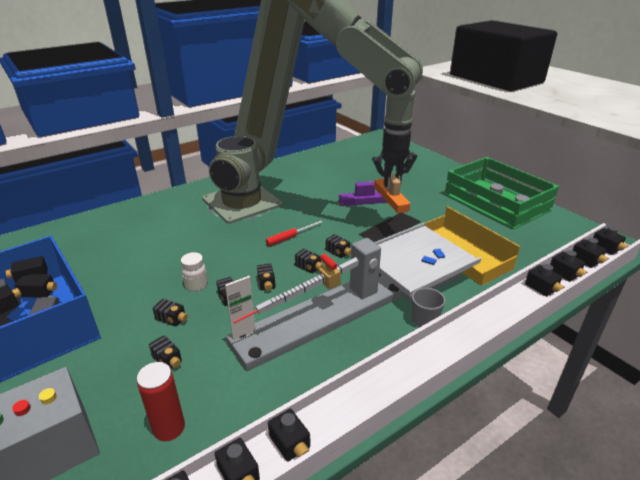

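View pics/w7.png

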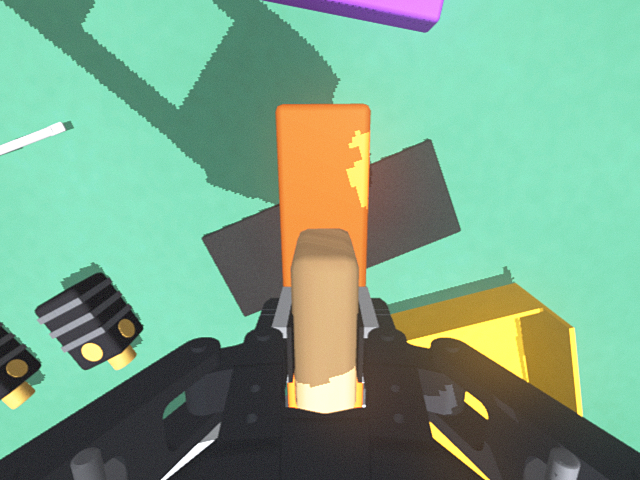

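>>> play_rows:
  targets:
    - [[0, 0, 0, 0, 0, -0.141], [0, 0, 0, 0, 0, -0.141], [-15, 20, 0, 0, 0, 0], [-25, 34, 0, 0, 0, 0], [-25, 34, 0, 0, 0, 0], [-25, 34, 0, 0, 0, 0], [-25, 34, 0, 0, 0, 0], [-25, 34, 0, 0, 0, 0], [-24, 32, 0, 0, 0, 0], [0, 0, 0, 0, 0, 0]]

```text
time_s: 10.75
tool_pos: [0.6296, 0.1195, 0.1053]
orientation: [0.721, 0.693, 0.001, 0.002]
contact_force: [-0.1, 0.2, -2.5]
gripper_width: 0.265
```

```bash
python3 - <<'E'
from h import *
go([.6287,.125,.065],88.5)
shot("scene","c7"); shot("wrist","w8"); shot("side","s7")
E
```

```text
t 10.75 tcp [629.6 119.5 105.3] rv [[0.039, 0.999, 0.003], [0.999, -0.039, -0.001], [-0.001, 0.003, -1.0]] F [-0.1  0.2 -2.5] w 22.5
shift tool [ 5.5 -1.2 40.3] tool-x yaw deg 87.76 q [ 0.17  0.49  1.54 -0.    1.11 -1.36]
turn az -0.013
```

View pics/s7.png

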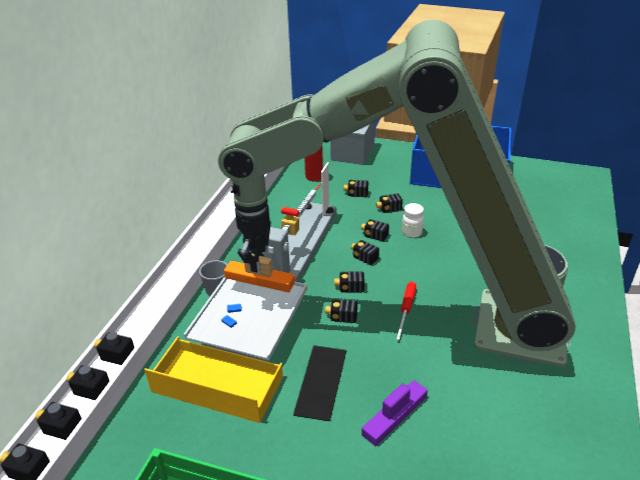

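View pics/w8.png

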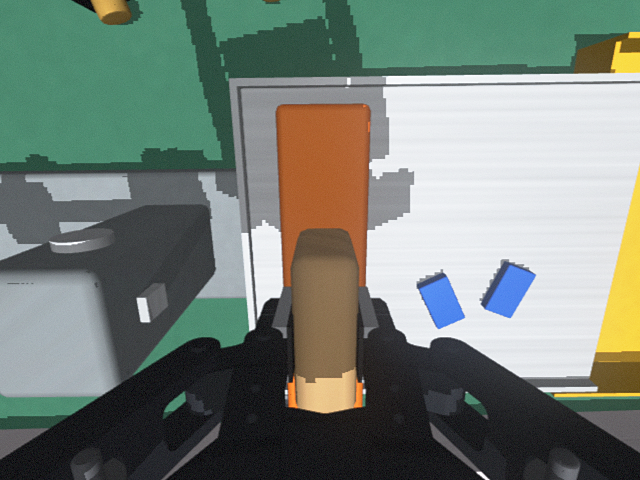

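>>> play_rows:
  targets:
    - [[2, 0, 5, 0, 0, -0.013], [2, 0, 5, 0, 0, 0], [0, 0, 5, 0, 0, 0], [0, 0, 5, 0, 0, 0], [0, 0, 5, 0, 0, 0], [0, 0, 5, 0, 0, 0], [0, 0, 4, 0, 0, 0], [0, 0, 3, 0, 0, 0], [0, 0, 0, 0, 0, 0], [0, 0, 0, 0, 0, 0]]

```text
time_s: 11.9
tool_pos: [0.6259, 0.127, 0.0687]
orientation: [0.714, 0.7, 0.0, 0.0]
contact_force: [0.4, -0.6, -0.9]
gripper_width: 0.262
```

```bash
python3 - <<'E'
from h import *
go([.6287,.125,.065],88.5)
b,c=shot("side","s8"); cv2.imwrite("pics/s8c.png",cv2.resize(b[200:400,140:340],None,fx=3,fy=3))
b,c=shot("scene","c8"); cv2.imwrite("pics/c8c.png",cv2.resize(b[180:330,340:540],None,fx=4,fy=4))
E
```

```text
t 11.9 tcp [625.9 127.   68.7] rv [[0.019, 1.0, 0.0], [1.0, -0.019, 0.0], [0.0, 0.0, -1.0]] F [ 0.4 -0.6 -0.9] w 22.2
shift tool [-1.9  2.8  3.7] tool-x yaw deg 88.91 q [ 0.18  0.52  1.59  0.    1.04 -1.37]
turn az 0.007
```

View pics/s8c.png

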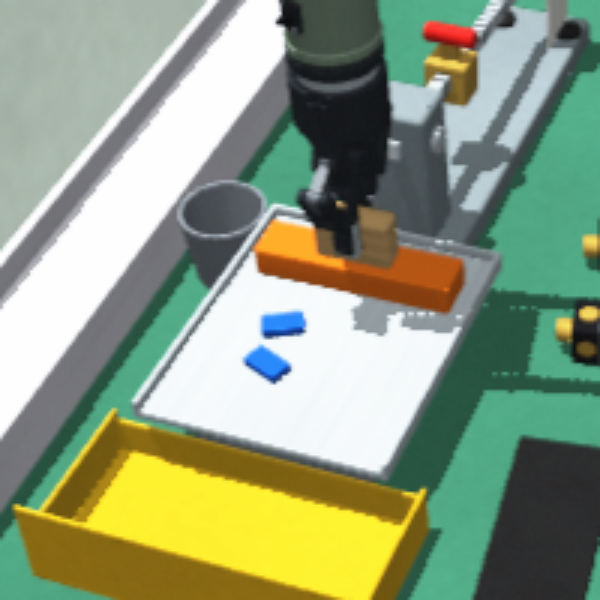

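View pics/c8c.png

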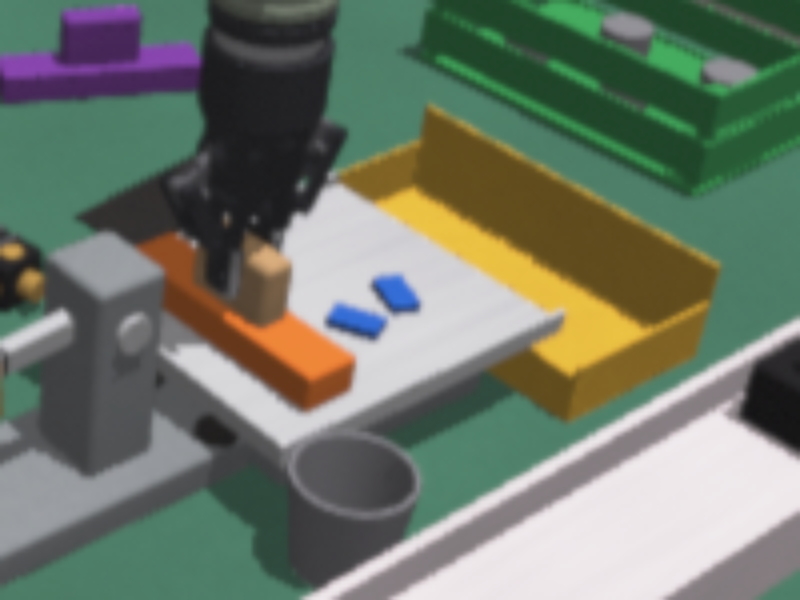

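>>> play_rows:
  targets:
    - [[0, 3, 1, 0, 0, 0], [0, 0, 1, 0, 0, 0], [0, 0, 0, 0, 0, 0], [0, 0, 0, 0, 0, 0], [0, 0, 0, 0, 0, 0], [0, 0, 0, 0, 0, 0], [0, 0, 0, 0, 0, 0], [0, 0, 0, 0, 0, 0], [0, 0, 0, 0, 0, 0], [0, 0, 0, 0, 0, 0]]

```text
time_s: 13.0
tool_pos: [0.629, 0.127, 0.0668]
orientation: [0.714, 0.7, 0.0, 0.0]
contact_force: [1.2, 0.2, 0.8]
gripper_width: 0.269
```

```bash
python3 - <<'E'
from h import *
go([.6287,.125,.065],88.5)
E
```

```text
t 13.0 tcp [629.  127.   66.8] rv [[0.019, 1.0, 0.001], [1.0, -0.019, 0.0], [0.0, 0.001, -1.0]] F [1.2 0.2 0.8] w 22.8
shift tool [-2.  -0.3  1.8] tool-x yaw deg 88.92 q [ 0.18  0.52  1.58 -0.    1.04 -1.37]
turn az 0.007
```

>>> play_rows:
  targets:
    - [[5, 0, 0, 0, 0, 0], [9, 0, 0, 0, 0, 0], [9, 0, 0, 0, 0, 0], [9, 0, 0, 0, 0, 0], [9, 0, 0, 0, 0, 0], [9, 0, 0, 0, 0, 0], [9, 0, 0, 0, 0, 0], [9, 0, 0, 0, 0, 0], [9, 0, 0, 0, 0, 0], [9, 0, 0, 0, 0, 0]]

```text
time_s: 14.0
tool_pos: [0.6304, 0.2137, 0.0666]
orientation: [0.714, 0.7, 0.0, -0.0]
contact_force: [0.4, -0.6, -1.4]
gripper_width: 0.269
```

```bash
python3 - <<'E'
from h import *
go([.633,.299,.067],88.5)
b,c=shot("side","s9"); cv2.imwrite("pics/s9c.png",cv2.resize(b[200:400,140:340],None,fx=3,fy=3))
E
```

```text
t 14.0 tcp [630.4 213.7  66.6] rv [[0.019, 1.0, 0.0], [1.0, -0.019, 0.0], [0.0, 0.0, -1.0]] F [ 0.4 -0.6 -1.4] w 22.9
shift tool [85.3  1.  -0.4] tool-x yaw deg 88.92 q [ 0.31  0.56  1.52  0.    1.07 -1.24]
turn az 0.007
```

View pics/s9c.png

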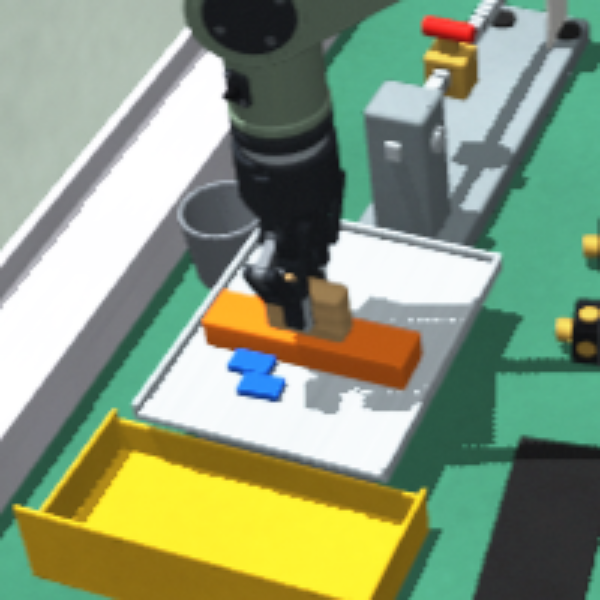

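>>> play_rows:
  targets:
    - [[9, 0, 0, 0, 0, 0], [9, 0, 0, 0, 0, 0], [9, 0, 0, 0, 0, 0], [9, 0, 0, 0, 0, 0], [9, 0, 0, 0, 0, 0], [9, 0, 0, 0, 0, 0], [9, 0, 0, 0, 0, 0], [9, 0, 0, 0, 0, 0], [9, 0, 0, 0, 0, 0], [5, 0, 0, 0, 0, 0]]

```text
time_s: 15.05
tool_pos: [0.632, 0.3, 0.0666]
orientation: [0.714, 0.701, 0.0, -0.0]
contact_force: [-0.4, -0.9, 1.1]
gripper_width: 0.263
```

```bash
python3 - <<'E'
from h import *
go([.633,.299,.067],88.5)
b,c=shot("side","s10"); cv2.imwrite("pics/s10c.png",cv2.resize(b[200:400,140:340],None,fx=3,fy=3))
b,c=shot("scene","c10"); cv2.imwrite("pics/c10c.png",cv2.resize(b[180:330,340:540],None,fx=4,fy=4))
E
```

```text
t 15.05 tcp [632.  300.   66.6] rv [[0.018, 1.0, 0.0], [1.0, -0.018, 0.0], [0.0, 0.0, -1.0]] F [-0.4 -0.9  1.1] w 22.4
shift tool [-1.   1.  -0.4] tool-x yaw deg 88.95 q [ 0.43  0.61  1.43  0.    1.11 -1.13]
turn az 0.008
```

View pics/s10c.png

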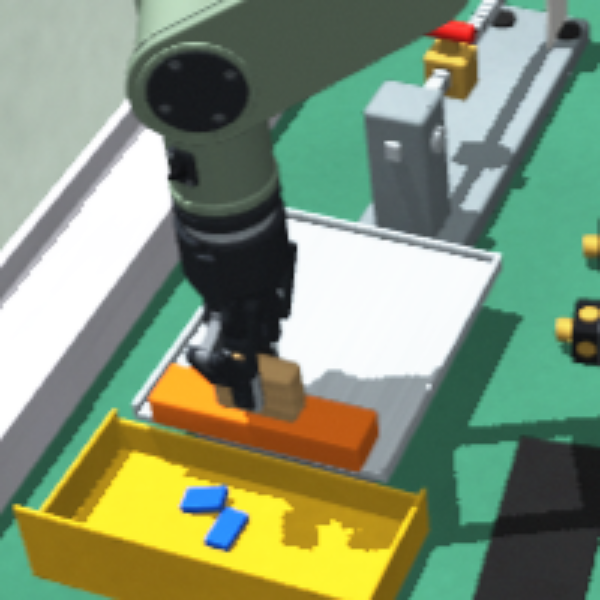

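View pics/c10c.png

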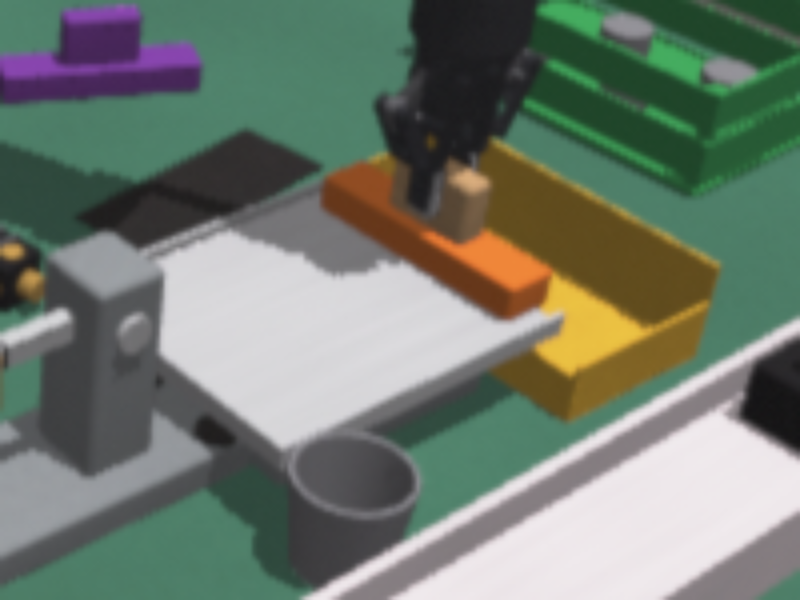

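>>> play_rows:
  targets:
    - [[0, 0, -10, 0, 0, 0], [0, 0, -20, 0, 0, 0], [0, 0, -15, 0, 0, 0], [-1, -20, 0, 0, 0, 0], [-1, -33, 0, 0, 0, 0], [-2, -33, 0, 0, 0, 0], [-2, -33, 0, 0, 0, 0], [-2, -33, 0, 0, 0, 0], [-2, -33, 0, 0, 0, 0], [0, -33, 0, 0, 0, 0]]

```text
time_s: 16.15
tool_pos: [0.4125, 0.2924, 0.1121]
orientation: [0.714, 0.7, 0.0, 0.0]
contact_force: [-0.7, -0.1, -1.4]
gripper_width: 0.27
```

>>> play_rows:
  targets:
    - [[0, 0, 0, 0, 0, 0.145], [0, 0, 0, 0, 0, 0.145], [0, 0, 0, 0, 0, 0.145], [0, 0, 0, 0, 0, 0.145], [0, 0, 0, 0, 0, 0.145], [0, 0, 0, 0, 0, 0.145], [0, 0, 0, 0, 0, 0.145], [0, 0, 0, 0, 0, 0.145], [0, 0, 0, 0, 0, 0.145], [0, 0, 0, 0, 0, 0.145]]

```text
time_s: 17.15
tool_pos: [0.414, 0.2928, 0.1121]
orientation: [0.999, 0.048, 0.0, -0.0]
contact_force: [-0.1, 0.1, -2.5]
gripper_width: 0.264
```

```bash
python3 - <<'E'
from h import *
go([.414,.294,.0105],6)
shot("wrist","w11")
E
```

```text
t 17.15 tcp [414.  292.8 112.1] rv [[0.995, 0.095, 0.0], [0.095, -0.995, 0.0], [0.0, -0.0, -1.0]] F [-0.1  0.1 -2.5] w 22.4
shift tool [ 1.000e-01 -1.200e+00  1.016e+02] tool-x yaw deg 5.46 q [0.59 0.29 1.85 0.   1.01 0.5 ]
turn az -0.009
```

View pics/w11.png

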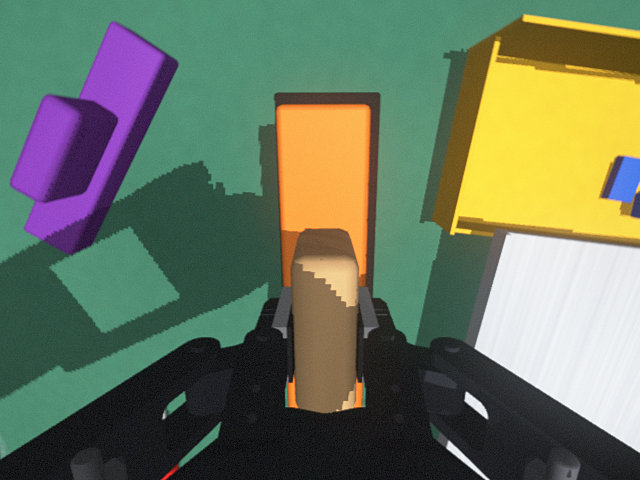

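Scraper is over the pad, aligned with it. Lowering.

>>> play_rows:
  targets:
    - [[0, -1, 10, 0, 0, -0.009], [0, 0, 15, 0, 0, 0], [0, 0, 15, 0, 0, 0], [0, 0, 15, 0, 0, 0], [0, 0, 15, 0, 0, 0], [0, 0, 15, 0, 0, 0], [0, 0, 10, 0, 0, 0], [0, 0, 4, 0, 0, 0], [0, 0, 2, 0, 0, 0], [0, 0, 0, 0, 0, 0]]

```text
time_s: 18.2
tool_pos: [0.414, 0.2942, 0.0108]
orientation: [0.998, 0.056, 0.0, -0.0]
contact_force: [1.1, 0.7, -2.8]
gripper_width: 0.271
```

```bash
python3 - <<'E'
from h import *
go([.414,.294,.0105],6)
E
```

```text
t 18.2 tcp [414.  294.2  10.8] rv [[0.994, 0.111, 0.0], [0.111, -0.994, 0.0], [0.0, -0.0, -1.0]] F [ 1.1  0.7 -2.8] w 23.0
shift tool [-0.   0.2  0.3] tool-x yaw deg 6.39 q [ 0.6   0.41  1.97 -0.    0.76  0.48]
turn az 0.007
```

>>> play_rows:
  targets:
    - [[0, 0, 1, 0, 0, 0], [0, 0, 0.5, 0, 0, 0], [0, 0, 0, 0, 0, 0], [0, 0, 0, 0, 0, 0], [0, 0, 0, 0, 0, 0], [0, 0, 0, 0, 0, 0], [0, 0, 0, 0, 0, 0], [0, 0, 0, 0, 0, 0], [0, 0, 0, 0, 0, 0], [0, 0, 0, 0, 0, 0]]

```text
time_s: 19.2
tool_pos: [0.4143, 0.2944, 0.0101]
orientation: [0.998, 0.056, 0.001, -0.0]
contact_force: [-1.5, -1.0, 5.6]
gripper_width: 0.269
```

>>> play_rows:
  targets:
    - [[0, 0, 0, 0, 0, 0], [0, 0, 0, 0, 0, 0], [0, 0, 0, 0, 0, 0], [0, 0, 0, 0, 0, 0], [0, 0, 0, 0, 0, 0], [0, 0, -10, 0, 0, 0], [0, 0, -25, 0, 0, 0], [0, 0, -30, 0, 0, 0], [0, 0, -30, 0, 0, 0], [0, 0, -30, 0, 0, 0]]
  claw: -1

```text
time_s: 20.2
tool_pos: [0.4137, 0.294, 0.1361]
orientation: [0.998, 0.055, 0.0, -0.0]
contact_force: [0.6, 0.5, -0.2]
gripper_width: 1.0
```

```bash
python3 - <<'E'
from h import *
go([.455,.0,.36],0)
shot("wrist","w12")
im,c=load("w1")
h=cv2.cvtColor(im,cv2.COLOR_BGR2HSV)
E
```

```text
t 20.2 tcp [413.7 294.  136.1] rv [[0.994, 0.111, 0.001], [0.111, -0.994, 0.0], [0.001, -0.0, -1.0]] F [ 0.6  0.5 -0.2] w 85.0
shift tool [   8.6  296.7 -224. ] tool-x yaw deg 6.36 q [ 0.6   0.26  1.81 -0.    1.07  0.48]
turn az 0.111
```

View pics/w12.png

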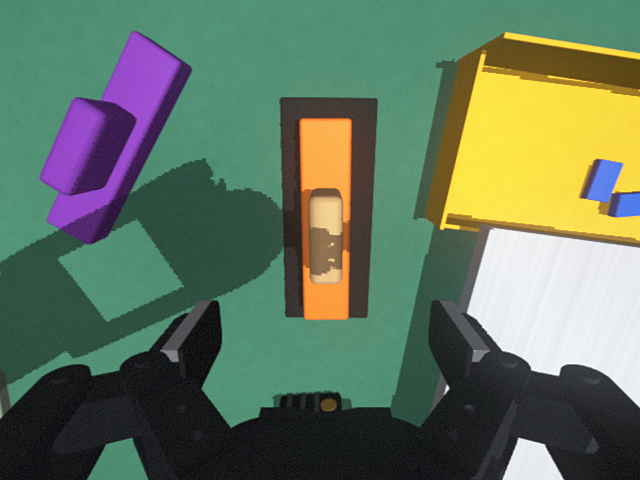

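>>> play_rows:
  targets:
    - [[0, 0, -20, 0, 0, 0.111], [4, 30, -25, 0, 0, 0], [5, 40, -25, 0, 0, 0], [5, 40, -25, 0, 0, 0], [5, 42, -25, 0, 0, 0], [5, 42, -25, 0, 0, 0], [5, 42, -25, 0, 0, 0], [5, 42, -25, 0, 0, 0], [5, 42, -25, 0, 0, 0], [2, 42, -25, 0, 0, 0]]

```text
time_s: 21.25
tool_pos: [0.4544, -0.0696, 0.3808]
orientation: [1.0, -0.0, 0.001, 0.0]
contact_force: [0.3, 0.2, -0.1]
gripper_width: 1.0
```

>>> play_rows:
  targets:
    - [[0, 40, -15, 0, 0, 0], [0, 40, 0, 0, 0, 0], [0, 20, 0, 0, 0, 0], [0, 0, 0, 0, 0, 0], [0, 0, 0, 0, 0, 0], [0, 0, 0, 0, 0, 0], [0, 0, 0, 0, 0, 0], [0, 0, 0, 0, 0, 0], [0, 0, 0, 0, 0, 0], [0, 0, 0, 0, 0, 0]]

```text
time_s: 22.25
tool_pos: [0.4548, -0.1676, 0.3942]
orientation: [1.0, 0.0, 0.0, -0.0]
contact_force: [-0.4, -0.2, 0.5]
gripper_width: 1.001
```

```bash
python3 - <<'E'
from h import *
go([.455,-.15,.40],0)
shot("wrist","w13");shot("side","s13")
E
```

```text
t 22.25 tcp [ 454.8 -167.6  394.2] rv [[1.0, 0.001, 0.0], [0.001, -1.0, 0.0], [0.0, -0.0, -1.0]] F [-0.4 -0.2  0.5] w 85.1
shift tool [  0.2 -17.6  -5.8] tool-x yaw deg 0.03 q [-0.38  0.11  1.35  0.    1.67 -0.38]
turn az 0.001
```

View pics/w13.png

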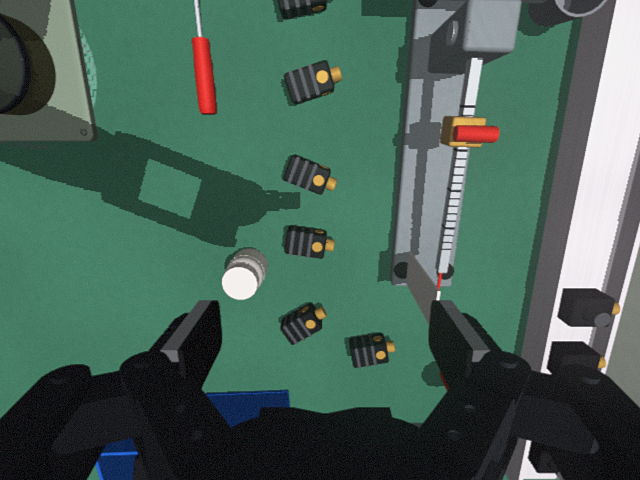

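View pics/s13.png

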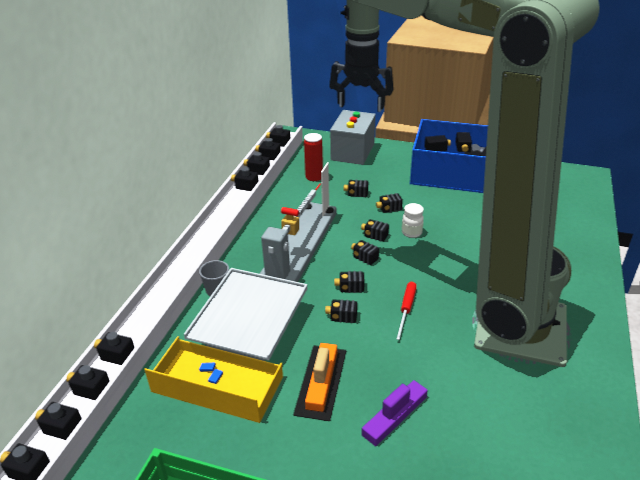

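```bash
python3 - <<'E'
from h import *
im,c=load("w13")
print("jar lid",plane(c,(240,282),.085)[0].round(3),"lid left/right",plane(c,[[222,282],[258,282]],.085).round(3).tolist())
cv2.imwrite("pics/w13c.png",cv2.resize(im[50:375,210:410],None,fx=1.8*1.6,fy=1.8,interpolation=cv2.INTER_CUBIC)[:600])
nongreen=~hsv(im,[60,60,20],[95,255,255])
nongreen[:, :265]=0; nongreen[:,402:]=0; nongreen[380:]=0
nongreen=cv2.morphologyEx(nongreen.astype(np.uint8),cv2.MORPH_OPEN,np.ones((3,3)))
for b in blobs(nongreen,300):
    P=plane(c,cv2.boxPoints(b[2]),.03); e=P-np.roll(P,1,0)
    print(b[0],b[1],"c",plane(c,b[2][0],.03)[0].round(3),np.linalg.norm(e,axis=1).round(3)[:2],np.degrees(np.arctan2(e[:,1],e[:,0])).round(0)[:2])
E
```

```text
jar lid [ 0.329 -0.303  0.085] lid left/right [[0.302, -0.303, 0.085], [0.356, -0.303, 0.085]]
1500 [311.6  80.4] c [ 0.44 -0.02  0.03] [0.044 0.077] [106.  15.]
1224 [308.9 175.2] c [ 0.434 -0.154  0.03 ] [0.079 0.043] [159.  67.]
864 [397.1 233.5] c [ 0.566 -0.227  0.03 ] [0.199 0.016] [93.  0.]
1076 [306.9 243.1] c [ 0.431 -0.258  0.03 ] [0.079 0.048] [173.  82.]
965 [302.8 323.9] c [ 0.421 -0.401  0.03 ] [0.053 0.083] [119.  36.]
701 [371.9 354. ] c [ 0.541 -0.463  0.03 ] [0.043 0.076] [101.  13.]
```

View pics/w13c.png

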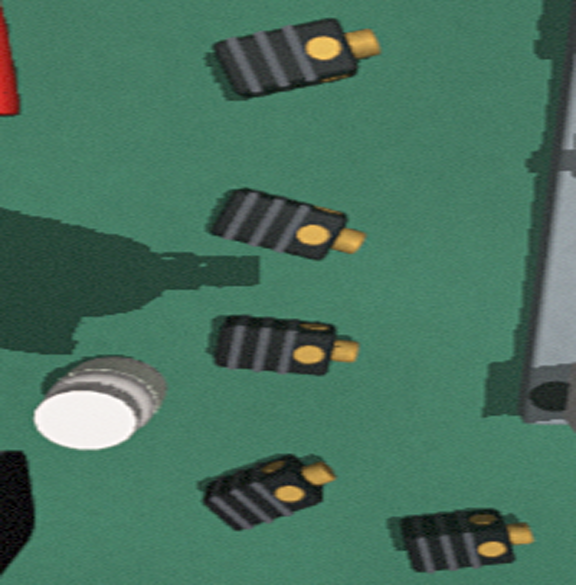

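>>> play_rows:
  targets:
    - [[-21, -14, 10, 0, 0, 0], [0, 0, 27, 0, 0, -0.134], [0, 0, 30, 0, 0, -0.134], [0, 0, 30, 0, 0, -0.134], [0, 0, 30, 0, 0, -0.134], [0, 0, 30, 0, 0, -0.134], [0, 0, 30, 0, 0, -0.134], [0, 0, 30, 0, 0, -0.134], [0, 0, 30, 0, 0, -0.134], [0, 0, 27, 0, 0, -0.134]]

```text
time_s: 23.35
tool_pos: [0.4335, -0.1539, 0.1188]
orientation: [0.822, 0.569, -0.0, -0.0]
contact_force: [0.1, 0.1, -0.3]
gripper_width: 1.0
```

```bash
python3 - <<'E'
from h import *
go([.434,-.154,-.03],69)
shot("wrist","w14")
E
```

```text
t 23.35 tcp [ 433.5 -153.9  118.8] rv [[0.352, 0.936, -0.0], [0.936, -0.352, 0.0], [0.0, -0.0, -1.0]] F [ 0.1  0.1 -0.3] w 85.0
shift tool [1.000e-01 5.000e-01 1.488e+02] tool-x yaw deg 69.41 q [-0.37  0.21  1.94  0.    1.   -1.58]
turn az 0.007
```

View pics/w14.png

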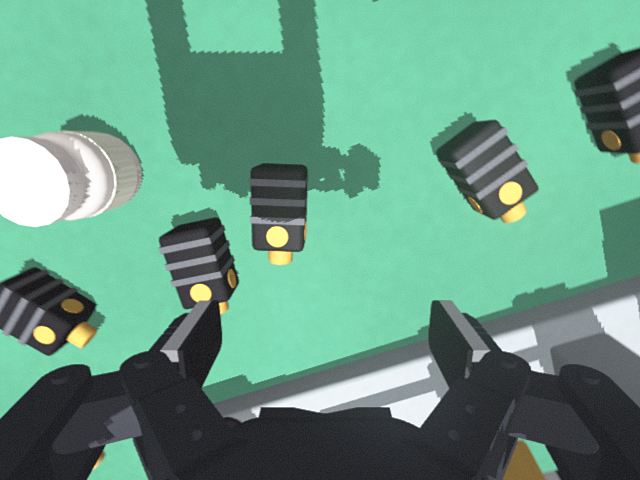

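```bash
python3 - <<'E'
from h import *
im,c=load("w14")
print(plane(c,[[252,166],[306,166],[252,250],[306,250],[279,238]],.04).round(4).tolist())
print("C ctr",plane(c,[279,208],.04), "nipple tip",plane(c,[281,264],.02))
print("TCP proj",proj(c,[.4335,-.154,.02]), c[1])
_,c13=load("w13"); print("w13 C",plane(c13,[309,175],.04), tri(c,(279,238),c13,(318.5,180.5)))
E
```

```text
[[0.3671, -0.1843, 0.04], [0.3805, -0.1485, 0.04], [0.4242, -0.2096, 0.04], [0.4386, -0.1713, 0.04], [0.4227, -0.1868, 0.04]]
C ctr [[ 0.401601   -0.17803541  0.04      ]] nipple tip [[ 0.44831115 -0.19844671  0.02      ]]
TCP proj [[325.06356237 229.44658133]] [ 0.36640534 -0.12918175  0.2944533 ]
w13 C [[ 0.4312817  -0.15101734  0.04      ]] (array([ 0.4376116 , -0.17943306,  0.00199405]), np.float64(0.0343491765665164))
```

```bash
python3 - <<'E'
from h import *
im,c=load("w14")
print("D",plane(c,[198,255],.04),"E circ",plane(c,[45,312],.04),"B",plane(c,[490,170],.04))
go([.4055,-.1795,-.03],67.3)
E
```

```text
D [[ 0.41343665 -0.24966341  0.04      ]] E circ [[ 0.41373706 -0.38542339  0.04      ]] B [[ 0.42896509 -0.02731201  0.04      ]]
t 23.4 tcp [ 430.6 -152.8  115. ] rv [[0.349, 0.937, -0.008], [0.937, -0.349, 0.003], [0.0, -0.009, -1.0]] F [-2.1  1.  -2.7] w 85.1
shift tool [-33.8 -12.9 145.2] tool-x yaw deg 69.6 q [-0.37  0.21  1.94  0.    0.99 -1.58]
turn az 0.04
```

>>> play_rows:
  targets:
    - [[-17, -9, 10, 0, 0, 0], [-17, -8, 15, 0, 0, 0.036], [0, 0, 20, 0, 0, 0], [0, 0, 20, 0, 0, 0], [0, 0, 20, 0, 0, 0], [0, 0, 20, 0, 0, 0], [0, 0, 15, 0, 0, 0], [0, 0, 10, 0, 0, 0], [0, 0, 0, 0, 0, 0], [0, 0, 0, 0, 0, 0]]

```text
time_s: 24.4
tool_pos: [0.4064, -0.18, -0.0094]
orientation: [0.834, 0.552, 0.0, 0.0]
contact_force: [0.9, 0.6, -0.0]
gripper_width: 1.002
```

```bash
python3 - <<'E'
from h import *
go([.4055,-.1795,-.03],67.3)
shot("wrist","w15")
E
```

```text
t 24.4 tcp [ 406.4 -180.    -9.4] rv [[0.391, 0.92, 0.001], [0.92, -0.391, -0.0], [-0.0, 0.001, -1.0]] F [ 0.9  0.6 -0. ] w 85.2
shift tool [ 0.1 -1.  20.6] tool-x yaw deg 67.0 q [-0.44  0.37  2.13  0.    0.64 -1.61]
turn az -0.005
```

View pics/w15.png

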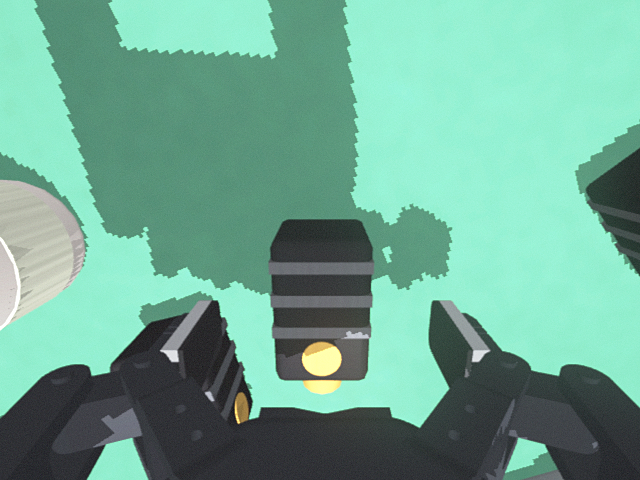

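```bash
python3 - <<'E'
from h import *
im,c=load("w14")
cv2.imwrite("pics/w14c.png",cv2.resize(im[140:320,140:320],None,fx=3.3,fy=3.3,interpolation=cv2.INTER_CUBIC))
E
```

```text
(no output)
```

View pics/w14c.png

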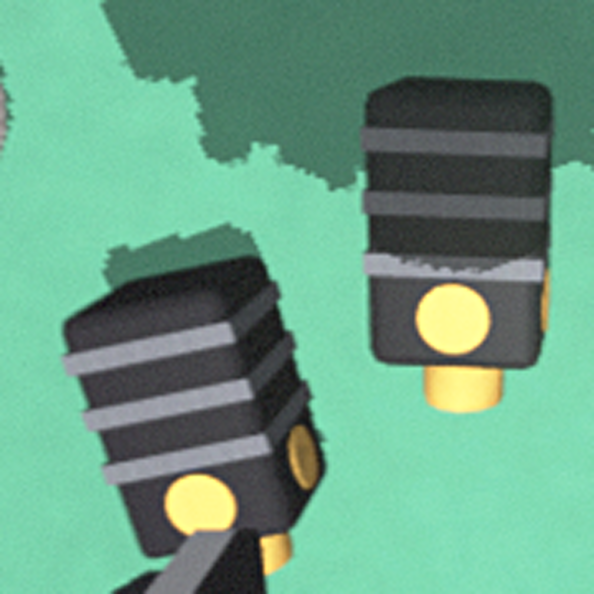

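```bash
python3 - <<'E'
from h import *
im,c=load("w14")
P=plane(c,[[210.3,234],[222.4,298],[160,240],[184,308]],.04)
Q=plane(c,[[250.6,166.],[306.7,166],[254,250],[302,250]],.04)
th=np.radians(67.0); ex=np.array([np.cos(th),np.sin(th)]); ey=np.array([np.sin(th),-np.cos(th)])
for X in (P,Q):
    d=X[:,:2]-np.array([.4064,-.18]); print((np.c_[d@ex,d@ey]*1000).round(1).tolist())
print(P.round(4).tolist())
E
```

```text
[[-51.2, 16.7], [-44.3, 68.8], [-89.2, 23.0], [-75.1, 78.8]]
[[-20.3, -34.5], [19.3, -36.2], [-18.8, 27.9], [17.5, 26.4]]
[[0.4018, -0.2337, 0.04], [0.4524, -0.2476, 0.04], [0.3927, -0.2711, 0.04], [0.4496, -0.28, 0.04]]
```

>>> play_rows:
  targets:
    - [[0, 0, 0, 0, 0, 0], [0, 0, 0, 0, 0, 0], [0, -1, 0, 0, 0, 0], [0, 0, 5, 0, 0, 0], [0, 0, 5, 0, 0, 0], [0, 0, 5, 0, 0, 0], [0, 0, 5, 0, 0, 0], [0, 0, 0, 0, 0, 0], [0, 0, 0, 0, 0, 0], [0, 0, 0, 0, 0, 0]]
  claw: -0.4

```text
time_s: 25.45
tool_pos: [0.405, -0.1793, -0.0298]
orientation: [0.834, 0.552, 0.0, 0.0]
contact_force: [-0.3, -0.6, -0.4]
gripper_width: 0.701
```

>>> play_rows:
  targets:
    - [[0, 0, 0, 0, 0, 0], [0, 0, 0, 0, 0, 0], [0, 0, 0, 0, 0, 0], [0, 0, 0, 0, 0, 0], [0, 0, 0, 0, 0, 0], [0, 0, 0, 0, 0, 0], [0, 0, 0, 0, 0, 0], [0, 0, -5, 0, 0, 0], [0, 0, -10, 0, 0, 0], [0, 0, -15, 0, 0, 0]]
  claw: 1
  force: 80

```text
time_s: 26.45
tool_pos: [0.404, -0.1788, 0.0002]
orientation: [0.834, 0.552, -0.001, -0.001]
contact_force: [0.5, -0.6, -2.7]
gripper_width: 0.459
```

```bash
python3 - <<'E'
from h import *
go([.677,.132,.03],89)
shot("wrist","w16"); shot("side","s16")
E
```

```text
t 26.45 tcp [ 4.040e+02 -1.788e+02  2.000e-01] rv [[0.39, 0.921, -0.002], [0.921, -0.39, 0.001], [0.0, -0.002, -1.0]] F [ 0.5 -0.6 -2.7] w 39.0
shift tool [392.7 130.  -30. ] tool-x yaw deg 67.03 q [-0.44  0.35  2.12  0.    0.67 -1.61]
turn az -0.383
```

View pics/w16.png

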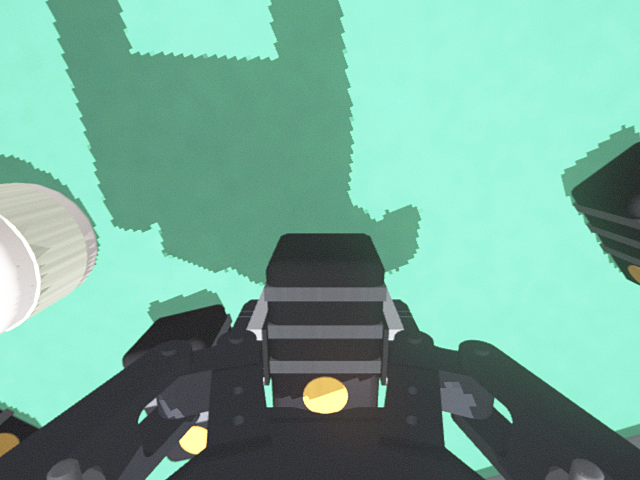

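>>> play_rows:
  targets:
    - [[0, 0, -20, 0, 0, 0], [0, 0, -25, 0, 0, -0.128], [0, 0, -25, 0, 0, -0.128], [0, 0, -15, 0, 0, -0.127], [35, 12, 0, 0, 0, 0], [42, 16, 0, 0, 0, 0], [42, 16, 0, 0, 0, 0], [42, 16, 0, 0, 0, 0], [42, 16, 0, 0, 0, 0], [42, 16, 0, 0, 0, 0]]

```text
time_s: 27.55
tool_pos: [0.5011, 0.0659, 0.0846]
orientation: [0.713, 0.701, -0.0, -0.0]
contact_force: [0.7, -0.3, -2.5]
gripper_width: 0.46
```

```bash
python3 - <<'E'
from h import *
go([.677,.132,.03],89)
E
```

```text
t 27.55 tcp [501.1  65.9  84.6] rv [[0.018, 1.0, -0.001], [1.0, -0.018, -0.0], [-0.0, -0.001, -1.0]] F [ 0.7 -0.3 -2.5] w 39.1
shift tool [ 69.2 174.8  54.5] tool-x yaw deg 88.99 q [ 0.11  0.32  1.89 -0.    0.94 -1.45]
turn az -0.0
```

>>> play_rows:
  targets:
    - [[35, 0, 0, 0, 0, 0], [34, 10, 0, 0, 0, 0], [0, 40, 0, 0, 0, 0], [0, 40, 0, 0, 0, 0], [0, 40, 0, 0, 0, 0], [0, 35, 0, 0, 0, 0], [0, 7, 15, 0, 0, 0], [0, 0, 20, 0, 0, 0], [0, 0, 10, 0, 0, 0], [0, 0, 4, 0, 0, 0]]

```text
time_s: 28.55
tool_pos: [0.6722, 0.1298, 0.0338]
orientation: [0.713, 0.701, -0.002, -0.001]
contact_force: [-0.1, 0.5, -2.5]
gripper_width: 0.459
```

```bash
python3 - <<'E'
from h import *
go([.674,.132,.03],89)
shot("wrist","w17"); shot("side","s17")
E
```

```text
t 28.55 tcp [672.2 129.8  33.8] rv [[0.018, 1.0, -0.005], [1.0, -0.018, -0.001], [-0.001, -0.005, -1.0]] F [-0.1  0.5 -2.5] w 39.0
shift tool [2.3 1.7 3.7] tool-x yaw deg 88.99 q [ 0.17  0.62  1.5   0.    1.03 -1.38]
turn az -0.0
```

View pics/w17.png

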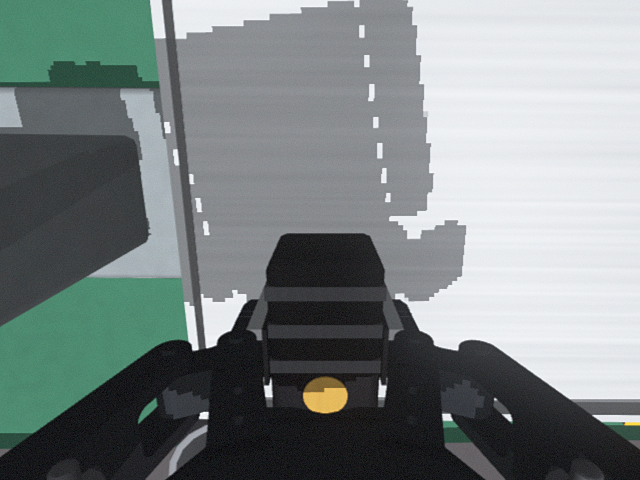

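View pics/s17.png

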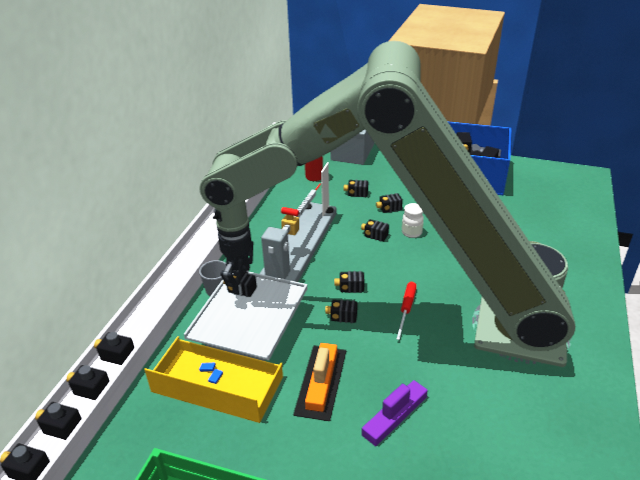

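>>> play_rows:
  targets:
    - [[2, 0, 1, 0, 0, 0], [0, 0, 1, 0, 0, 0], [0, 0, 1, 0, 0, 0], [0, 0, 1, 0, 0, 0], [0, 0, 1, 0, 0, 0], [0, 0, 0, 0, 0, 0], [0, 0, 0, 0, 0, 0], [0, 0, 0, 0, 0, 0], [0, 0, 0, 0, 0, 0], [0, 0, 0, 0, 0, 0]]

```text
time_s: 29.65
tool_pos: [0.6747, 0.1321, 0.0313]
orientation: [0.713, 0.701, 0.0, 0.0]
contact_force: [0.4, 1.3, -0.6]
gripper_width: 0.458
```

```bash
python3 - <<'E'
from h import *
go([.674,.132,.03],89)
E
```

```text
t 29.65 tcp [674.7 132.1  31.3] rv [[0.018, 1.0, 0.001], [1.0, -0.018, 0.0], [0.0, 0.001, -1.0]] F [ 0.4  1.3 -0.6] w 39.0
shift tool [-0.1 -0.7  1.3] tool-x yaw deg 88.98 q [ 0.18  0.62  1.5   0.    1.02 -1.38]
turn az -0.0
```

>>> play_rows:
  targets:
    - [[0, 0, 0, 0, 0, 0], [0, 0, 0, 0, 0, 0], [0, 0, 0, 0, 0, 0], [0, 0, 0, 0, 0, 0], [0, 0, -10, 0, 0, 0], [0, 0, -25, 0, 0, 0], [0, 0, -30, 0, 0, 0], [0, 0, -30, 0, 0, 0], [0, 0, -30, 0, 0, 0], [0, 0, -25, 0, 0, 0]]
  claw: -0.4

```text
time_s: 30.65
tool_pos: [0.6748, 0.132, 0.1841]
orientation: [0.713, 0.701, 0.001, 0.001]
contact_force: [0.4, 0.2, 0.1]
gripper_width: 0.699
```

```bash
python3 - <<'E'
from h import *
go([.43,-.258,.12],83)
shot("wrist","w18")
E
```

```text
t 30.65 tcp [674.8 132.  184.1] rv [[0.018, 1.0, 0.003], [1.0, -0.018, 0.0], [0.0, 0.003, -1.0]] F [0.4 0.2 0.1] w 59.4
shift tool [-394.4 -238.    63.3] tool-x yaw deg 88.98 q [ 0.18  0.51  1.3  -0.    1.33 -1.38]
turn az 0.104
```

View pics/w18.png

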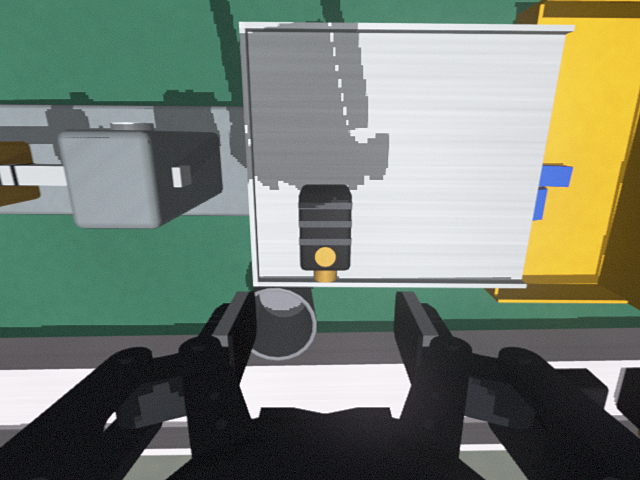

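```bash
python3 - <<'E'
from h import *
im,c=load("w18")
print("lip outer corners",plane(c,[[239,23],[254,287],[573,26],[526,286]],.066).round(4).tolist())
print("inner",plane(c,[[247,30],[259,279]],.058).round(4).tolist())
print("nipple tip",plane(c,[325,283],.078).round(4),"block far end",plane(c,[[302,186],[349,186],[301,269],[350,269]],.098).round(4).tolist())
E
```

```text
lip outer corners [[0.5227, 0.0715, 0.066], [0.7326, 0.0668, 0.066], [0.5288, 0.3167, 0.066], [0.7361, 0.3123, 0.066]]
inner [[0.5253, 0.0755, 0.058], [0.7283, 0.0702, 0.058]]
nipple tip [[0.7247 0.131  0.078 ]] block far end [[0.6382, 0.1154, 0.098], [0.6388, 0.1501, 0.098], [0.7037, 0.1123, 0.098], [0.7044, 0.1511, 0.098]]
```

>>> play_rows:
  targets:
    - [[-25, -15, 0, 0, 0, 0], [-40, -24, 0, 0, 0, 0], [-42, -25, 0, 0, 0, 0], [-42, -25, 0, 0, 0, 0], [-42, -25, 0, 0, 0, 0], [-42, -25, 0, 0, 0, 0], [-42, -25, 10, 0, 0, 0], [-41, -25, 15, 0, 0, 0], [-41, -25, 15, 0, 0, 0], [-37, -24, 15, 0, 0, 0.1]]
  claw: -0.4

```text
time_s: 31.7
tool_pos: [0.4287, -0.259, 0.1266]
orientation: [0.748, 0.663, 0.0, 0.001]
contact_force: [0.5, -0.5, -0.6]
gripper_width: 0.702
```

```bash
python3 - <<'E'
from h import *
go([.43,-.258,.12],83)
shot("wrist","w19")
E
```

```text
t 31.7 tcp [ 428.7 -259.   126.6] rv [[0.12, 0.993, 0.002], [0.993, -0.12, -0.001], [-0.001, 0.002, -1.0]] F [ 0.5 -0.5 -0.6] w 59.7
shift tool [1.1 1.2 6.6] tool-x yaw deg 83.1 q [-0.57  0.26  1.84 -0.    1.04 -2.02]
turn az 0.002
```

View pics/w19.png

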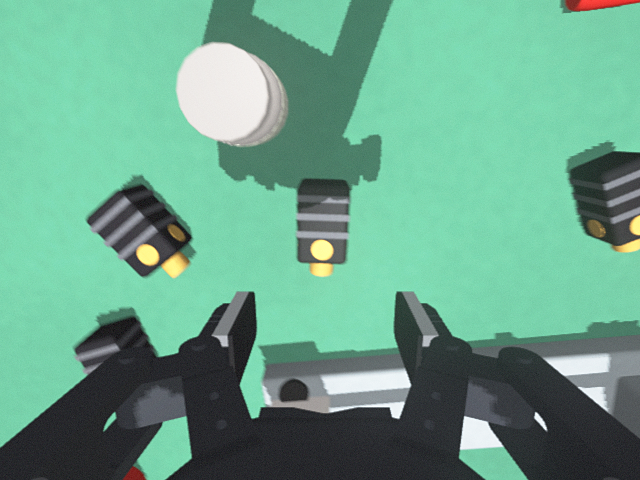

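```bash
cat >> h.py <<'E'
def cast(c,px,z=.04,off=3.):
    """px: back-left, back-right, front-left, front-right (front = nipple end) of top face"""
    P=plane(c,px,z)[:,:2]; b=(P[0]+P[1])/2; f=(P[2]+P[3])/2; u=f-b; L=np.linalg.norm(u); W=np.linalg.norm(P[0]-P[1]),np.linalg.norm(P[2]-P[3])
    yaw=np.degrees(np.arctan2(u[1],u[0])); g=(b+f)/2+u/L*off/1000
    print("block ctr",((b+f)/2).round(4),"L",round(L,4),"W",np.round(W,4),"yaw",yaw.round(1),"grasp",g.round(4)); return g,yaw
E
python3 - <<'E'
from h import *
_,c=load("w19")
g,y=cast(c,[[297,181],[349,180],[297,263],[348,263]])
go([*g,-.03],y+90)
E
```

```text
block ctr [ 0.4204 -0.2601] L 0.0646 W [0.0383 0.0402] yaw -7.3 grasp [ 0.4234 -0.2605]
t 31.75 tcp [ 423.7 -262.5  124.1] rv [[0.127, 0.992, -0.006], [0.992, -0.127, -0.002], [-0.003, -0.006, -1.0]] F [-3.3 -3.9 -1.3] w 59.4
shift tool [  2.4   0.3 154.1] tool-x yaw deg 82.69 q [-0.57  0.26  1.84 -0.01  1.04 -2.01]
turn az 0.0
```

>>> play_rows:
  targets:
    - [[0, 0, 10, 0, 0, 0], [0, -3, 20, 0, 0, 0], [0, 0, 20, 0, 0, 0], [0, 0, 20, 0, 0, 0], [0, 0, 20, 0, 0, 0], [0, 0, 20, 0, 0, 0], [0, 0, 10, 0, 0, 0], [0, 0, 5, 0, 0, 0], [0, 0, 0, 0, 0, 0], [0, 0, 0, 0, 0, 0]]

```text
time_s: 32.75
tool_pos: [0.4276, -0.2571, 0.002]
orientation: [0.747, 0.664, 0.0, 0.001]
contact_force: [-0.6, -0.1, 0.9]
gripper_width: 0.698
```

```bash
python3 - <<'E'
from h import *
go([.4234,-.2605,-.03],82.7)
E
```

```text
t 32.75 tcp [ 427.6 -257.1    2. ] rv [[0.117, 0.993, 0.001], [0.993, -0.117, -0.001], [-0.001, 0.002, -1.0]] F [-0.6 -0.1  0.9] w 59.3
shift tool [-3.9 -3.8 32. ] tool-x yaw deg 83.28 q [-0.56  0.42  2.    0.    0.73 -2.02]
turn az 0.01
```

Descend the rest with the small correction, then close.

>>> play_rows:
  targets:
    - [[-4, -4, 2, 0, 0, 0.01], [0, 0, 8, 0, 0, 0], [0, 0, 10, 0, 0, 0], [0, 0, 8, 0, 0, 0], [0, 0, 4, 0, 0, 0], [0, 0, 0, 0, 0, 0], [0, 0, 0, 0, 0, 0], [0, 0, 0, 0, 0, 0], [0, 0, 0, 0, 0, 0], [0, 0, 0, 0, 0, 0]]

```text
time_s: 33.75
tool_pos: [0.4226, -0.2605, -0.0304]
orientation: [0.751, 0.661, 0.0, 0.0]
contact_force: [0.3, 0.3, -0.4]
gripper_width: 0.701
```

>>> play_rows:
  targets:
    - [[0, 0, 0, 0, 0, 0], [0, 0, 0, 0, 0, 0], [0, 0, 0, 0, 0, 0], [0, 0, 0, 0, 0, 0], [0, 0, 0, 0, 0, 0], [0, 0, 0, 0, 0, 0], [0, 0, -10, 0, 0, 0], [0, 0, -25, 0, 0, 0], [0, 0, -35, 0, 0, 0], [0, 0, -35, 0, 0, -0.1]]
  claw: 1

```text
time_s: 34.75
tool_pos: [0.4215, -0.2599, 0.075]
orientation: [0.716, 0.698, -0.0, -0.001]
contact_force: [0.0, 0.9, -3.1]
gripper_width: 0.456
```

```bash
python3 - <<'E'
from h import *
go([.520,.197,.09],89)
E
```

```text
t 34.75 tcp [ 421.5 -259.9   75. ] rv [[0.025, 1.0, -0.002], [1.0, -0.025, 0.001], [0.001, -0.002, -1.0]] F [ 0.   0.9 -3.1] w 38.7
shift tool [459.2  87.  -14.6] tool-x yaw deg 88.56 q [-0.58  0.31  1.92 -0.    0.91 -2.12]
turn az -0.008
```

>>> play_rows:
  targets:
    - [[25, 4, -5, 0, 0, 0], [42, 8, -10, 0, 0, 0], [49, 9, 0, 0, 0, 0], [49, 9, 0, 0, 0, 0], [49, 9, 0, 0, 0, 0], [49, 9, 0, 0, 0, 0], [49, 9, 0, 0, 0, 0], [49, 10, 0, 0, 0, 0], [49, 10, 0, 0, 0, 0], [45, 10, 0, 0, 0, 0]]

```text
time_s: 35.75
tool_pos: [0.5215, 0.1942, 0.0892]
orientation: [0.717, 0.698, -0.0, -0.0]
contact_force: [0.2, -0.3, -2.0]
gripper_width: 0.46
```

```bash
python3 - <<'E'
from h import *
go([.668,.197,.034],88.7)
E
```

```text
t 35.75 tcp [521.5 194.2  89.2] rv [[0.027, 1.0, -0.001], [1.0, -0.027, -0.0], [-0.0, -0.001, -1.0]] F [ 0.2 -0.3 -2. ] w 39.1
shift tool [  6.8 146.4  55.1] tool-x yaw deg 88.46 q [ 0.34  0.38  1.76 -0.    1.   -1.21]
turn az -0.004
```

>>> play_rows:
  targets:
    - [[1, 25, 0, 0, 0, 0], [2, 38, 0, 0, 0, 0], [0, 38, 0, 0, 0, 0], [0, 32, 0, 0, 0, 0], [0, 13, 10, 0, 0, 0], [0, 0, 18, 0, 0, 0], [0, 0, 15, 0, 0, 0], [0, 0, 8, 0, 0, 0], [0, 0, 2, 0, 0, 0], [0, 0, 2, 0, 0, 0]]

```text
time_s: 36.75
tool_pos: [0.6678, 0.1911, 0.0346]
orientation: [0.717, 0.697, 0.0, 0.0]
contact_force: [0.8, -1.0, -2.6]
gripper_width: 0.457
```

```bash
python3 - <<'E'
from h import *
go([.668,.197,.03],88.7)
E
```

```text
t 36.75 tcp [667.8 191.1  34.6] rv [[0.028, 1.0, 0.0], [1.0, -0.028, 0.0], [0.0, 0.0, -1.0]] F [ 0.8 -1.  -2.6] w 38.9
shift tool [5.9 0.1 4.6] tool-x yaw deg 88.42 q [ 0.26  0.63  1.47 -0.    1.04 -1.28]
turn az -0.005
```

>>> play_rows:
  targets:
    - [[4, 0, 0, 0, 0, 0], [4, 0, 0, 0, 0, 0], [0, 0, 2, 0, 0, 0], [0, 0, 1, 0, 0, 0], [0, 0, 1, 0, 0, 0], [0, 0, 1, 0, 0, 0], [0, 0, 1, 0, 0, 0], [0, 0, 0, 0, 0, 0], [0, 0, 0, 0, 0, 0], [0, 0, 0, 0, 0, 0]]

```text
time_s: 37.75
tool_pos: [0.6682, 0.1989, 0.0283]
orientation: [0.717, 0.697, -0.0, 0.0]
contact_force: [0.9, 0.0, -0.9]
gripper_width: 0.455
```

```bash
python3 - <<'E'
from h import *
go([.668,.199,.03],88.7)
E
```

```text
t 37.75 tcp [668.2 198.9  28.3] rv [[0.028, 1.0, -0.0], [1.0, -0.028, -0.0], [-0.0, -0.0, -1.0]] F [ 0.9  0.  -0.9] w 38.7
shift tool [ 0.1 -0.2 -1.7] tool-x yaw deg 88.4 q [ 0.27  0.64  1.47 -0.    1.03 -1.27]
turn az -0.005
```

>>> play_rows:
  targets:
    - [[0, 0, 0, 0, 0, 0], [0, 0, 0, 0, 0, 0], [0, 0, 0, 0, 0, 0], [0, 0, -5, 0, 0, 0], [0, 0, -10, 0, 0, 0], [0, 0, -25, 0, 0, 0], [0, 0, -30, 0, 0, 0], [0, -20, -25, 0, 0, 0], [0, -40, 0, 0, 0, 0], [0, -50, 0, 0, 0, 0]]
  claw: -0.22

```text
time_s: 38.75
tool_pos: [0.5592, 0.2023, 0.1252]
orientation: [0.717, 0.697, 0.002, 0.001]
contact_force: [0.3, 0.1, -0.7]
gripper_width: 0.61
```

```bash
python3 - <<'E'
from h import *
go([.435,-.023,.12],105)
E
```

```text
t 38.75 tcp [559.2 202.3 125.2] rv [[0.029, 1.0, 0.005], [1.0, -0.029, 0.002], [0.002, 0.005, -1.0]] F [ 0.3  0.1 -0.7] w 51.9
shift tool [-228.8 -117.7    4.3] tool-x yaw deg 88.35 q [ 0.33  0.4   1.63 -0.    1.1  -1.21]
turn az -0.291
```

>>> play_rows:
  targets:
    - [[-30, -10, 0, 0, 0, 0], [-40, -20, 0, 0, 0, 0], [-40, -20, 0, 0, 0, 0], [-40, -20, 0, 0, 0, 0], [-40, -20, 0, 0, 0, 0], [-30, -15, 0, 0, 0, 0], [-8, -7, 0, 0, 0, -0.145], [0, 0, 0, 0, 0, -0.145], [0, 0, 0, 0, 0, 0], [0, 0, 0, 0, 0, 0]]
  claw: -0.4

```text
time_s: 39.75
tool_pos: [0.4404, -0.0228, 0.124]
orientation: [0.61, 0.793, 0.0, 0.001]
contact_force: [0.3, 0.1, 0.1]
gripper_width: 0.699
```

```bash
python3 - <<'E'
from h import *
go([.435,-.023,.12],105)
shot("wrist","w20")
E
```

```text
t 39.75 tcp [440.4 -22.8 124. ] rv [[-0.256, 0.967, 0.002], [0.967, 0.256, -0.0], [-0.001, 0.002, -1.0]] F [0.3 0.1 0.1] w 59.4
shift tool [ 1.2 -5.3  4. ] tool-x yaw deg 104.86 q [-0.08  0.18  1.97  0.    1.   -1.91]
turn az -0.003
```

View pics/w20.png

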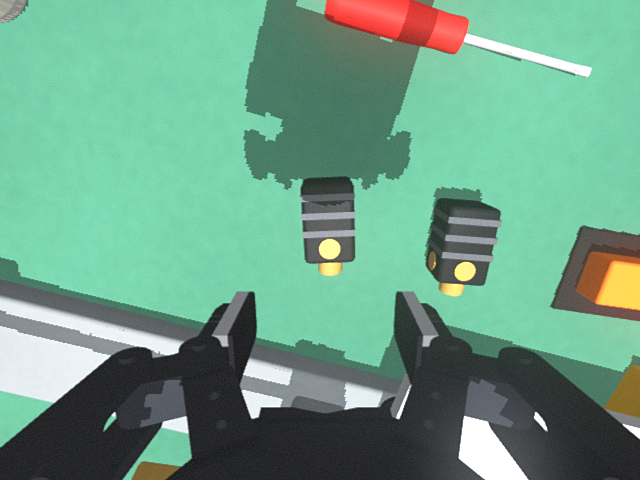

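```bash
python3 - <<'E'
from h import *
_,c=load("w20")
g,y=cast(c,[[303,180],[354,179],[305,262],[356,262]])
cast(c,[[447,202],[500,210],[436,275],[486,284]])
go([*g,-.03],y+90)
E
```

```text
block ctr [ 0.4304 -0.0223] L 0.0639 W [0.0372 0.0398] yaw 16.4 grasp [ 0.4332 -0.0215]
block ctr [0.4198 0.0845] L 0.0592 W [0.0407 0.0412] yaw 12.1 grasp [0.4227 0.0851]
t 39.8 tcp [440.4 -22.6 123.8] rv [[-0.257, 0.966, 0.001], [0.966, 0.257, -0.0], [-0.0, 0.001, -1.0]] F [-0.7 -0.4 -0.3] w 59.3
shift tool [  3.   -6.8 153.8] tool-x yaw deg 104.9 q [-0.08  0.18  1.97  0.    1.   -1.91]
turn az -0.027
```

>>> play_rows:
  targets:
    - [[3, -7, 15, 0, 0, -0.027], [0, 0, 25, 0, 0, 0], [0, 0, 25, 0, 0, 0], [0, 0, 25, 0, 0, 0], [0, 0, 25, 0, 0, 0], [0, 0, 18, 0, 0, 0], [0, 0, 12, 0, 0, 0], [0, 0, 7, 0, 0, 0], [0, 0, 2, 0, 0, 0], [0, 0, 0, 0, 0, 0]]

```text
time_s: 40.8
tool_pos: [0.4328, -0.0216, -0.0306]
orientation: [0.598, 0.802, 0.0, 0.0]
contact_force: [0.2, 0.5, -0.8]
gripper_width: 0.7
```

>>> play_rows:
  targets:
    - [[0, 0, 0, 0, 0, 0], [0, 0, 0, 0, 0, 0], [0, 0, 0, 0, 0, 0], [0, 0, 0, 0, 0, 0], [0, 0, 0, 0, 0, 0], [0, 0, 0, 0, 0, 0], [0, 0, -10, 0, 0, 0], [0, 0, -25, 0, 0, 0], [0, 0, -35, 0, 0, 0.145], [0, 0, -40, 0, 0, 0.145]]
  claw: 1

```text
time_s: 41.8
tool_pos: [0.4311, -0.0216, 0.0802]
orientation: [0.71, 0.705, -0.001, -0.001]
contact_force: [1.3, 0.2, -1.8]
gripper_width: 0.459
```

```bash
python3 - <<'E'
from h import *
go([.520,.264,.09],88.7)
E
```

```text
t 41.8 tcp [431.1 -21.6  80.2] rv [[0.007, 1.0, -0.003], [1.0, -0.007, 0.0], [0.0, -0.003, -1.0]] F [ 1.3  0.2 -1.8] w 39.0
shift tool [286.3  87.  -10. ] tool-x yaw deg 89.61 q [-0.08  0.22  2.05 -0.    0.88 -1.64]
turn az 0.016
```

>>> play_rows:
  targets:
    - [[20, 7, -5, 0, 0, 0.016], [35, 10, -5, 0, 0, 0], [43, 15, 0, 0, 0, 0], [43, 15, 0, 0, 0, 0], [43, 15, 0, 0, 0, 0], [43, 20, 0, 0, 0, 0], [43, 20, 0, 0, 0, 0], [16, 40, 0, 0, 0, 0], [0, 45, 0, 0, 0, 0], [0, 35, 0, 0, 0, 0]]

```text
time_s: 42.8
tool_pos: [0.6604, 0.2615, 0.0893]
orientation: [0.713, 0.702, 0.0, 0.0]
contact_force: [-0.2, 1.1, -2.3]
gripper_width: 0.458
```

```bash
python3 - <<'E'
from h import *
go([.668,.264,.03],88.7)
E
```

```text
t 42.8 tcp [660.4 261.5  89.3] rv [[0.015, 1.0, 0.0], [1.0, -0.015, -0.0], [-0.0, 0.0, -1.0]] F [-0.2  1.1 -2.3] w 39.0
shift tool [ 2.7  7.5 59.3] tool-x yaw deg 89.12 q [ 0.36  0.6   1.37 -0.    1.17 -1.19]
turn az 0.007
```

>>> play_rows:
  targets:
    - [[2, 0, 5, 0, 0, 0], [0, 0, 15, 0, 0, 0], [0, 0, 15, 0, 0, 0], [0, 0, 10, 0, 0, 0], [0, 0, 8, 0, 0, 0], [0, 0, 4, 0, 0, 0], [0, 0, 2, 0, 0, 0], [0, 0, 2, 0, 0, 0], [0, 0, 0, 0, 0, 0], [0, 0, 0, 0, 0, 0]]

```text
time_s: 43.8
tool_pos: [0.6592, 0.2627, 0.0288]
orientation: [0.713, 0.701, 0.0, 0.0]
contact_force: [0.5, 0.7, -1.9]
gripper_width: 0.454
```

```bash
python3 - <<'E'
from h import *
go([.668,.264,.03],88.7)
E
```

```text
t 43.8 tcp [659.2 262.7  28.8] rv [[0.017, 1.0, 0.001], [1.0, -0.017, 0.0], [0.0, 0.001, -1.0]] F [ 0.5  0.7 -1.9] w 38.6
shift tool [ 1.4  8.8 -1.2] tool-x yaw deg 89.04 q [ 0.36  0.65  1.44 -0.    1.05 -1.19]
turn az 0.006
```

>>> play_rows:
  targets:
    - [[0, 0, -3, 0, 0, 0], [0, 4, 0, 0, 0, 0], [1, 5, 0, 0, 0, 0], [0, 0, 2, 0, 0, 0], [0, 0, 2, 0, 0, 0], [0, 0, 1, 0, 0, 0], [0, 0, 0, 0, 0, 0], [0, 0, 0, 0, 0, 0], [0, 0, 0, 0, 0, 0], [0, 0, 0, 0, 0, 0]]

```text
time_s: 44.8
tool_pos: [0.6684, 0.2635, 0.0278]
orientation: [0.713, 0.701, 0.001, 0.0]
contact_force: [-1.2, -0.5, 5.2]
gripper_width: 0.455
```

>>> play_rows:
  targets:
    - [[0, 0, 0, 0, 0, 0], [0, 0, 0, 0, 0, 0], [0, 0, 0, 0, 0, 0], [0, 0, -5, 0, 0, 0], [0, 0, -10, 0, 0, 0], [0, 0, -25, 0, 0, 0], [0, 0, -30, 0, 0, 0], [0, -20, -25, 0, 0, 0], [0, -40, 0, 0, 0, 0], [0, -40, 0, 0, 0, 0]]
  claw: -0.22

```text
time_s: 45.8
tool_pos: [0.568, 0.2654, 0.1233]
orientation: [0.713, 0.701, 0.002, 0.001]
contact_force: [0.1, 0.8, -0.4]
gripper_width: 0.61
```

```bash
python3 - <<'E'
from h import *
go([.428,.085,.12],102)
shot("side","s21")
E
```

```text
t 45.8 tcp [568.  265.4 123.3] rv [[0.018, 1.0, 0.003], [1.0, -0.018, 0.002], [0.002, 0.003, -1.0]] F [ 0.1  0.8 -0.4] w 51.8
shift tool [-182.9 -136.8    2.5] tool-x yaw deg 88.99 q [ 0.42  0.45  1.55  0.    1.13 -1.13]
turn az -0.227
```

View pics/s21.png

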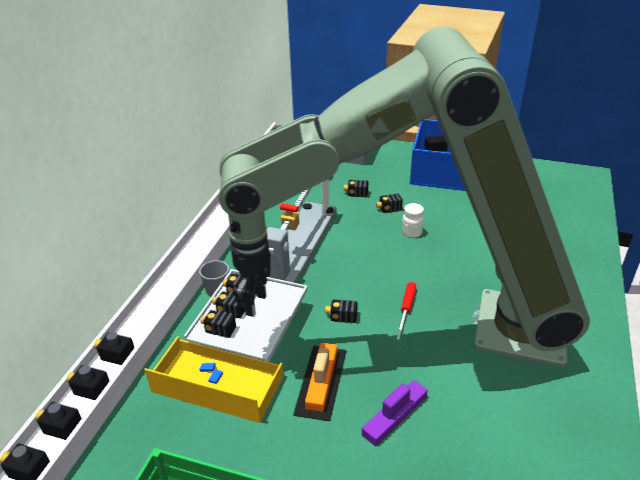

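Three are in a column on the plate, with three left on the table. Next is casting A.

>>> play_rows:
  targets:
    - [[-20, -12, 0, 0, 0, 0], [-35, -25, 0, 0, 0, 0], [-38, -28, 0, 0, 0, 0], [-38, -28, 0, 0, 0, 0], [-35, -25, 0, 0, 0, 0], [-17, -13, 0, 0, 0, 0], [0, 0, 0, 0, 0, -0.114], [0, 0, 0, 0, 0, -0.114], [0, 0, 0, 0, 0, 0], [0, 0, 0, 0, 0, 0]]
  claw: -0.4

```text
time_s: 46.85
tool_pos: [0.4343, 0.0845, 0.1219]
orientation: [0.63, 0.777, 0.0, 0.0]
contact_force: [-1.1, 0.2, 0.2]
gripper_width: 0.696
```

```bash
python3 - <<'E'
from h import *
go([.4227,.085,-.03],102)
shot("wrist","w22")
E
```

```text
t 46.85 tcp [434.3  84.5 121.9] rv [[-0.207, 0.978, 0.001], [0.978, 0.207, 0.0], [-0.0, 0.001, -1.0]] F [-1.1  0.2  0.2] w 59.2
shift tool [  2.9 -11.5 151.9] tool-x yaw deg 101.97 q [ 0.17  0.18  1.97  0.    0.99 -1.61]
turn az -0.001
```

View pics/w22.png

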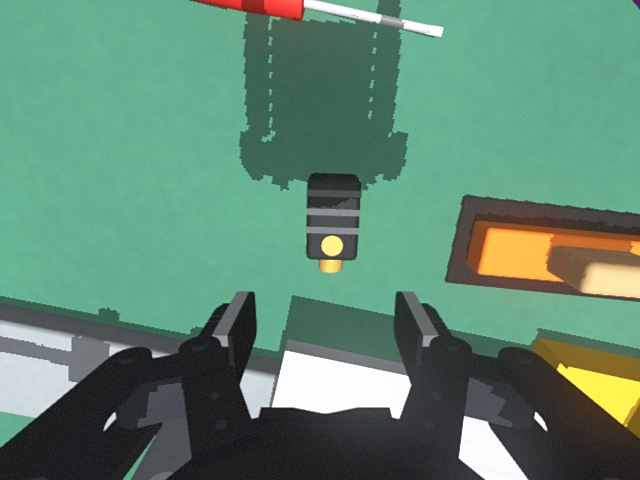

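```bash
python3 - <<'E'
from h import *
_,c=load("w22")
g,y=cast(c,[[308,176],[360,177],[307,258],[357,260]])
go([*g,-.03],y+90)
E
```

```text
block ctr [0.421  0.0874] L 0.0631 W [0.0375 0.0387] yaw 11.0 grasp [0.4239 0.0879]
t 46.9 tcp [434.2  84.5 121.7] rv [[-0.208, 0.978, 0.001], [0.978, 0.208, 0.0], [-0.0, 0.001, -1.0]] F [-0.1 -0.3 -1.1] w 59.7
shift tool [  5.5  -9.5 151.7] tool-x yaw deg 102.0 q [ 0.17  0.18  1.97 -0.    0.99 -1.61]
turn az 0.017
```

>>> play_rows:
  targets:
    - [[5, -9, 15, 0, 0, 0.017], [0, 0, 25, 0, 0, 0], [0, 0, 25, 0, 0, 0], [0, 0, 25, 0, 0, 0], [0, 0, 25, 0, 0, 0], [0, 0, 18, 0, 0, 0], [0, 0, 12, 0, 0, 0], [0, 0, 5, 0, 0, 0], [0, 0, 2, 0, 0, 0], [0, 0, 0, 0, 0, 0]]

```text
time_s: 47.9
tool_pos: [0.4244, 0.0875, -0.0305]
orientation: [0.635, 0.772, 0.0, 0.0]
contact_force: [0.7, -0.1, -0.5]
gripper_width: 0.702
```

>>> play_rows:
  targets:
    - [[0, 0, 0, 0, 0, 0], [0, 0, 0, 0, 0, 0], [0, 0, 0, 0, 0, 0], [0, 0, 0, 0, 0, 0], [0, 0, 0, 0, 0, 0], [0, 0, 0, 0, 0, 0], [0, 0, -10, 0, 0, 0], [0, 0, -25, 0, 0, 0], [0, 0, -35, 0, 0, 0.11], [0, 0, -40, 0, 0, 0.11]]
  claw: 1

```text
time_s: 48.9
tool_pos: [0.4227, 0.0871, 0.0802]
orientation: [0.718, 0.696, -0.001, -0.001]
contact_force: [0.2, -0.8, -3.0]
gripper_width: 0.46
```

```bash
python3 - <<'E'
from h import *
go([.577,.264,.09],88.7)
E
```

```text
t 48.9 tcp [422.7  87.1  80.2] rv [[0.03, 1.0, -0.003], [1.0, -0.03, -0.001], [-0.001, -0.003, -1.0]] F [ 0.2 -0.8 -3. ] w 39.1
shift tool [181.5 148.8 -10.3] tool-x yaw deg 88.26 q [ 0.18  0.22  2.05 -0.    0.88 -1.36]
turn az -0.008
```

>>> play_rows:
  targets:
    - [[15, 12, -5, 0, 0, 0], [30, 22, -5, 0, 0, 0], [35, 28, 0, 0, 0, 0], [35, 28, 0, 0, 0, 0], [35, 28, 0, 0, 0, 0], [22, 20, 0, 0, 0, 0], [9, 10, 0, 0, 0, 0], [0, 0, 10, 0, 0, 0], [0, 0, 15, 0, 0, 0], [0, 0, 10, 0, 0, 0]]

```text
time_s: 49.9
tool_pos: [0.5746, 0.2632, 0.0527]
orientation: [0.716, 0.698, -0.002, -0.001]
contact_force: [0.2, -0.7, -2.7]
gripper_width: 0.459
```

```bash
python3 - <<'E'
from h import *
go([.576,.264,.028],88.7)
shot("wrist","w23")
E
```

```text
t 49.9 tcp [574.6 263.2  52.7] rv [[0.026, 1.0, -0.003], [1.0, -0.026, -0.002], [-0.002, -0.003, -1.0]] F [ 0.2 -0.7 -2.7] w 39.0
shift tool [ 0.9  1.4 24.7] tool-x yaw deg 88.51 q [ 0.41  0.53  1.62 -0.    1.   -1.13]
turn az -0.003
```

View pics/w23.png

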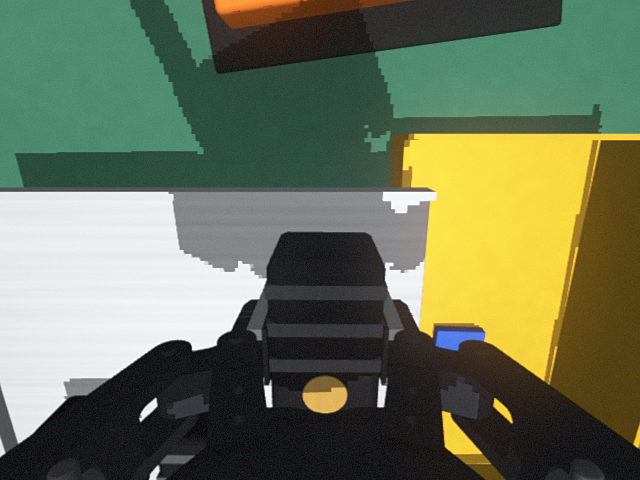

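>>> play_rows:
  targets:
    - [[0, 0, 10, 0, 0, 0], [0, 0, 8, 0, 0, 0], [0, 0, 3, 0, 0, 0], [0, 0, 2, 0, 0, 0], [0, 0, 1, 0, 0, 0], [0, 0, 1, 0, 0, 0], [0, 0, 0, 0, 0, 0], [0, 0, 0, 0, 0, 0], [0, 0, 0, 0, 0, 0], [0, 0, 0, 0, 0, 0]]

```text
time_s: 50.95
tool_pos: [0.5767, 0.2645, 0.0295]
orientation: [0.716, 0.698, 0.0, 0.0]
contact_force: [0.0, 0.6, -1.8]
gripper_width: 0.461
```

```bash
python3 - <<'E'
from h import *
go([.576,.264,.028],88.7)
E
```

```text
t 50.95 tcp [576.7 264.5  29.5] rv [[0.026, 1.0, 0.0], [1.0, -0.026, 0.0], [0.0, 0.0, -1.0]] F [ 0.   0.6 -1.8] w 39.2
shift tool [-0.6 -0.7  1.5] tool-x yaw deg 88.52 q [ 0.41  0.55  1.64 -0.    0.95 -1.13]
turn az -0.003
```

>>> play_rows:
  targets:
    - [[0, 0, 1, 0, 0, 0], [0, 0, 0, 0, 0, 0], [0, 0, 0, 0, 0, 0], [0, 0, -5, 0, 0, 0], [0, 0, -10, 0, 0, 0], [0, 0, -25, 0, 0, 0], [0, 0, -30, 0, 0, 0], [-10, -20, -25, 0, 0, 0], [-25, -40, -15, 0, 0, 0], [-40, -30, 0, 0, 0, 0]]
  claw: -0.22

```text
time_s: 51.95
tool_pos: [0.4852, 0.193, 0.1415]
orientation: [0.715, 0.699, 0.003, 0.001]
contact_force: [1.2, -2.2, 0.8]
gripper_width: 0.609
```

```bash
python3 - <<'E'
from h import *
_,c=load("w19")
im,_=load("w19"); cv2.imwrite("pics/w19c.png",cv2.resize(im[160:300,70:210],None,fx=4,fy=4,interpolation=cv2.INTER_CUBIC))
go([.43,-.36,.14],-54)
E
```

```text
t 51.95 tcp [485.2 193.  141.5] rv [[0.023, 1.0, 0.006], [1.0, -0.023, 0.003], [0.003, 0.006, -1.0]] F [ 1.2 -2.2  0.8] w 51.8
shift tool [-5.541e+02 -4.230e+01 -3.000e-01] tool-x yaw deg 88.66 q [ 0.36  0.28  1.78  0.    1.08 -1.19]
turn az 2.49
```

View pics/w19c.png

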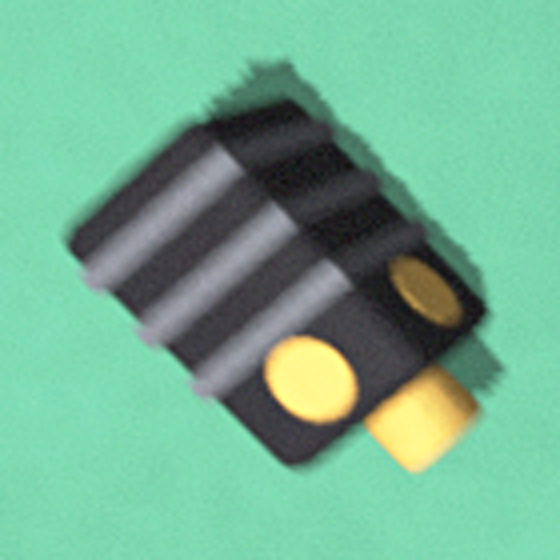

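```bash
python3 - <<'E'
from h import *
_,c=load("w19")
g,y=cast(c,[[87.5,220.8],[120.8,191.3],[143,276.3],[176.3,250]])
go([*g,.12],y-90)
E
```

```text
block ctr [ 0.4125 -0.4069] L 0.0579 W [0.0368 0.0366] yaw 31.1 grasp [ 0.4151 -0.4054]
t 51.95 tcp [485.2 193.  141.5] rv [[0.023, 1.0, 0.006], [1.0, -0.023, 0.003], [0.003, 0.006, -1.0]] F [ 1.2 -2.2  0.8] w 51.8
shift tool [-599.9  -56.3   19.5] tool-x yaw deg 88.66 q [ 0.36  0.28  1.78  0.    1.08 -1.19]
turn az 2.575
```

>>> play_rows:
  targets:
    - [[-25, 0, 0, 0, 0, 0], [-45, -5, 0, 0, 0, 0], [-48, -5, 0, 0, 0, 0], [-48, -5, 0, 0, 0, 0], [-48, -5, 0, 0, 0, 0], [-48, -5, 0, 0, 0, 0], [-48, -5, 0, 0, 0, 0], [-48, -5, 0, 0, 0, 0], [-48, -5, 0, 0, 0, 0], [-48, -5, 0, 0, 0, 0]]
  claw: -0.4

```text
time_s: 52.95
tool_pos: [0.4278, -0.263, 0.1396]
orientation: [0.716, 0.698, 0.0, 0.001]
contact_force: [0.4, 0.2, -0.2]
gripper_width: 0.698
```

>>> play_rows:
  targets:
    - [[-48, -5, 0, 0, 0, 0], [-46, -5, 0, 0, 0, 0], [-20, 0, 0, 0, 0, 0.15], [0, 0, 0, 0, 0, 0.15], [0, 0, 0, 0, 0, 0.15], [0, 0, 0, 0, 0, 0.15], [0, 0, 0, 0, 0, 0.15], [0, 0, 0, 0, 0, 0.15], [0, 0, 0, 0, 0, 0.15], [0, 0, 0, 0, 0, 0.15]]

```text
time_s: 53.95
tool_pos: [0.4153, -0.3747, 0.1394]
orientation: [0.986, 0.169, 0.0, 0.001]
contact_force: [-0.8, 0.3, -0.0]
gripper_width: 0.703
```

>>> play_rows:
  targets:
    - [[0, 0, 0, 0, 0, 0.15], [0, 0, 0, 0, 0, 0.15], [0, 0, 0, 0, 0, 0.15], [0, 0, 0, 0, 0, 0.15], [0, 0, 0, 0, 0, 0.15], [0, 0, 0, 0, 0, 0.15], [0, 0, 0, 0, 0, 0.15], [0, 0, 0, 0, 0, 0.15], [0, 0, 0, 0, 0, 0.15], [0, 0, 0, 0, 0, 0]]

```text
time_s: 54.95
tool_pos: [0.4153, -0.3747, 0.1393]
orientation: [0.876, -0.481, 0.001, 0.0]
contact_force: [-0.3, -0.1, 0.0]
gripper_width: 0.7
```

```bash
python3 - <<'E'
from h import *
shot("wrist","w24")
go([.4151,-.4054,-.03],-59)
E
```

```text
t 55.0 tcp [ 415.3 -374.7  139.2] rv [[0.539, -0.843, 0.001], [-0.843, -0.539, -0.001], [0.001, -0.0, -1.0]] F [-0.9  0.6 -0.1] w 59.5
shift tool [ 25.5  16.8 169.2] tool-x yaw deg -57.41 q [-0.75  0.34  1.69  0.    1.11  0.25]
turn az 0.028
```

View pics/w24.png

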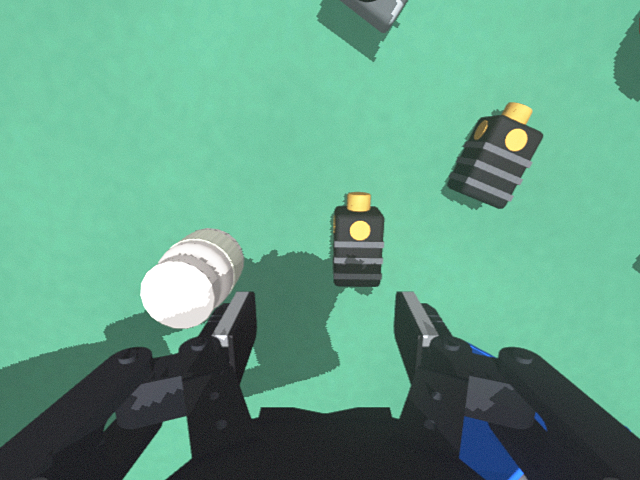

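```bash
python3 - <<'E'
from h import *
im,c=load("w24")
g,y=cast(c,[[335,285],[382,286],[338,208],[383,207]])
go([*g,-.03],y-90)
print("jar",plane(c,[178,294],.085))
cv2.imwrite("pics/w24c.png",cv2.resize(im[90:220,430:560],None,fx=4.5,fy=4.5,interpolation=cv2.INTER_CUBIC))
E
```

```text
block ctr [ 0.4179 -0.4073] L 0.0668 W [0.0397 0.0355] yaw 32.7 grasp [ 0.4205 -0.4057]
t 55.0 tcp [ 415.3 -374.7  139.2] rv [[0.539, -0.843, 0.001], [-0.843, -0.539, -0.001], [0.001, -0.0, -1.0]] F [-0.9  0.6 -0.1] w 59.5
shift tool [ 28.7  12.4 169.2] tool-x yaw deg -57.41 q [-0.75  0.34  1.69  0.    1.11  0.25]
turn az -0.001
jar [[ 0.32974504 -0.30615329  0.085     ]]
```

View pics/w24c.png

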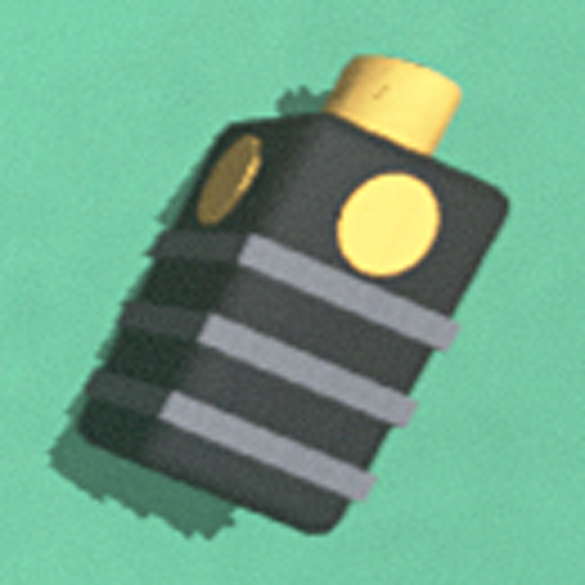

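```bash
python3 - <<'E'
from h import *
im,c=load("w24")
cast(c,[[461.8,190],[502.2,208.4],[500.7,115.6],[542.9,134.4]])
for z in (.0,.08,.15): print(z,"bin corner",plane(c,[[470,346],[523,362]],z).round(3).tolist())
_,c13=load("w13")
for z in (.0,.08,.15): print(z,"w13 bin corner",plane(c13,[[289,391]],z).round(3).tolist())
_,cs=load("side0")
for z in (.0,.08,.15): print(z,"side bin corner top, bottom",plane(cs,[[420,122],[411,180]],z).round(3).tolist())
E
```

```text
block ctr [ 0.5321 -0.4608] L 0.0597 W [0.0366 0.0359] yaw 10.4 grasp [ 0.5351 -0.4603]
0.0 bin corner [[0.383, -0.572, 0.0], [0.397, -0.63, 0.0]]
0.08 bin corner [[0.407, -0.512, 0.08], [0.418, -0.555, 0.08]]
0.15 bin corner [[0.427, -0.46, 0.15], [0.435, -0.49, 0.15]]
0.0 w13 bin corner [[0.386, -0.566, 0.0]]
0.08 w13 bin corner [[0.396, -0.5, 0.08]]
0.15 w13 bin corner [[0.404, -0.442, 0.15]]
0.0 side bin corner top, bottom [[0.433, -1.015, 0.0], [0.385, -0.588, 0.0]]
0.08 side bin corner top, bottom [[0.41, -0.855, 0.08], [0.366, -0.46, 0.08]]
0.15 side bin corner top, bottom [[0.39, -0.715, 0.15], [0.35, -0.348, 0.15]]
```

>>> play_rows:
  targets:
    - [[15, 7, 10, 0, 0, 0], [14, 6, 20, 0, 0, 0], [0, 0, 25, 0, 0, 0], [0, 0, 25, 0, 0, 0], [0, 0, 25, 0, 0, 0], [0, 0, 25, 0, 0, 0], [0, 0, 20, 0, 0, 0], [0, 0, 12, 0, 0, 0], [0, 0, 7, 0, 0, 0], [0, 0, 0, 0, 0, 0]]

```text
time_s: 56.0
tool_pos: [0.4195, -0.4061, -0.0314]
orientation: [0.877, -0.481, -0.0, -0.0]
contact_force: [0.7, -0.8, 0.7]
gripper_width: 0.697
```

```bash
python3 - <<'E'
from h import *
go([.4205,-.4057,-.03],-57.4)
shot("wrist","w25")
E
```

```text
t 56.0 tcp [ 419.5 -406.1  -31.4] rv [[0.537, -0.844, -0.001], [-0.844, -0.537, 0.001], [-0.001, 0.0, -1.0]] F [ 0.7 -0.8  0.7] w 59.2
shift tool [ 0.2 -1.1 -1.4] tool-x yaw deg -57.55 q [-0.79  0.56  1.82  0.    0.76  0.22]
turn az -0.003
```

View pics/w25.png

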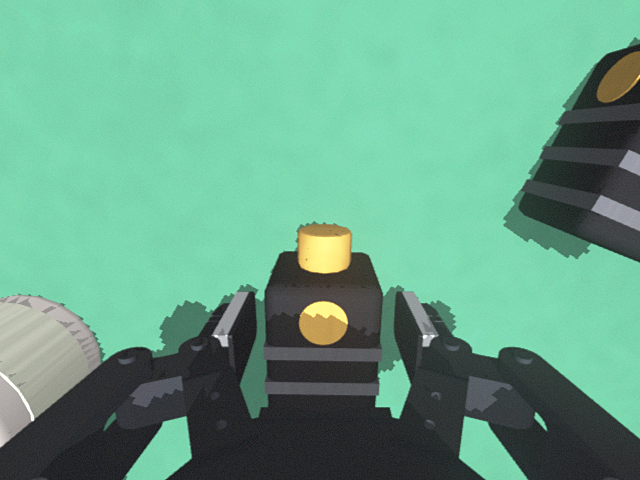

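>>> play_rows:
  targets:
    - [[0, 0, 0, 0, 0, 0], [0, 0, 0, 0, 0, 0], [0, 0, 0, 0, 0, 0], [0, 0, 0, 0, 0, 0], [0, 0, 0, 0, 0, 0], [0, 0, 0, 0, 0, 0], [0, 0, -10, 0, 0, 0], [0, 0, -25, 0, 0, 0.1], [0, 0, -40, 0, 0, 0.145], [0, 0, -45, 0, 0, 0.145]]
  claw: 1

```text
time_s: 57.05
tool_pos: [0.4186, -0.4048, 0.0895]
orientation: [0.765, -0.645, -0.002, -0.0]
contact_force: [0.9, -0.7, -2.5]
gripper_width: 0.453
```

```bash
python3 - <<'E'
from h import *
go([.47,.199,.09],-91.3)
E
```

```text
t 57.05 tcp [ 418.6 -404.8   89.5] rv [[0.169, -0.986, -0.003], [-0.986, -0.169, 0.003], [-0.003, 0.002, -1.0]] F [ 0.9 -0.7 -2.5] w 38.5
shift tool [-586.4 -152.8    1.1] tool-x yaw deg -80.26 q [-0.79  0.42  1.7   0.    1.03  0.61]
turn az 0.193
```

>>> play_rows:
  targets:
    - [[0, 0, 0, 0, 0, 0.096], [-20, -2, 0, 0, 0, 0.096], [-40, -3, 0, 0, 0, 0], [-48, -4, 0, 0, 0, 0], [-48, -4, 0, 0, 0, 0], [-48, -4, 0, 0, 0, 0], [-48, -4, 0, 0, 0, 0], [-48, -4, 0, 0, 0, 0], [-48, -4, 0, 0, 0, 0], [-48, -4, 0, 0, 0, 0]]

```text
time_s: 58.05
tool_pos: [0.4566, -0.0085, 0.0896]
orientation: [-0.701, 0.713, -0.0, 0.0]
contact_force: [1.6, -0.2, -1.7]
gripper_width: 0.458
```

```bash
python3 - <<'E'
from h import *
go([.47,.199,.09],-91.3)
E
```

```text
t 58.05 tcp [456.6  -8.5  89.6] rv [[-0.016, -1.0, 0.0], [-1.0, 0.016, -0.0], [0.0, -0.0, -1.0]] F [ 1.6 -0.2 -1.7] w 39.0
shift tool [-207.7  -10.    -0.4] tool-x yaw deg -90.93 q [-0.04  0.24  1.98 -0.    0.92  1.54]
turn az 0.006
```

>>> play_rows:
  targets:
    - [[-45, -5, 0, 0, 0, 0], [-45, -15, 0, 0, 0, 0], [-42, -22, 0, 0, 0, 0], [-38, -25, 0, 0, 0, 0], [-25, -25, 0, 0, 0, 0], [-12, -18, 0, 0, 0, 0.006], [0, -6, 5, 0, 0, 0], [0, 0, 10, 0, 0, 0], [0, 0, 15, 0, 0, 0], [0, 0, 10, 0, 0, 0]]

```text
time_s: 59.05
tool_pos: [0.5742, 0.1931, 0.0476]
orientation: [-0.699, 0.715, 0.001, -0.002]
contact_force: [-0.3, -0.3, -1.8]
gripper_width: 0.459
```

```bash
python3 - <<'E'
from h import *
go([.576,.199,.028],-91.3)
shot("wrist","w26")
E
```

```text
t 59.05 tcp [574.2 193.1  47.6] rv [[-0.023, -1.0, -0.004], [-1.0, 0.023, -0.001], [0.001, 0.004, -1.0]] F [-0.3 -0.3 -1.8] w 39.0
shift tool [-6.  -1.7 19.6] tool-x yaw deg -91.32 q [ 0.31  0.5   1.69 -0.    0.96  1.9 ]
turn az -0.0
```

View pics/w26.png

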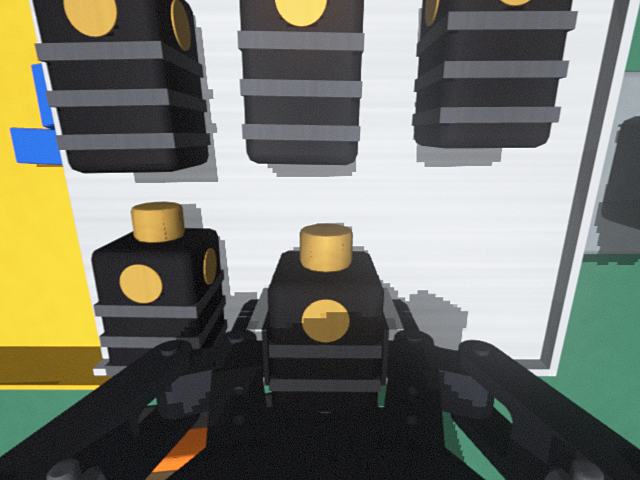

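>>> play_rows:
  targets:
    - [[-4, -1, 4, 0, 0, 0], [0, 0, 8, 0, 0, 0], [0, 0, 4, 0, 0, 0], [0, 0, 2, 0, 0, 0], [0, 0, 1, 0, 0, 0], [0, 0, 1, 0, 0, 0], [0, 0, 0, 0, 0, 0], [0, 0, 0, 0, 0, 0], [0, 0, 0, 0, 0, 0], [0, 0, 0, 0, 0, 0]]

```text
time_s: 60.1
tool_pos: [0.5777, 0.1986, 0.0294]
orientation: [-0.699, 0.715, -0.0, 0.0]
contact_force: [0.3, 0.0, -3.0]
gripper_width: 0.461
```

```bash
python3 - <<'E'
from h import *
go([.576,.198,.028],-91.3)
E
```

```text
t 60.1 tcp [577.7 198.6  29.4] rv [[-0.022, -1.0, 0.0], [-1.0, 0.022, 0.0], [-0.0, -0.0, -1.0]] F [ 0.3  0.  -3. ] w 39.1
shift tool [0.7 1.6 1.4] tool-x yaw deg -91.27 q [0.31 0.52 1.7  0.   0.92 1.91]
turn az 0.0
```

>>> play_rows:
  targets:
    - [[0, 1, 1, 0, 0, 0], [0, 0, 1, 0, 0, 0], [0, 0, 0.5, 0, 0, 0], [0, 0, 0, 0, 0, 0], [0, 0, 0, 0, 0, 0], [0, 0, 0, 0, 0, 0], [0, 0, 0, 0, 0, 0], [0, 0, 0, 0, 0, 0], [0, 0, 0, 0, 0, 0], [0, 0, 0, 0, 0, 0]]

```text
time_s: 61.1
tool_pos: [0.5766, 0.1987, 0.0281]
orientation: [-0.699, 0.715, -0.0, 0.0]
contact_force: [-3.2, -1.6, 6.2]
gripper_width: 0.456
```

>>> play_rows:
  targets:
    - [[0, 0, 0, 0, 0, 0], [0, 0, 0, 0, 0, 0], [0, 0, 0, 0, 0, 0], [0, 0, -5, 0, 0, 0], [0, 0, -10, 0, 0, 0], [0, 0, -25, 0, 0, 0], [0, 0, -30, 0, 0, 0], [0, 20, -25, 0, 0, 0], [10, 40, -15, 0, 0, 0], [30, 30, 0, 0, 0, 0]]
  claw: -0.22

```text
time_s: 62.1
tool_pos: [0.4862, 0.1622, 0.1399]
orientation: [-0.7, 0.714, -0.001, 0.003]
contact_force: [0.6, -0.2, 0.4]
gripper_width: 0.609
```

```bash
python3 - <<'E'
from h import *
go([.53,-.44,.13],-79.6)
E
```

```text
t 62.1 tcp [486.2 162.2 139.9] rv [[-0.02, -1.0, 0.006], [-1.0, 0.02, 0.003], [-0.003, -0.006, -1.0]] F [ 0.6 -0.2  0.4] w 51.7
shift tool [601.2 -55.6   8.6] tool-x yaw deg -91.13 q [0.3  0.26 1.8  0.   1.07 1.89]
turn az -0.201
```

>>> play_rows:
  targets:
    - [[35, 10, 0, 0, 0, 0], [45, 5, 0, 0, 0, 0], [48, 0, 0, 0, 0, 0], [48, 0, 0, 0, 0, 0], [48, 0, 0, 0, 0, 0], [48, 0, 0, 0, 0, 0], [48, 0, 0, 0, 0, 0], [48, 0, 0, 0, 0, 0], [48, 0, 0, 0, 0, 0], [48, 0, 0, 0, 0, 0]]
  claw: -0.4

```text
time_s: 63.1
tool_pos: [0.4603, -0.3051, 0.1379]
orientation: [-0.699, 0.715, -0.001, 0.0]
contact_force: [1.5, 0.3, 0.4]
gripper_width: 0.695
```

```bash
python3 - <<'E'
from h import *
go([.53,-.445,.13],-79.6)
E
```

```text
t 63.1 tcp [ 460.3 -305.1  137.9] rv [[-0.023, -1.0, 0.002], [-1.0, 0.023, -0.001], [0.001, -0.002, -1.0]] F [1.5 0.3 0.4] w 59.1
shift tool [138.3 -72.8   8.1] tool-x yaw deg -91.3 q [-0.61  0.33  1.71  0.    1.1   0.99]
turn az -0.204
```

>>> play_rows:
  targets:
    - [[40, 0, 0, 0, 0, 0], [40, 0, 0, 0, 0, 0], [35, -15, 0, 0, 0, 0], [18, -25, 0, 0, 0, 0], [0, -25, 0, 0, 0, 0], [0, -8, 0, 0, 0, -0.102], [0, 0, 0, 0, 0, -0.102], [0, 0, 0, 0, 0, 0], [0, 0, 0, 0, 0, 0], [0, 0, 0, 0, 0, 0]]

```text
time_s: 64.1
tool_pos: [0.5302, -0.4375, 0.1373]
orientation: [0.768, -0.641, 0.0, -0.0]
contact_force: [-0.1, -0.4, 0.6]
gripper_width: 0.698
```

```bash
python3 - <<'E'
from h import *
go([.535,-.46,.13],-79.6)
shot("wrist","w27")
E
```

```text
t 64.1 tcp [ 530.2 -437.5  137.3] rv [[0.179, -0.984, 0.0], [-0.984, -0.179, -0.0], [0.0, -0.0, -1.0]] F [-0.1 -0.4  0.6] w 59.4
shift tool [22.9 -0.6  7.3] tool-x yaw deg -79.68 q [-0.71  0.53  1.37  0.    1.24  0.68]
turn az -0.001
```

View pics/w27.png

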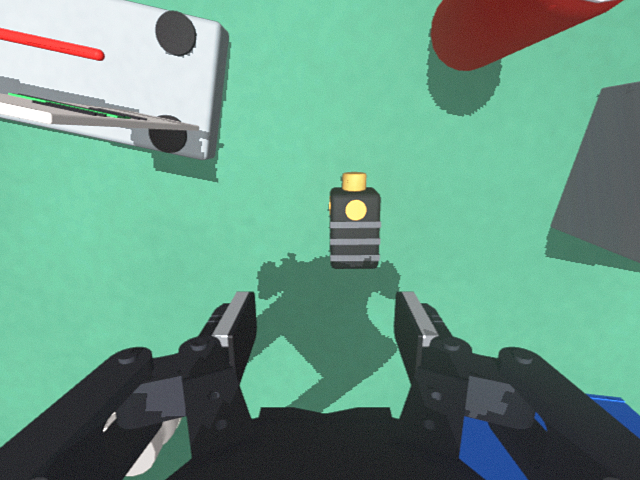

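```bash
python3 - <<'E'
from h import *
_,c=load("w27")
g,y=cast(c,[[332,266],[379,268],[334,189],[379,189]])
go([*g,-.03],y-90)
E
```

```text
block ctr [ 0.5359 -0.4623] L 0.0643 W [0.0388 0.0348] yaw 11.1 grasp [ 0.5388 -0.4617]
t 64.15 tcp [ 530.3 -437.6  137.3] rv [[0.18, -0.984, 0.0], [-0.984, -0.18, -0.0], [0.0, -0.0, -1.0]] F [ 0.6  0.1 -1. ] w 59.7
shift tool [ 25.2  -4.  167.3] tool-x yaw deg -79.66 q [-0.71  0.53  1.37  0.    1.24  0.68]
turn az -0.013
```

>>> play_rows:
  targets:
    - [[13, -2, 10, 0, 0, -0.013], [12, -2, 20, 0, 0, 0], [0, 0, 25, 0, 0, 0], [0, 0, 25, 0, 0, 0], [0, 0, 25, 0, 0, 0], [0, 0, 25, 0, 0, 0], [0, 0, 20, 0, 0, 0], [0, 0, 11, 0, 0, 0], [0, 0, 5, 0, 0, 0], [0, 0, 0, 0, 0, 0]]

```text
time_s: 65.15
tool_pos: [0.539, -0.4616, -0.0297]
orientation: [0.772, -0.635, -0.0, -0.0]
contact_force: [0.4, 0.1, 1.2]
gripper_width: 0.696
```

```bash
python3 - <<'E'
from h import *
go([.5388,-.4617,-.03],-78.9)
E
```

```text
t 65.15 tcp [ 539.  -461.6  -29.7] rv [[0.193, -0.981, -0.0], [-0.981, -0.193, 0.0], [-0.0, 0.0, -1.0]] F [0.4 0.1 1.2] w 59.2
shift tool [0.1 0.2 0.3] tool-x yaw deg -78.85 q [-0.72  0.71  1.49 -0.    0.94  0.65]
turn az 0.001
```

>>> play_rows:
  targets:
    - [[0, 0, 0, 0, 0, 0], [0, 0, 0, 0, 0, 0], [0, 0, 0, 0, 0, 0], [0, 0, 0, 0, 0, 0], [0, 0, 0, 0, 0, 0], [0, 0, 0, 0, 0, 0], [0, 0, -10, 0, 0, 0], [0, 0, -25, 0, 0, 0.1], [0, 0, -40, 0, 0, 0.116], [0, 0, -45, 0, 0, 0]]
  claw: 1

```text
time_s: 66.15
tool_pos: [0.5378, -0.4602, 0.0902]
orientation: [-0.699, 0.715, 0.002, -0.0]
contact_force: [0.4, 0.0, -2.4]
gripper_width: 0.462
```

```bash
python3 - <<'E'
from h import *
go([.455,.133,.09],-91.3)
E
```

```text
t 66.15 tcp [ 537.8 -460.2   90.2] rv [[-0.023, -1.0, -0.004], [-1.0, 0.023, 0.003], [-0.003, 0.004, -1.0]] F [ 0.4  0.  -2.4] w 39.3
shift tool [-591.1   96.4    2.4] tool-x yaw deg -91.32 q [-0.72  0.6   1.37  0.    1.18  0.87]
turn az -0.0
```

>>> play_rows:
  targets:
    - [[-5, 25, 0, 0, 0, 0], [-15, 40, 0, 0, 0, 0], [-35, 22, 0, 0, 0, 0], [-46, 0, 0, 0, 0, 0], [-48, 0, 0, 0, 0, 0], [-48, 0, 0, 0, 0, 0], [-48, 0, 0, 0, 0, 0], [-48, 0, 0, 0, 0, 0], [-48, 0, 0, 0, 0, 0], [-48, 0, 0, 0, 0, 0]]

```text
time_s: 67.15
tool_pos: [0.4596, -0.0687, 0.091]
orientation: [-0.699, 0.715, 0.0, -0.0]
contact_force: [1.1, 0.3, -1.2]
gripper_width: 0.454
```

```bash
python3 - <<'E'
from h import *
go([.455,.133,.09],-91.3)
E
```

```text
t 67.15 tcp [459.6 -68.7  91. ] rv [[-0.022, -1.0, -0.0], [-1.0, 0.022, 0.0], [-0.0, 0.0, -1.0]] F [ 1.1  0.3 -1.2] w 38.6
shift tool [-201.6    8.9    1. ] tool-x yaw deg -91.23 q [-0.17  0.25  1.97  0.    0.93  1.42]
turn az 0.001
```

>>> play_rows:
  targets:
    - [[-45, 0, 0, 0, 0, 0], [-45, 0, 0, 0, 0, 0], [-45, -10, 0, 0, 0, 0], [-35, -30, 0, 0, 0, 0], [-24, -38, 0, 0, 0, 0], [-10, -28, 0, 0, 0, 0], [0, -6, 5, 0, 0, 0], [0, 0, 10, 0, 0, 0], [0, 0, 15, 0, 0, 0], [0, 0, 10, 0, 0, 0]]

```text
time_s: 68.15
tool_pos: [0.574, 0.1299, 0.0491]
orientation: [-0.699, 0.715, 0.001, -0.002]
contact_force: [0.6, 0.5, -2.3]
gripper_width: 0.453
```

```bash
python3 - <<'E'
from h import *
go([.576,.1335,.028],-91.3)
shot("wrist","w28")
E
```

```text
t 68.15 tcp [574.  129.9  49.1] rv [[-0.022, -1.0, -0.004], [-1.0, 0.022, -0.001], [0.001, 0.004, -1.0]] F [ 0.6  0.5 -2.3] w 38.5
shift tool [-3.6 -2.1 21.1] tool-x yaw deg -91.26 q [ 0.2   0.47  1.73 -0.    0.94  1.8 ]
turn az 0.001
```

View pics/w28.png

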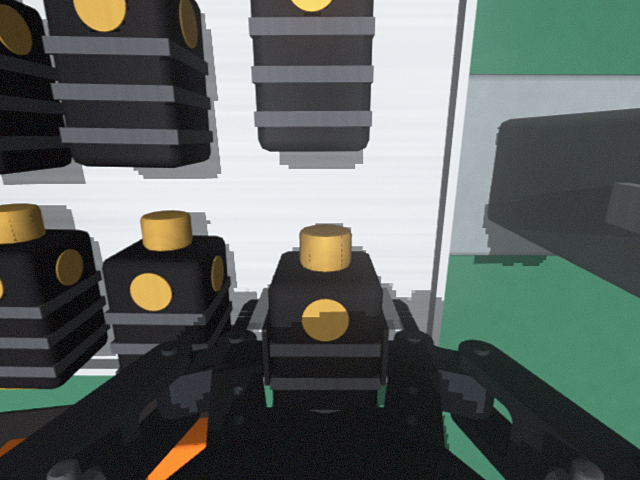

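>>> play_rows:
  targets:
    - [[-1, 0, 5, 0, 0, 0], [0, 0, 8, 0, 0, 0], [0, 0, 4, 0, 0, 0], [0, 0, 2, 0, 0, 0], [0, 0, 1, 0, 0, 0], [0, 0, 1, 0, 0, 0], [0, 0, 0.5, 0, 0, 0], [0, 0, 0, 0, 0, 0], [0, 0, 0, 0, 0, 0], [0, 0, 0, 0, 0, 0]]

```text
time_s: 69.2
tool_pos: [0.5769, 0.1321, 0.0298]
orientation: [-0.7, 0.715, -0.0, 0.0]
contact_force: [-1.1, -0.3, 3.3]
gripper_width: 0.454
```

```bash
python3 - <<'E'
from h import *
go([.576,.1335,.028],-91.3)
E
```

```text
t 69.2 tcp [576.9 132.1  29.8] rv [[-0.021, -1.0, 0.001], [-1.0, 0.021, 0.0], [-0.0, -0.001, -1.0]] F [-1.1 -0.3  3.3] w 38.6
shift tool [-1.4  0.9  1.8] tool-x yaw deg -91.21 q [ 0.21  0.49  1.75 -0.    0.9   1.8 ]
turn az 0.002
```

>>> play_rows:
  targets:
    - [[0, 0, 0, 0, 0, 0], [0, 0, 0, 0, 0, 0], [0, 0, 0, 0, 0, 0], [0, 0, -5, 0, 0, 0], [0, 0, -10, 0, 0, 0], [0, 0, -25, 0, 0, 0], [0, 0, -35, 0, 0, 0], [0, 0, -45, 0, 0, 0], [0, 0, -45, 0, 0, 0], [0, 0, -25, 0, 0, 0]]
  claw: -0.22

```text
time_s: 70.2
tool_pos: [0.5781, 0.1323, 0.2247]
orientation: [-0.7, 0.715, -0.002, 0.003]
contact_force: [1.1, -0.0, 0.4]
gripper_width: 0.613
```

```bash
python3 - <<'E'
from h import *
st()
shot("wrist","w29"); shot("side","s29"); shot("scene","c29")
E
```

```text
t 70.2 tcp [578.1 132.3 224.7] rv [[-0.021, -1.0, 0.007], [-1.0, 0.021, 0.002], [-0.002, -0.007, -1.0]] F [ 1.1 -0.   0.4] w 52.1
```

View pics/w29.png

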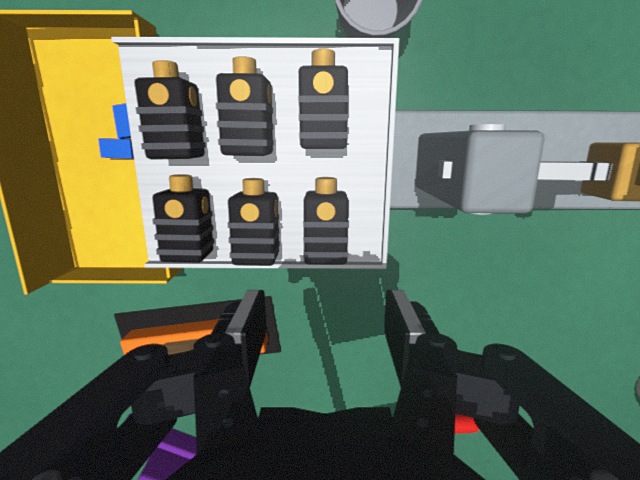

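View pics/s29.png

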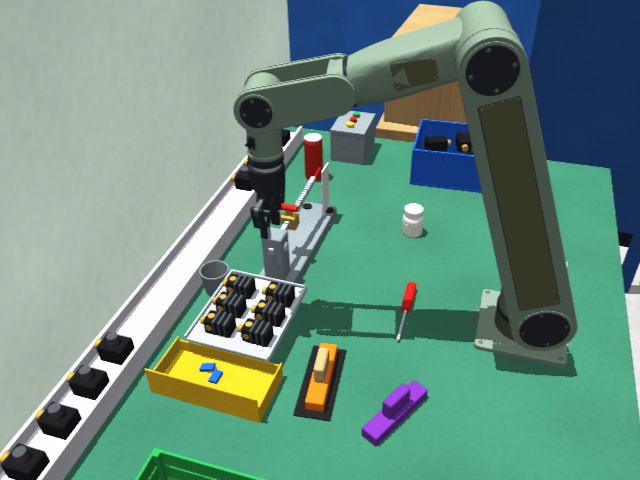

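View pics/c29.png

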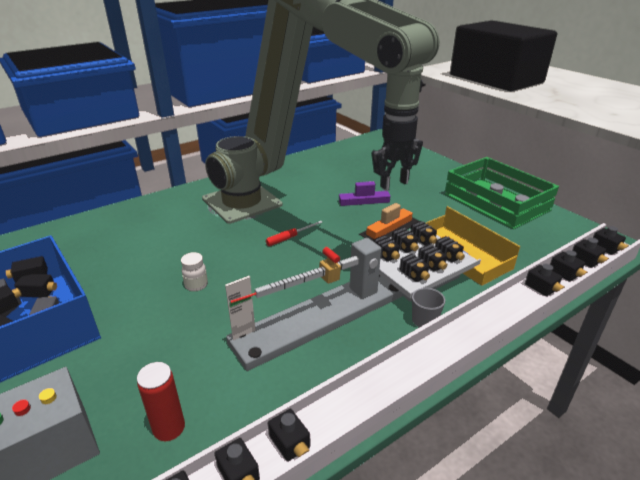

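```bash
python3 - <<'E'
from h import *
R_={}
for f in ("s29","c29"):
    im,c=load(f); m=hsv(im,[0,150,120],[6,255,255])|hsv(im,[174,150,120],[180,255,255])
    for b in blobs(m,15): print(f,b[0],b[1],[np.round(x,1) for x in b[2]])
E
```

```text
s29 28 [353.1 118.6] [array([352.9, 118.5]), array([5.7, 4.7]), np.float64(18.4)]
s29 57 [311.6 143. ] [array([312.1, 142.8]), array([ 4.6, 16.1]), np.float64(86.4)]
s29 26 [317.1 171.2] [array([317.1, 171.1]), array([2.4, 9.9]), np.float64(31.0)]
s29 95 [288.8 206.8] [array([288.6, 206.9]), array([16.5,  5.9]), np.float64(11.3)]
s29 263 [408.6 295.8] [array([408.4, 296.6]), array([ 9.6, 30.5]), np.float64(15.3)]
c29 188 [280.1 236.2] [array([281.5, 235.7]), array([ 7.3, 30.1]), np.float64(70.0)]
c29 117 [331.1 254.1] [array([331. , 253.9]), array([18.4,  6.6]), np.float64(42.0)]
c29 47 [243.1 297.4] [array([243. , 297.4]), array([ 1.8, 25.6]), np.float64(72.3)]
c29 172 [157.3 387.2] [array([156.8, 385.5]), array([13. , 35.4]), np.float64(71.6)]
c29 147 [ 20.1 406. ] [array([ 20.3, 406.1]), array([10.3, 16.5]), np.float64(63.4)]
```

```bash
python3 - <<'E'
from h import *
_,cs=load("s29");_,cc=load("c29")
print("bar",tri(cs,(288.8,206.8),cc,(331.1,254.1)))
print("bar orig check w/ wrist w13",)
_,c=load("w13"); print(plane(c,[[476,134]],.17))
im,_=load("c29"); cv2.imwrite("pics/c29c.png",cv2.resize(im[260:340,215:275],None,fx=7,fy=7,interpolation=cv2.INTER_CUBIC))
im,_=load("s29"); cv2.imwrite("pics/s29c.png",cv2.resize(im[150:250,270:350],None,fx=6,fy=6,interpolation=cv2.INTER_CUBIC))
E
```

```text
bar (array([ 0.62323172, -0.0862631 ,  0.17822335]), np.float64(0.0006603236321653541))
bar orig check w/ wrist w13
[[ 0.6186126 -0.0934265  0.17     ]]
```

View pics/c29c.png

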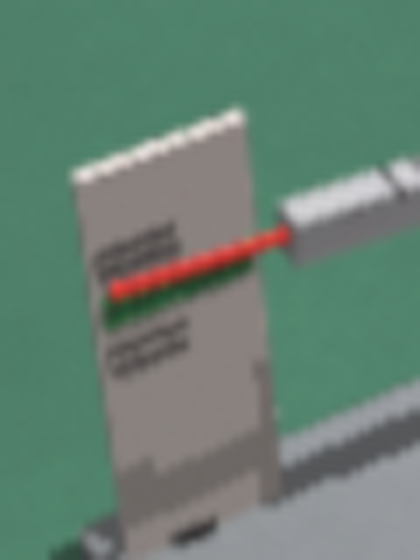

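View pics/s29c.png

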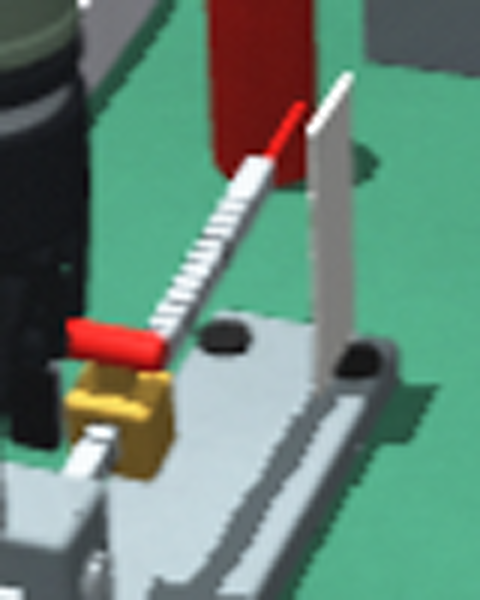

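>>> play_rows:
  targets:
    - [[20, -4, 0, 0, 0, 0], [35, -8, 0, 0, 0, 0], [40, -10, 0, 0, 0, 0], [40, -10, 0, 0, 0, 0], [40, -10, 0, 0, 0, 0], [32, -6, 0, 0, 0, 0], [10, -1, 10, 0, 0, 0], [0, 0, 15, 0, 0, 0], [0, 0, 10, 0, 0, 0], [0, 0, 0, 0, 0, 0]]
  claw: 0.06
  force: 25

```text
time_s: 71.35
tool_pos: [0.6192, -0.0849, 0.1814]
orientation: [-0.7, 0.714, 0.002, -0.002]
contact_force: [-0.7, 0.6, 1.3]
gripper_width: 0.469
```

```bash
python3 - <<'E'
from h import *
go([.6232,-.0863,.128],-91.5)
shot("wrist","w30")
E
```

```text
t 71.35 tcp [619.2 -84.9 181.4] rv [[-0.021, -1.0, -0.006], [-1.0, 0.021, 0.001], [-0.001, 0.006, -1.0]] F [-0.7  0.6  1.3] w 39.9
shift tool [ 1.3 -4.3 53.4] tool-x yaw deg -91.18 q [-0.15  0.41  1.46  0.    1.27  1.44]
turn az 0.006
```

View pics/w30.png

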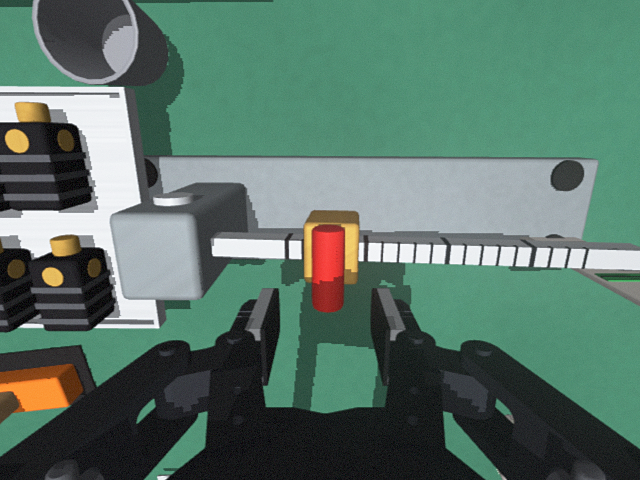

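```bash
python3 - <<'E'
from h import *
im,c=load("w30")
m=hsv(im,[0,150,100],[6,255,255])|hsv(im,[174,150,100],[180,255,255])
for b in blobs(m,300): print(b[0],b[1],[np.round(x,1) for x in b[2]],plane(c,b[2][0],.18).round(4))
print(plane(c,[[328,228],[328,309]],.187).round(4).tolist())
go([.6232,-.0863,.128],-91.5)
E
```

```text
2653 [327.6 267.4] [array([328. , 268.5]), array([87., 32.]), np.float64(90.0)] [[ 0.6238 -0.0872  0.18  ]]
[[0.6481, -0.0876, 0.187], [0.6034, -0.0868, 0.187]]
t 71.4 tcp [620.1 -85.  182.8] rv [[-0.02, -1.0, -0.003], [-1.0, 0.02, 0.001], [-0.001, 0.003, -1.0]] F [-0.1  0.2  0.2] w 40.1
shift tool [ 1.3 -3.3 54.8] tool-x yaw deg -91.16 q [-0.15  0.41  1.46  0.    1.27  1.44]
turn az 0.006
```

>>> play_rows:
  targets:
    - [[2, -4, 10, 0, 0, 0.006], [0, 0, 12, 0, 0, 0], [0, 0, 12, 0, 0, 0], [0, 0, 10, 0, 0, 0], [0, 0, 6, 0, 0, 0], [0, 0, 3, 0, 0, 0], [0, 0, 0, 0, 0, 0], [0, 0, 0, 0, 0, 0], [0, 0, 0, 0, 0, 0], [0, 0, 0, 0, 0, 0]]

```text
time_s: 72.4
tool_pos: [0.6252, -0.0881, 0.1318]
orientation: [-0.697, 0.717, -0.0, 0.0]
contact_force: [0.6, 1.1, 0.1]
gripper_width: 0.465
```

```bash
python3 - <<'E'
from h import *
go([.6245,-.087,.128],-91.5)
shot("wrist","w31")
E
```

```text
t 72.4 tcp [625.2 -88.1 131.8] rv [[-0.027, -1.0, 0.001], [-1.0, 0.027, -0.0], [0.0, -0.001, -1.0]] F [0.6 1.1 0.1] w 39.5
shift tool [-1.1  0.8  3.8] tool-x yaw deg -91.56 q [-0.16  0.45  1.53  0.    1.16  1.44]
turn az -0.001
```

View pics/w31.png

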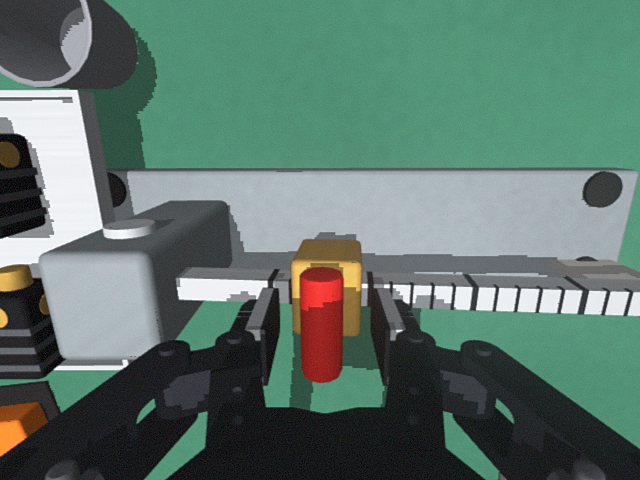

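>>> play_rows:
  targets:
    - [[-1, 0, 3, 0, 0, 0], [0, 0, 0, 0, 0, 0], [0, 0, 0, 0, 0, 0], [0, 0, 0, 0, 0, 0], [0, 0, 0, 0, 0, 0], [0, 0, 0, 0, 0, 0], [0, 0, 0, 0, 0, 0], [0, 0, 0, 0, 0, 0], [0, 0, 0, 0, 0, 0], [0, 0, 0, 0, 0, 0]]
  claw: 1
  force: 25

```text
time_s: 73.45
tool_pos: [0.6248, -0.087, 0.1281]
orientation: [-0.697, 0.717, 0.0, -0.0]
contact_force: [-0.9, 1.9, -1.6]
gripper_width: 0.2
```

```bash
python3 - <<'E'
from h import *
go([.6245,-.087,.128],-91.5)
E
```

```text
t 73.45 tcp [624.8 -87.  128.1] rv [[-0.027, -1.0, -0.0], [-1.0, 0.027, 0.0], [-0.0, 0.0, -1.0]] F [-0.9  1.9 -1.6] w 17.0
shift tool [0.  0.3 0.1] tool-x yaw deg -91.56 q [-0.16  0.45  1.53  0.    1.15  1.44]
turn az -0.001
```

>>> play_rows:
  targets:
    - [[6, 0, -0.5, 0, 0, 0], [12, 0, -1, 0, 0, 0], [12, 0, -1, 0, 0, 0], [12, 0, -1, 0, 0, 0], [12, 0, -1, 0, 0, 0], [12, 0, -1, 0, 0, 0], [12, 0, -1, 0, 0, 0], [12, 0, -1, 0, 0, 0], [12, 0, -0.5, 0, 0, 0], [4, 0, 0, 0, 0, 0]]

```text
time_s: 74.45
tool_pos: [0.6221, -0.1947, 0.1367]
orientation: [-0.697, 0.717, -0.0, -0.0]
contact_force: [-0.5, 2.6, -1.2]
gripper_width: 0.202
```

```bash
python3 - <<'E'
from h import *
st(); shot("wrist","w32")
im,c=shot("scene","c32"); cv2.imwrite("pics/c32c.png",cv2.resize(im[230:350,215:335],None,fx=5,fy=5,interpolation=cv2.INTER_CUBIC))
E
```

```text
t 74.45 tcp [ 622.1 -194.7  136.7] rv [[-0.028, -1.0, 0.0], [-1.0, 0.028, -0.001], [0.001, -0.0, -1.0]] F [-0.5  2.6 -1.2] w 17.1
```

View pics/c32c.png

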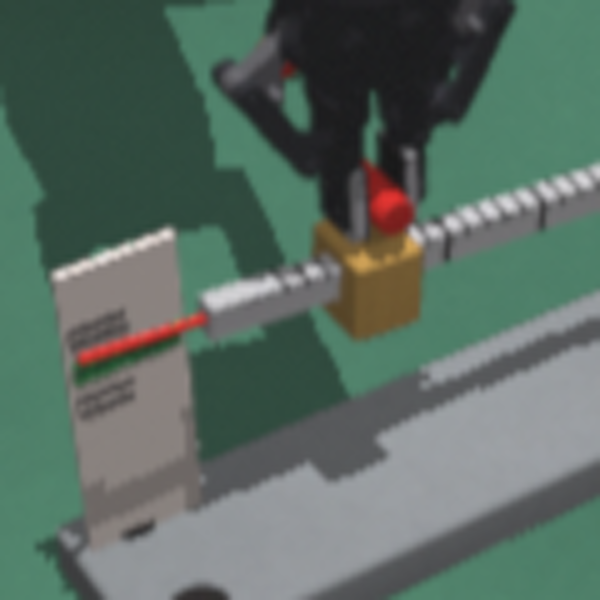

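View pics/w32.png

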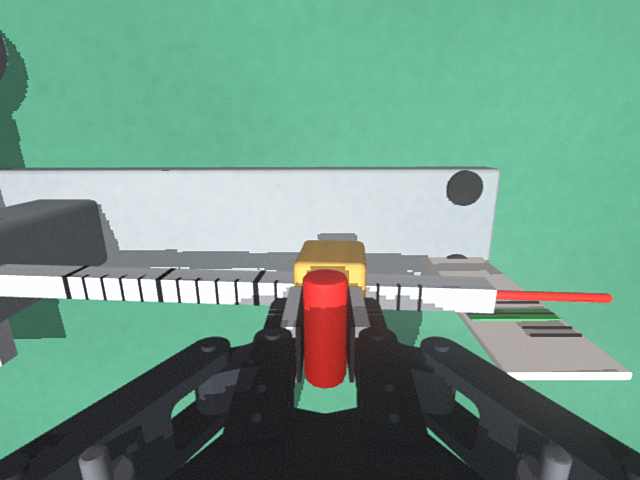

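>>> play_rows:
  targets:
    - [[0, 0, 0, 0, 0, 0], [0, 0, 0, 0, 0, 0], [0, 0, 0, 0, 0, 0], [0, 0, 0, 0, 0, 0], [0, 0, 0, 0, 0, 0], [0, 0, 0, 0, 0, 0], [0, 0, 0, 0, 0, 0], [0, 0, 0, 0, 0, 0], [0, 0, 0, 0, 0, 0], [0, 0, 0, 0, 0, 0]]
  claw: 0.06

```text
time_s: 75.55
tool_pos: [0.6222, -0.193, 0.1363]
orientation: [-0.697, 0.717, -0.0, 0.0]
contact_force: [1.1, -0.3, 0.1]
gripper_width: 0.471
```

>>> play_rows:
  targets:
    - [[0, 0, 0, 0, 0, 0], [0, 0, 0, 0, 0, 0], [0, 0, 0, 0, 0, 0], [0, 0, 0, 0, 0, 0], [0, 0, 0, 0, 0, 0], [0, 0, 0, 0, 0, 0], [0, 0, 0, 0, 0, 0], [0, 0, 0, 0, 0, 0], [0, 0, 0, 0, 0, 0], [0, 0, 0, 0, 0, 0]]

```text
time_s: 76.55
tool_pos: [0.6221, -0.193, 0.1363]
orientation: [-0.697, 0.717, -0.0, 0.0]
contact_force: [-0.0, -0.6, -0.3]
gripper_width: 0.47
```

```bash
python3 - <<'E'
from h import *
st(); shot("wrist","w33"); shot("side","s33")
im,c=shot("scene","c33"); cv2.imwrite("pics/c33c.png",cv2.resize(im[230:350,215:335],None,fx=5,fy=5,interpolation=cv2.INTER_CUBIC))
E
```

```text
t 76.55 tcp [ 622.1 -193.   136.3] rv [[-0.027, -1.0, 0.0], [-1.0, 0.027, -0.0], [0.0, -0.0, -1.0]] F [-0.  -0.6 -0.3] w 40.0
```

View pics/c33c.png

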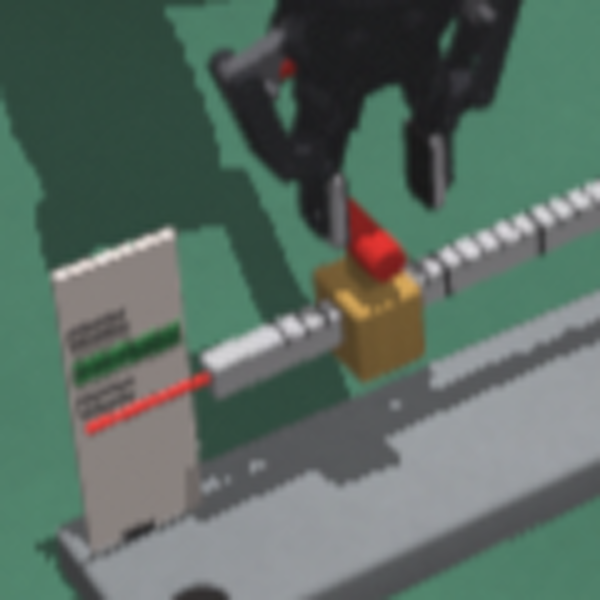

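View pics/w33.png

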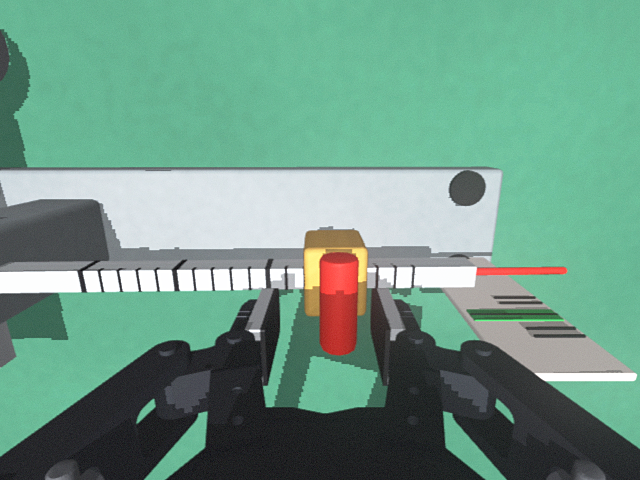

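```bash
python3 - <<'E'
from h import *
_,cs=load("s33");_,cc=load("c33");_,cw=load("w33")
im,_=load("s33"); m=hsv(im,[0,150,100],[6,255,255])|hsv(im,[174,150,100],[180,255,255])
for b in blobs(m,6): print("s",b[0],b[1],cv2.boxPoints(b[2]).round(0).tolist())
P,e=tri(cc,(232.6,315.6),cw,(566,270.5)); print("tip",P,e,"tilt",(P[2]-.130)/.345)
# poise: bar in wrist and scene
mw=hsv(load("w33")[0],[0,150,100],[6,255,255])|hsv(load("w33")[0],[174,150,100],[180,255,255])
for b in blobs(mw,300): print("wbar",b[1],[np.round(x,1) for x in b[2]],plane(cw,b[2][0],.163).round(4))
# gauge black line (band centre) in scene: crop (125,352)
for z in (.125,.13,.135): print(z,proj(cc,[.617,-.332,z]).round(1))
E
```

```text
s 29 [353.1 118.7] [[349.0, 120.0], [351.0, 115.0], [356.0, 117.0], [355.0, 122.0]]
s 276 [315.6 163.2] [[309.0, 184.0], [310.0, 140.0], [321.0, 140.0], [320.0, 184.0]]
s 50 [306.9 190.1] [[303.0, 187.0], [311.0, 187.0], [311.0, 193.0], [303.0, 193.0]]
s 281 [408.5 296.5] [[400.0, 310.0], [408.0, 281.0], [417.0, 283.0], [409.0, 313.0]]
tip [ 0.61708677 -0.33195575  0.12194846] 0.000546381172758421 tilt -0.02333779281678586
wbar [338.2 302.4] [array([338.5, 303. ]), array([ 37., 102.]), np.float64(0.0)] [[ 0.6203 -0.1999  0.163 ]]
wbar [520.8 270.6] [array([521.5, 270.7]), array([ 6.8, 89.1]), np.float64(89.1)] [[ 0.6342 -0.2826  0.163 ]]
0.125 [[232.3 314.4]]
0.13 [[232.1 312.6]]
0.135 [[231.8 310.7]]
```

```bash
python3 - <<'E'
from h import *
_,cc=load("c33");_,cw=load("w33")
im,_=load("w33"); cv2.imwrite("pics/w33c.png",cv2.resize(im[240:390,430:640],None,fx=3.8,fy=3.8,interpolation=cv2.INTER_CUBIC))
mg=hsv(im,[50,150,40],[75,255,255]); mg[:, :430]=0; mg[:240]=0;mg[390:]=0
for b in blobs(mg,30): print(b[0],b[1],cv2.boxPoints(b[2]).round(0).tolist())
s,_=load("c33"); ms=hsv(s,[45,130,30],[75,255,255]); ms[:290]=0; ms[310:]=0; ms[:,:225]=0; ms[:,258:]=0
for b in blobs(ms,10): print(b[0],b[1],cv2.boxPoints(b[2]).round(1).tolist())
print(tri(cc,(230,305),cw,(568,316)),tri(cc,(251.4,296),cw,(467,315)))
E
```

```text
53 [548.5 319.5] [[534.0, 319.0], [563.0, 319.0], [563.0, 320.0], [534.0, 320.0]]
(array([ 0.59665164, -0.32718609,  0.13489884]), np.float64(0.003444259153300427)) (array([ 0.59374953, -0.27462382,  0.12946663]), np.float64(0.00032172229754482903))
```

View pics/w33c.png

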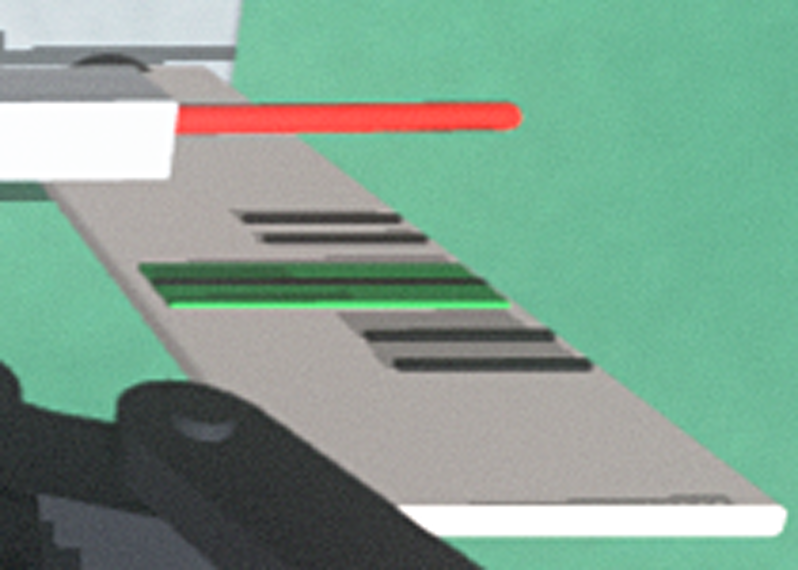

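```bash
python3 - <<'E'
from h import *
_,cc=load("c33");_,cw=load("w33")
im,_=load("c33"); cv2.imwrite("pics/c33d.png",cv2.resize(im[270:335,222:267],None,fx=9,fy=9,interpolation=cv2.INTER_CUBIC))
print(tri(cc,(230,305),cw,(557.6,314.2)),tri(cc,(251.4,295.6),cw,(469.5,314.2)))
E
```

```text
(array([ 0.59406716, -0.32534254,  0.13069741]), np.float64(0.0006099220241657194)) (array([ 0.59530875, -0.27512232,  0.13175126]), np.float64(0.0006633880919991312))
```

View pics/c33d.png

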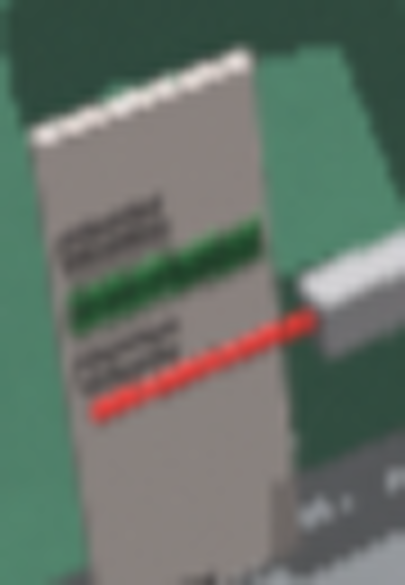

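```bash
python3 - <<'E'
from h import *
for n,z in (("w31",.178),("w32",.1865),("w33",.163)):
    im,c=load(n); mw=hsv(im,[0,150,100],[6,255,255])|hsv(im,[174,150,100],[180,255,255])
    b=max(blobs(mw,300),key=lambda b:b[0]); print(n,[np.round(x,1) for x in b[2]],plane(c,b[2][0],z).round(4), "top line",plane(c,b[2][0],z+.005).round(4))
go([.622,-.1947,.1165],-91.5)
E
```

```text
w31 [array([321. , 324.5]), array([115.,  42.]), np.float64(90.0)] [[ 0.6236 -0.087   0.178 ]] top line [[ 0.6265 -0.0872  0.183 ]]
w32 [array([325. , 328.5]), array([117.,  44.]), np.float64(90.0)] [[ 0.6207 -0.1953  0.1865]] top line [[ 0.6236 -0.1953  0.1915]]
w33 [array([338.5, 303. ]), array([ 37., 102.]), np.float64(0.0)] [[ 0.6203 -0.1999  0.163 ]] top line [[ 0.6228 -0.1997  0.168 ]]
t 76.7 tcp [ 622.1 -193.   136.3] rv [[-0.027, -1.0, 0.0], [-1.0, 0.027, 0.0], [-0.0, -0.0, -1.0]] F [-0.8 -0.   0.1] w 39.8
shift tool [ 1.7  0.1 19.8] tool-x yaw deg -91.56 q [-0.32  0.48  1.47  0.    1.19  1.28]
turn az -0.001
```

>>> play_rows:
  targets:
    - [[2, 0, 4, 0, 0, 0], [0, 0, 6, 0, 0, 0], [0, 0, 6, 0, 0, 0], [0, 0, 3, 0, 0, 0], [0, 0, 0, 0, 0, 0], [0, 0, 0, 0, 0, 0], [0, 0, 0, 0, 0, 0], [0, 0, 0, 0, 0, 0], [0, 0, 0, 0, 0, 0], [0, 0, 0, 0, 0, 0]]

```text
time_s: 77.7
tool_pos: [0.6221, -0.195, 0.1175]
orientation: [-0.697, 0.717, -0.0, 0.0]
contact_force: [1.2, 0.1, -0.4]
gripper_width: 0.469
```

```bash
python3 - <<'E'
from h import *
go([.622,-.1947,.117],-91.5)
E
```

```text
t 77.7 tcp [ 622.1 -195.   117.5] rv [[-0.027, -1.0, 0.0], [-1.0, 0.027, -0.0], [0.0, -0.0, -1.0]] F [ 1.2  0.1 -0.4] w 39.9
shift tool [-0.3  0.2  0.5] tool-x yaw deg -91.56 q [-0.32  0.49  1.49  0.    1.15  1.28]
turn az -0.001
```

>>> play_rows:
  targets:
    - [[0, 0, 0, 0, 0, 0], [0, 0, 0, 0, 0, 0], [0, 0, 0, 0, 0, 0], [0, 0, 0, 0, 0, 0], [0, 0, 0, 0, 0, 0], [0, 0, 0, 0, 0, 0], [0, 0, 0, 0, 0, 0], [0, 0, 0, 0, 0, 0], [0, 0, 0, 0, 0, 0], [0, 0, 0, 0, 0, 0]]
  claw: 1

```text
time_s: 78.7
tool_pos: [0.6221, -0.195, 0.1173]
orientation: [-0.697, 0.717, -0.0, 0.0]
contact_force: [0.3, -1.8, 0.2]
gripper_width: 0.196
```

>>> play_rows:
  targets:
    - [[0, 0, 0, 0, 0, 0], [0, 0, 0, 0, 0, 0], [0, 0, 0, 0, 0, 0], [0, 0, 0, 0, 0, 0], [0, 0, 0, 0, 0, 0], [0, 0, -3, 0, 0, 0], [0, 0, -10, 0, 0, 0], [0, 0, -12, 0, 0, 0], [0, 0, 0, 0, 0, 0], [0, 0, 0, 0, 0, 0]]
  claw: 0.06

```text
time_s: 79.7
tool_pos: [0.6224, -0.1951, 0.1432]
orientation: [-0.697, 0.717, -0.001, 0.0]
contact_force: [0.3, 1.8, 0.6]
gripper_width: 0.471
```

>>> play_rows:
  targets:
    - [[0, 0, 0, 0, 0, 0], [0, 0, 0, 0, 0, 0], [0, 0, 0, 0, 0, 0], [0, 0, 0, 0, 0, 0], [0, 0, 0, 0, 0, 0], [0, 0, 0, 0, 0, 0], [0, 0, 0, 0, 0, 0], [0, 0, 0, 0, 0, 0], [0, 0, 0, 0, 0, 0], [0, 0, 0, 0, 0, 0]]

```text
time_s: 80.7
tool_pos: [0.6221, -0.195, 0.1423]
orientation: [-0.697, 0.717, -0.0, 0.0]
contact_force: [0.2, 0.1, -0.5]
gripper_width: 0.468
```

```bash
python3 - <<'E'
from h import *
st(); im,c=shot("wrist","w34"); cv2.imwrite("pics/w34c.png",cv2.resize(im[240:390,430:640],None,fx=3.8,fy=3.8,interpolation=cv2.INTER_CUBIC))
im,c=shot("scene","c34"); cv2.imwrite("pics/c34d.png",cv2.resize(im[270:335,222:267],None,fx=9,fy=9,interpolation=cv2.INTER_CUBIC))
E
```

```text
t 80.7 tcp [ 622.1 -195.   142.3] rv [[-0.027, -1.0, 0.0], [-1.0, 0.027, -0.0], [0.0, -0.0, -1.0]] F [ 0.2  0.1 -0.5] w 39.8
```

View pics/c34d.png

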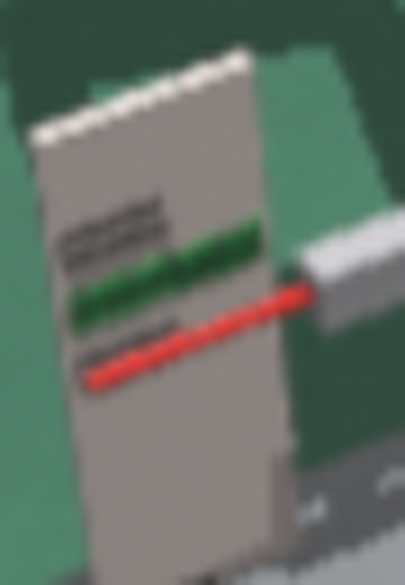

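View pics/w34.png

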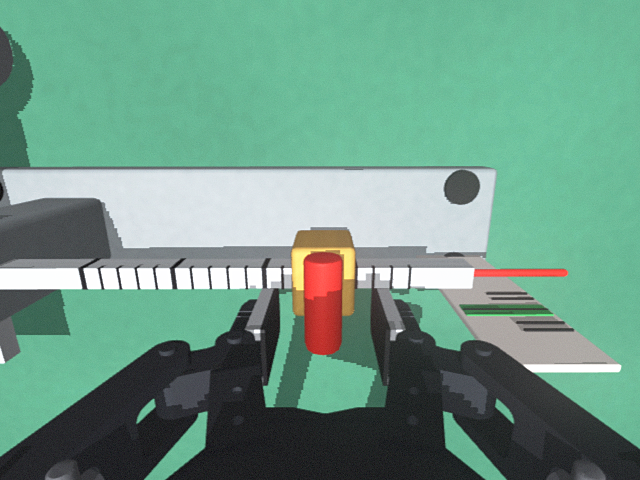

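```bash
python3 - <<'E'
from h import *
_,cc=load("c34"); im,cw=load("w34")
mw=hsv(im,[0,150,100],[6,255,255])|hsv(im,[174,150,100],[180,255,255])
for b in blobs(mw,100): print(b[0],cv2.boxPoints(b[2]).round(1).tolist(),b[1], [b[3][:,0,0].max()])
s,_=load("c34"); ms=hsv(s,[0,120,100],[8,255,255])|hsv(s,[172,120,100],[180,255,255])
for b in blobs(ms,15):
    if b[1][0]<270 and b[1][1]>280: print("scene",b[0],cv2.boxPoints(b[2]).round(1).tolist(),b[3][:,0].min(0))
P,e=tri(cc,(232.8,312.0),cw,(566,272.5)); print("tip",P,e)
# band line on wrist w34
print(tri(cc,(230,305),cw,(551,310)),tri(cc,(251.4,295.6),cw,(463,309.5)))
# predicted pixel of centred tip with band at z .131
for z in (.125,.128,.131,.134,.137): print(z,proj(cc,[.617,-.332,z]).round(1),proj(cw,[.617,-.332,z]).round(1))
cv2.imwrite("pics/w34c.png",cv2.resize(im[250:380,430:640],None,fx=3.8,fy=3.8,interpolation=cv2.INTER_CUBIC))
E
```

```text
3662 [[304.0, 354.0], [304.0, 252.0], [342.0, 252.0], [342.0, 354.0]] [322.7 302.1] [np.int32(342)]
618 [[474.0, 269.0], [567.0, 269.0], [567.0, 275.0], [474.0, 275.0]] [521.5 272.1] [np.int32(567)]
scene 62 [[231.39999389648438, 310.3999938964844], [255.5, 300.79998779296875], [256.3999938964844, 303.0], [232.3000030517578, 312.70001220703125]] [232 302]
scene 1142 [[137.3000030517578, 385.29998779296875], [171.1999969482422, 371.8999938964844], [194.0, 429.8999938964844], [160.1999969482422, 443.29998779296875]] [138 372]
scene 207 [[10.0, 405.0], [25.200000762939453, 397.3999938964844], [31.399999618530273, 409.79998779296875], [16.200000762939453, 417.3999938964844]] [ 12 400]
tip [ 0.61779796 -0.33096299  0.13206656] 0.0011503046680060628
(array([ 0.59481577, -0.32597406,  0.1320686 ]), np.float64(0.0016885367321201909)) (array([ 0.59555514, -0.27537725,  0.13221987]), np.float64(0.00027212819827025954))
0.125 [[232.3 314.4]] [[559.  268.4]]
0.128 [[232.2 313.3]] [[562.3 270.3]]
0.131 [[232.  312.2]] [[565.7 272.2]]
0.134 [[231.9 311.1]] [[569.2 274.2]]
0.137 [[231.7 310. ]] [[572.8 276.2]]
```

View pics/w34c.png

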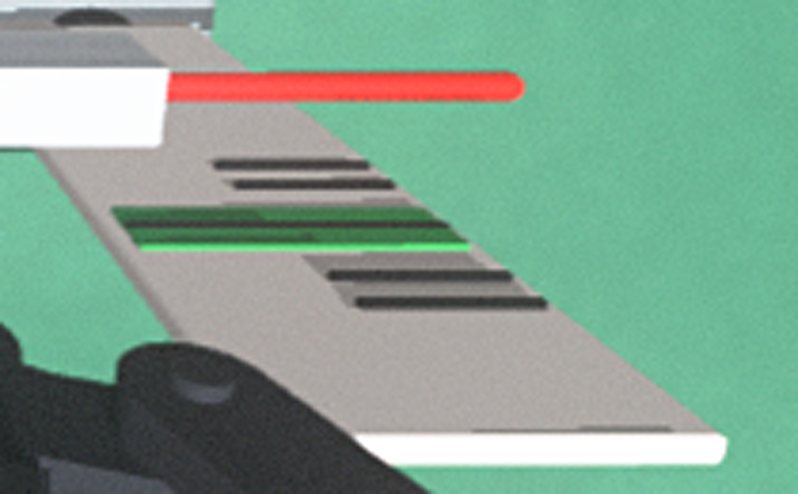

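>>> play_rows:
  targets:
    - [[0, 0, -8, 0, 0, 0], [0, 0, -15, 0, 0, 0], [0, 0, -25, 0, 0, 0], [0, 0, -25, 0, 0, 0], [0, 10, -15, 0, 0, 0], [0, 25, 0, 0, 0, 0], [0, 30, 0, 0, 0, 0], [0, 25, 0, 0, 0, 0], [0, 10, 0, 0, 0, 0], [0, 0, 0, 0, 0, 0]]

```text
time_s: 81.8
tool_pos: [0.521, -0.1923, 0.231]
orientation: [-0.697, 0.717, -0.0, 0.0]
contact_force: [0.6, -0.8, 0.5]
gripper_width: 0.472
```

```bash
python3 - <<'E'
from h import *
st(); im,c=shot("wrist","w35")
shot("scene","c35"); shot("side","s35")
E
```

```text
t 81.8 tcp [ 521.  -192.3  231. ] rv [[-0.028, -1.0, 0.001], [-1.0, 0.028, -0.0], [0.0, -0.001, -1.0]] F [ 0.6 -0.8  0.5] w 40.1
```

View pics/w35.png

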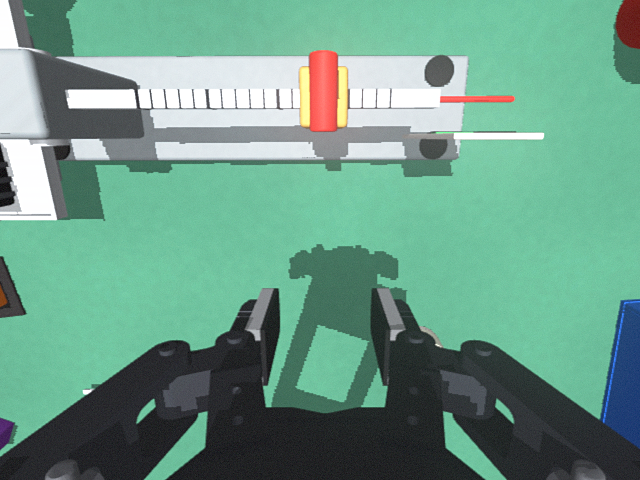

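View pics/c35.png

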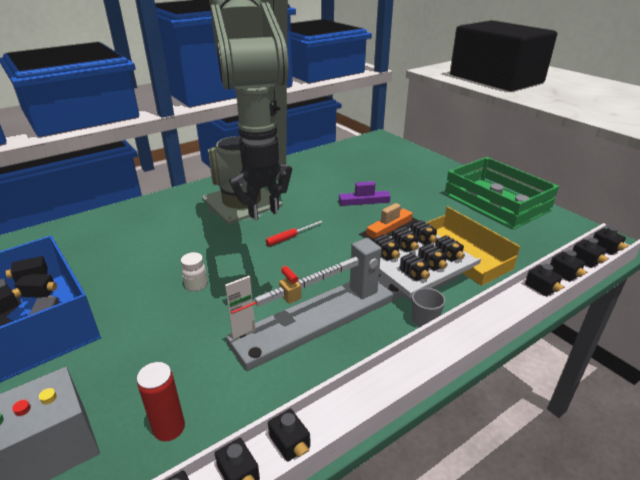

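View pics/s35.png

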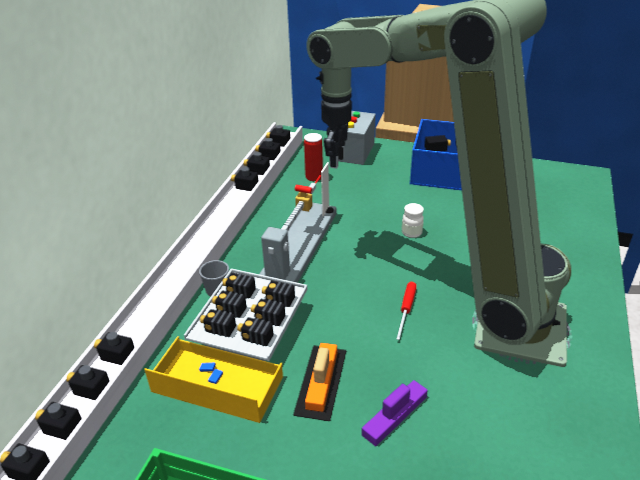

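```bash
python3 - <<'E'
from h import *
im,cw=load("w35"); s,cc=load("c35")
mw=hsv(im,[0,120,100],[6,255,255])|hsv(im,[174,120,100],[180,255,255])
for b in blobs(mw,60): print(b[0],cv2.boxPoints(b[2]).round(1).tolist())
ms=hsv(s,[0,120,100],[8,255,255])|hsv(s,[172,120,100],[180,255,255])
for b in blobs(ms,15):
    if 225<b[1][0]<270 and b[1][1]>280: print("scene",b[0],cv2.boxPoints(b[2]).round(1).tolist(),b[1],b[3][:,0].min(0))
print("tip",tri(cc,(232.6,311.8),cw,(513.5,99)))
print("root",tri(cc,(255.8,301.9),cw,(441.5,99)))
cv2.imwrite("pics/c35d.png",cv2.resize(s[270:335,222:267],None,fx=9,fy=9,interpolation=cv2.INTER_CUBIC))
E
```

```text
925 [[617.0, 0.0], [639.0, 0.0], [639.0, 48.0], [617.0, 48.0]]
2214 [[309.0, 50.0], [337.0, 50.0], [337.0, 131.0], [309.0, 131.0]]
445 [[440.0, 96.0], [514.0, 96.0], [514.0, 101.0], [440.0, 101.0]]
scene 61 [[231.39999389648438, 310.3999938964844], [255.5, 300.79998779296875], [256.3999938964844, 303.0], [232.3000030517578, 312.70001220703125]] [243.4 307. ] [232 302]
tip (array([ 0.61618239, -0.33136163,  0.13151385]), np.float64(0.0021831235608934492))
root (array([ 0.61767331, -0.27866742,  0.13242393]), np.float64(0.0026898241241827474))
```

View pics/c35d.png

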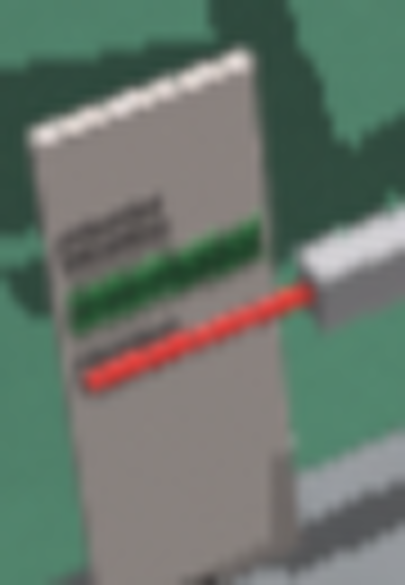

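```bash
python3 - <<'E'
from h import *
print(ctrl.close_job()); 
E
```

```text
the job is handed in; nothing more can be done
None
```

The job is handed in after about 82 s of robot time. Both chips are in the tray, all six valve bodies are on the plate, and the scale is balanced.

**What I did**
- I gripped the orange scraper by its handle and pushed both blue chips off the plate into the yellow tray. No finger came near them.
- I stood the scraper back on its rubber pad, then placed the valve bodies on the cleared plate in two columns of three.
- I slid the poise outward. The pointer first read low, so I moved it back about 4 mm, let it go and retreated.

**Last checks**
- **Pointer:** measured from two views, the tip stands about 131.5–132 mm up and the black line in the green band about 131–132 mm. That is within roughly 1 mm, against a band half-height of 6 mm, and it had not moved after I retreated.
- **Scene:** the final pictures show the six bodies on the plate, the chips in the tray, the scraper on its pad, and the jar, cup and other things where they were. The gripper is clear of everything.

**What disagreed**
- **Finger position:** the fingertips actually sit about 34 mm behind the reported TCP. My first close on the scraper therefore shut just above its grip, touching nothing harmful. I measured the offset from two views and used it from then on.
- **Knocked body:** one valve body moved about 4 cm on its own before I reached it. I measured it again and picked it up normally.
- **Scene picture:** in the scene camera the pointer looks lower than the band. The pointer stands about 23 mm in front of the gauge, and the size of the gap fits a centred pointer to within 2–3 mm.

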